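# Turn round the mould drying rack

## Robot

A 6-joint arm with a two-finger parallel gripper is mounted at the origin on the work surface. World frame = base frame: x ahead of the robot, y to its left, z up, the work surface at z = 0. Lengths are in m, angles in rad, forces in N, time in s.
With the tool pointing down it reaches from about 0.35 to 0.975 m from the base axis. Payload 4.9 kg.
Tool frame: the origin (TCP) lies at the very end of the fingers, on their centre line; the grasp point (between the pads) lies 19 mm behind it; z points along the fingers, y is the direction in which the jaws open and shut (so a half turn about z gives the same grasp; the last joint's range is limited). The gripper opens to 85 mm and grips with 20 to 120 N. Pads are 22 mm wide; open, the fingers measure 114 mm over their backs; the gripper's body (76 mm by 85 mm) begins 54 mm behind the grasp point. The pads swing forward as they close: fully open they stand 13 mm farther back than shut.
Start: joints at [1.135, 0.053, 1.613, -0, 1.476, -0.119], TCP at [0.195, 0.594, 0.231] pointing down, gripper open.
Joint ranges: [-3.01, 3.01], [-1.01, 2.22], [0.06, 2.58], [-1.02, 4.17], [0.09, 2.62], [-3.14, 3.14]. Speed limits (rad/s): [2.57, 2.57, 3.14, 3.14, 3.14, 3.14].

## Interface

Orientations are given as a rotation vector (axis times angle).
In Python, from station import ctrl gives the robot as it stands.
- The arm moves only by the tool apply_moves, never from a script. Its argument "deltas" is a list of rows, each a list of 5 numbers: the shift along the tool's x, y, z in m, then the turn about the tool's z in rad, then the gripper's target within -1 to 1 (fully open at 1, half-way at 0, shut at -1). A call has exactly 8 rows; each row shifts and turns the pose as measured when the row begins, along the tool's axes as they then stand; what a row does not reach is not made up. A row lasts 1/8 s, in which the tool goes at most 62.5 mm and 10.7 degrees, less where a joint would pass 70% of its speed; a pose out of reach is approached as far as the arm can. A call with a gripper value outside its range is refused whole. The fingers move at their own pace and stop on an object; "grip_force" is the grip in N (left out, the last holds). Time passes only in rows, so rows that do not move let the fingers close, or fill a call up. It gives the time, the measured TCP pose, the force and the opening at its end, in the units of the state.
- ctrl.get_obs(): the state, without advancing time (a new reading comes with each control period).
- ctrl.get_image(name): name is "side" or "top"; returns a dict with "img" (420x560x3 uint8, red, green, blue), "range_z" (420x560 float32, m along the optical axis (not along the pixel's ray), 0 where there is no reading), "mtx" (3x3 intrinsics, pixels), "k1" (the pictures are not rectified: a ray, as slopes to the right and down, at radius r is drawn at 1 + k1 r^2 times it, then the intrinsics apply), "eye" and "attitude" of the camera in the world. Camera axes: x right, y down, z forward; pixel columns grow to the right and rows downward; lengths in m; the calibration is good to about 2 mm. A picture is of the moment at which its call begins.
- ctrl.finish_job(): hands the job in, once; it reports no verdict.
Trained networks look in a picture, given as the dict that the camera call returned (one of the last four; its "shot" number tells which), for a name from the list of things; names that differ only in an ending like _2 or _b are one class to them, and where a whole thing is asked for, a point or a joint stands for the part that bears it (a point fixed in the world has none). Each returns a list of dicts, best first, with "confidence" (0 to 1); they miss things now and then, are a little off and sometimes report something else, mostly with a low value. They report only what shows in the picture. A call takes as long as a camera call.
- ctrl.search_frame(picture, target): "extent" ([left, top, width, height] in pixels, round what is visible of it).
- ctrl.spot_point(picture, target): "uv" ([column, row] in pixels: a listed point, or the origin of a listed thing).
The state is a dict: "t": time; "q": joint angles; "dq": joint speeds; "effort": joint torques, N m; "tool_pos": TCP position; "tool_rot": TCP orientation; "contact_force": force on the tool from outside, world axes, zero at the start; "wrist_torque": the same for the moment, N m; "opening": finger opening in m.
Only numpy, scipy, OpenCV 4.12 (cv2) and the standard library are available. Lean on these libraries where they do the work, as an engineer would, in place of code of your own. Each camera call takes 0.05 s, during which the arm holds its last target.

## Task

The pressing plates on the drying rack are dry and the cheese moulds lying on the table are wet. First lift every plate off the rack's pegs and thread it, hub upwards, onto the storage spindle so that nothing drips on them; only when all plates are stored, put each wet mould mouth down over a rack peg of its own, with its rim flat on the deck. Leave the brush and the wrapped cheese beside the rack where they are.

Things in the scene. Friction and masses are not known exactly. Their poses are not given: they have to be found in the camera images.
- rack: drying rack, fixed: steel drip tray with perforated steel deck 130 x 450 x 20 mm (x, y, z of its frame; the deck's top is 20 mm over the table), with four upright steel pegs in a row along its y axis, 12 mm thick, 75 mm tall over the deck (tips 95 mm over the table), 110 mm apart. Origin: under the middle of the tray, on the table. Turned by a few degrees from start to start
- peg1 (a point): foot of peg 1 of the rack (1 is the leftmost, at the rack's +y end), on the peg's axis at the deck's top; z up
- peg2 (a point): foot of peg 2 of the rack (1 is the leftmost, at the rack's +y end), on the peg's axis at the deck's top; z up
- peg3 (a point): foot of peg 3 of the rack (1 is the leftmost, at the rack's +y end), on the peg's axis at the deck's top; z up
- peg4 (a point): foot of peg 4 of the rack (1 is the leftmost, at the rack's +y end), on the peg's axis at the deck's top; z up
- spindle: storage spindle, fixed: grey round foot 90 mm in diameter and 15 mm high with one upright steel post in the middle, 12 mm thick and 95 mm tall over the foot (tip 110 mm over the table). Origin: under the middle of the foot, on the table. Standing right of the rack
- spindle_seat (a point): foot of the spindle's post, on its axis, at the top of the round foot, where the first plate comes to rest; z up
- plate1: dry pressing plate, white plastic, 60 g: disc 48 mm across and 8 mm thick, on it a round hub 32 mm across rising to 26 mm over the underside; a 20 mm bore runs through both. Origin: centre of the underside; z along the bore, disc to hub. Starts hub up over a rack peg, on the deck. Grip the hub from above, fingertips 3 mm over the disc
- plate2: dry pressing plate, same as plate1, over another peg. Two or three of the four plates are present; on the spindle they stack disc on hub, every 26 mm
- plate3: dry pressing plate, same as plate1, over another peg. Two or three of the four plates are present; on the spindle they stack disc on hub, every 26 mm
- plate4: dry pressing plate, same as plate1, over another peg. Two or three of the four plates are present; on the spindle they stack disc on hub, every 26 mm
- mould1: wet cheese mould lying on the table: white plastic cup with drain slots, 70 g, 95 mm tall, outside diameter 56 mm at the closed bottom, 62 mm at the mouth, wall 3 mm, bottom 4 mm thick; a square flange round the mouth (70 x 70 mm, 4 mm thick) keeps it from rolling. Origin: centre of the closed bottom, outside; z along the axis from bottom to mouth
- mould2: wet cheese mould, same as mould1. Lying, it is nearly level (mouth end 4 degrees up, origin 28 mm over the table) with the mouth roughly away from the robot
- mould3: wet cheese mould, same as mould1. Mouth down on a peg, rim on the deck, its z points straight down and its origin is 115 mm over the table. Two or three of the three moulds are present
- foil_a: cheese wrapped in green foil, 114 mm in diameter, 66 mm high, 0.7 kg, standing left of the rack; not to be moved. Origin: centre of the underside
- brush: blue scrubbing brush 130 x 45 mm (x, y), 34 mm high, 0.12 kg, bristles down, lying between the spindle and the moulds; not to be moved. Origin: centre of the underside

How it is judged:
On the way, in this order (a step that is already met when the one before it is completed fails the run):
1. every plate is threaded on the spindle, hub up (horizontal distance between each of plate1, plate2, plate3, plate4 and spindle_seat below 0.009 m and z of each of plate1, plate2, plate3, plate4 in the frame of spindle_seat below 0.062 m and angle between each of plate1, plate2, plate3, plate4's own z axis and vertical below 0.12 rad), for 0.2 s.
2. every mould is mouth down over a peg, rim on the deck (angle between each of mould1, mould2, mould3's own z axis and vertical above 3.02 rad and z of mould1 in the frame of rack between 0.108 and 0.12 m and (horizontal distance between mould1 and peg1 below 0.026 m or horizontal distance between mould1 and peg2 below 0.026 m or horizontal distance between mould1 and peg3 below 0.026 m or horizontal distance between mould1 and peg4 below 0.026 m) and z of mould2 in the frame of rack between 0.108 and 0.12 m and (horizontal distance between mould2 and peg1 below 0.026 m or horizontal distance between mould2 and peg2 below 0.026 m or horizontal distance between mould2 and peg3 below 0.026 m or horizontal distance between mould2 and peg4 below 0.026 m) and z of mould3 in the frame of rack between 0.108 and 0.12 m and (horizontal distance between mould3 and peg1 below 0.026 m or horizontal distance between mould3 and peg2 below 0.026 m or horizontal distance between mould3 and peg3 below 0.026 m or horizontal distance between mould3 and peg4 below 0.026 m)), for 0.2 s.
At the end, for the whole second after the job is handed in: every plate is threaded on the spindle, hub up (tilt under 7 degrees, axis within 9 mm of the post, among the lowest three places); every mould is mouth down over a rack peg (axis within 26 mm), rim on the deck (origin 108 to 120 mm up, tilt under 7 degrees); all at rest (all of step 1 and all of step 2 and linear speed of each of plate1, plate2, plate3, plate4, mould1, mould2, mould3 below 0.02 m/s); the robot touches nothing.
It fails at once if a mould is set on the rack while a plate is not yet stored on the spindle (((z of mould1 in the frame of rack below 0.135 m and (horizontal distance between mould1 and peg1 below 0.03 m or horizontal distance between mould1 and peg2 below 0.03 m or horizontal distance between mould1 and peg3 below 0.03 m or horizontal distance between mould1 and peg4 below 0.03 m)) or (z of mould2 in the frame of rack below 0.135 m and (horizontal distance between mould2 and peg1 below 0.03 m or horizontal distance between mould2 and peg2 below 0.03 m or horizontal distance between mould2 and peg3 below 0.03 m or horizontal distance between mould2 and peg4 below 0.03 m)) or (z of mould3 in the frame of rack below 0.135 m and (horizontal distance between mould3 and peg1 below 0.03 m or horizontal distance between mould3 and peg2 below 0.03 m or horizontal distance between mould3 and peg3 below 0.03 m or horizontal distance between mould3 and peg4 below 0.03 m))) and horizontal distance between any of plate1, plate2, plate3, plate4 and spindle_seat above 0.03 m).
It fails at once if the wrapped cheese beside the rack or the brush is moved by more than 40 mm (distance of any of foil_a, brush from where it was at the start of the episode above 0.04 m).
Of plate1, plate2, plate3, plate4 only 2 to 3 are there at a start; the rules pass over those that are not, and their reading is None.
Of mould1, mould2, mould3 only 2 to 3 are there at a start; the rules pass over those that are not, and their reading is None.
At some moment in a run one of mould1, mould2, mould3 may be knocked a few centimetres aside while the robot is not near it.
Once in a run the grip may slacken for a moment while it holds something.
It also fails if it takes over 210 s, if anything falls off the work surface, if the arm or the gripper's body presses on something with over 40 N, if the wrist force passes 120 N, or if a joint passes its speed limit or range.

## Working session

There is one attempt and no reset: what is moved stays moved. The work goes in short steps, Python scripts to look and compute and a tool call to move; the robot and the scene stay as the last step left them, time stands still between calls to the robot, and variables do not carry over. Pictures are saved under pics/ and viewed, and the job is handed in when it is done.

Besides the shell and the picture viewer there is one more tool, called after "Call:" in YAML: its name, and indented under it one key for each argument. apply_moves: Moves the arm, as the interface text tells. Its arguments: {"type":"object","properties":{"deltas":{"type":"array"},"grip_force":{"type":"number"}},"required":["deltas"]}

```bash
ls; mkdir -p pics; python3 - <<'E'
from station import ctrl
import cv2
print(ctrl.get_obs())
for n in ("side","top"):
    p=ctrl.get_image(n); cv2.imwrite(f"pics/{n}0.png",p["img"][:,:,::-1]); print(n,p["mtx"],p["k1"],p["eye"],p["attitude"],p["shot"])
E
```

```text
pics
{'t': 0.0, 'q': array([ 1.13501853e+00,  5.33810554e-02,  1.61430691e+00,  1.96300831e-05,
        1.47600102e+00, -1.19007299e-01]), 'dq': array([ 0.00093302,  0.00091254,  0.00092839,  0.00060239,  0.0002723 ,
       -0.00162625]), 'effort': array([ 1.40705743e-03, -3.93662953e+01, -3.70184541e+01,  6.01147599e-05,
        6.71793692e-03, -4.65264733e-06]), 'tool_pos': array([0.19441865, 0.59333064, 0.23004031]), 'tool_rot': array([-0.49541331, -3.10168266,  0.00315802]), 'contact_force': array([-1.32698371, -0.36989518,  0.16318638]), 'wrist_torque': array([0.00295518, 0.06223898, 0.01471503]), 'opening': 0.08556990424214952}
side [[539.92914958   0.         275.9490346 ]
 [  0.         539.92914958 210.28451858]
 [  0.           0.           1.        ]] -0.11066766509440915 [0.06673729 1.00000413 0.82772694] [-0.54710482  2.55758086 -1.31510144] 1
top [[398.78541867   0.         282.78379017]
 [  0.         398.78541867 213.79689843]
 [  0.           0.           1.        ]] 0.03525296750892843 [0.50254288 0.0151433  0.97728069] [-2.20267848  2.17499529 -0.0442031 ] 2
```

View pics/top0.png

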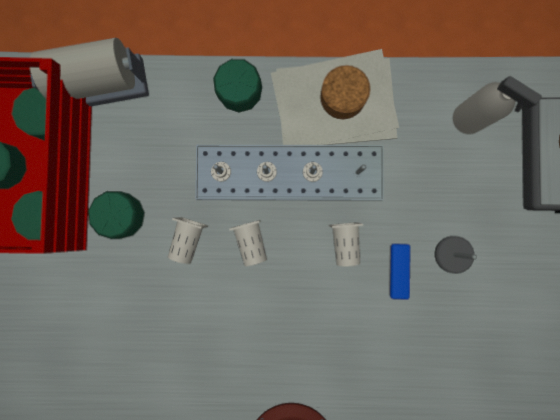

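View pics/side0.png

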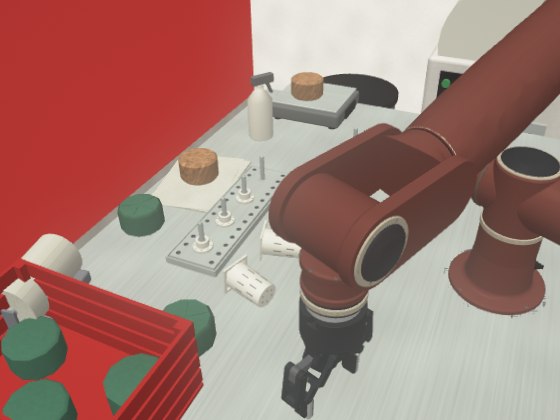

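Top view: three plates on pegs 1 to 3 (220,171; 266,171; 313,171), bare peg 4 near (361,170), and the spindle at (455,254). Moulds lie at (185,240), (250,243) and (347,245), and the brush is at (400,271). Next I'll measure these.

```bash
cat > h.py <<'E'
from station import ctrl
import numpy as np, cv2
from scipy.spatial.transform import Rotation as R
def D(p): return np.array([p["k1"],0,0,0,0.])
def und(p,uv):
    # true ray: drawn = ray*(1+k1 r^2)
    return cv2.undistortPoints(np.asarray(uv,float).reshape(-1,1,2),p["mtx"],D(p)).reshape(-1,2)
def cloud(p):
    h,w=p["range_z"].shape
    vv,uu=np.mgrid[0:h,0:w]
    xy=und(p,np.stack([uu.ravel(),vv.ravel()],1))
    z=p["range_z"].ravel()
    c=np.c_[xy*z[:,None],z]
    P=R.from_rotvec(p["attitude"]).apply(c)+p["eye"]
    P[z==0]=np.nan
    return P.reshape(h,w,3)
def at_z(p,uv,z):
    xy=und(p,uv); d=R.from_rotvec(p["attitude"]).apply(np.c_[xy,np.ones(len(xy))])
    e=np.array(p["eye"]); return e+d*((z-e[2])/d[:,2])[:,None]
def proj(p,X):
    r=R.from_rotvec(p["attitude"]).inv()
    rv=r.as_rotvec(); t=-r.apply(p["eye"])
    return cv2.projectPoints(np.asarray(X,float).reshape(-1,1,3),rv,t,p["mtx"],D(p))[0].reshape(-1,2)
E
python3 - <<'E'
from h import *
np.set_printoptions(precision=4,suppress=True)
p=ctrl.get_image("top"); C=cloud(p)
np.savez("top1.npz",C=C,img=p["img"])
print("table z",C[350,200],C[350,450])
for n,z in [("peg1",.02),("peg2",.02),("peg3",.02),("peg4",.02),("spindle_seat",.015),("plate1",.02),("mould1",.028),("rack",0),("brush",0),("foil_a",0),("spindle",0)]:
    for d in ctrl.spot_point(p,n): print(n,np.round(d["uv"],1),round(d["confidence"],2),at_z(p,d["uv"],z)[0])
Z=C[...,2]
def region(m):
    return C[m]
u=np.arange(560)[None,:]*np.ones((420,1)); v=np.arange(420)[:,None]*np.ones((1,560))
# spindle foot
m=(u>425)&(u<485)&(v>225)&(v<285)
f=m&(abs(Z-.015)<.006); pts=C[f]; c,r=cv2.minEnclosingCircle(pts[:,:2].astype(np.float32)); print("foot",c,r,f.sum())
f=m&(Z>.03); print("post",C[f][np.argsort(C[f][:,2])][-12:])
for k,(cu,cv_) in enumerate([(220,171),(266,171),(313,171),(361,170)]):
    m=(abs(u-cu)<16)&(abs(v-cv_)<16)
    f=m&(abs(Z-.046)<.006); 
    if f.sum()>8: print("hub",k+1,cv2.minEnclosingCircle(C[f][:,:2].astype(np.float32)),f.sum())
    f=m&(abs(Z-.028)<.004)
    if f.sum()>8: print("disc",k+1,cv2.minEnclosingCircle(C[f][:,:2].astype(np.float32)),f.sum())
    f=m&(Z>.065); print("tip",C[f])
E
```

```text
table z [0.2237 0.222  0.0005] [ 0.2344 -0.3747 -0.0014]
peg1 [265.4 172.7] 0.83 [0.6518 0.0704 0.02  ]
peg1 [222.6 173.6] 0.67 [0.6483 0.1739 0.02  ]
peg1 [310.9 171. ] 0.6 [ 0.6571 -0.0394  0.02  ]
peg1 [361.4 170.2] 0.56 [ 0.6603 -0.1608  0.02  ]
peg1 [452.3 256.6] 0.41 [ 0.4565 -0.3748  0.02  ]
peg2 [265.4 172.7] 0.83 [0.6518 0.0704 0.02  ]
peg2 [222.6 173.6] 0.67 [0.6483 0.1739 0.02  ]
peg2 [310.9 171. ] 0.6 [ 0.6571 -0.0394  0.02  ]
peg2 [361.4 170.2] 0.56 [ 0.6603 -0.1608  0.02  ]
peg2 [452.3 256.6] 0.41 [ 0.4565 -0.3748  0.02  ]
peg3 [265.4 172.7] 0.83 [0.6518 0.0704 0.02  ]
peg3 [222.6 173.6] 0.67 [0.6483 0.1739 0.02  ]
peg3 [310.9 171. ] 0.6 [ 0.6571 -0.0394  0.02  ]
peg3 [361.4 170.2] 0.56 [ 0.6603 -0.1608  0.02  ]
peg3 [452.3 256.6] 0.41 [ 0.4565 -0.3748  0.02  ]
peg4 [265.4 172.7] 0.83 [0.6518 0.0704 0.02  ]
peg4 [222.6 173.6] 0.67 [0.6483 0.1739 0.02  ]
peg4 [310.9 171. ] 0.6 [ 0.6571 -0.0394  0.02  ]
peg4 [361.4 170.2] 0.56 [ 0.6603 -0.1608  0.02  ]
peg4 [452.3 256.6] 0.41 [ 0.4565 -0.3748  0.02  ]
spindle_seat [455.3 253. ] 0.8 [ 0.4649 -0.3839  0.015 ]
spindle_seat [
[... 4032 characters left out ...]
 0.6576 -0.153   0.0935]
 [ 0.6581 -0.1558  0.0908]
 [ 0.6579 -0.1447  0.0784]
 [ 0.6558 -0.1447  0.0905]
 [ 0.656  -0.1471  0.0896]
 [ 0.6554 -0.1487  0.0928]
 [ 0.6556 -0.1511  0.0918]
 [ 0.6547 -0.1523  0.0974]
 [ 0.6563 -0.1562  0.0884]
 [ 0.6558 -0.1449  0.0771]
 [ 0.6538 -0.145   0.0893]
 [ 0.6528 -0.1462  0.0948]
 [ 0.6533 -0.1489  0.0922]
 [ 0.6527 -0.1504  0.0957]
 [ 0.6531 -0.153   0.0938]
 [ 0.654  -0.1454  0.0743]
 [ 0.6527 -0.1463  0.082 ]
 [ 0.6515 -0.1472  0.0892]
 [ 0.6513 -0.1491  0.091 ]
 [ 0.6509 -0.1509  0.0932]
 [ 0.6531 -0.1469  0.0661]
 [ 0.6518 -0.1478  0.0737]
 [ 0.6513 -0.1494  0.0773]
 [ 0.6507 -0.151   0.0811]
 [ 0.6508 -0.1492  0.066 ]
 [ 0.6509 -0.1516  0.0653]]
```

Call:
apply_moves:
  deltas:
    - [0, 0, 0, -0.16, 1]
    - [0, 0, 0, -0.157, 1]
    - [-0.045, -0.04, 0, 0, 1]
    - [-0.045, -0.04, 0, 0, 1]
    - [-0.045, -0.04, 0, 0, 1]
    - [-0.045, -0.04, 0, 0, 1]
    - [-0.045, -0.04, 0, 0, 1]
    - [-0.045, -0.04, 0, 0, 1]
  grip_force: 40

```text
t: 1.7
tool_pos: [0.4728, 0.354, 0.2325]
tool_rot: [-0.032, 3.139, 0.005]
contact_force: [0.8, 0.1, -0.5]
opening: 0.0853
```

```bash
cat >> h.py <<'E'
def st(*tgt):
    o=ctrl.get_obs(); Rm=R.from_rotvec(o["tool_rot"])
    M=Rm.as_matrix()
    yaw=np.arctan2(M[1,1],M[0,1])  # direction of jaw axis
    print("t %.2f"%o["t"],"pos",np.round(o["tool_pos"],4),"jaw deg %.1f"%np.degrees(yaw),"zaxis",np.round(M[:,2],3),"F",np.round(o["contact_force"],1),"open %.4f"%o["opening"],"q6 %.2f"%o["q"][5])
    for t in tgt:
        print("  to",t,"tool delta",np.round(Rm.inv().apply(np.array(t)-o["tool_pos"]),4))
E
python3 -c "
from h import *
st((.6536,.1785,.15))"
```

```text
t 1.70 pos [0.4728 0.354  0.2325] jaw deg 91.2 zaxis [ 0.003  0.003 -1.   ] F [ 0.8  0.1 -0.5] open 0.0853 q6 -1.08
  to (0.6536, 0.1785, 0.15) tool delta [-0.177  -0.1793  0.0824]
```

Call:
apply_moves:
  deltas:
    - [-0.044, -0.045, 0.01, -0.02, 1]
    - [-0.044, -0.045, 0.02, 0, 1]
    - [-0.044, -0.045, 0.02, 0, 1]
    - [-0.044, -0.045, 0.02, 0, 1]
    - [0, 0, 0.012, 0, 1]
    - [0, 0, 0, 0, 1]
    - [0, 0, 0, 0, 1]
    - [0, 0, 0, 0, 1]

```text
t: 2.7
tool_pos: [0.6491, 0.1869, 0.1566]
tool_rot: [-0.059, 3.133, 0.01]
contact_force: [0.1, -0.4, 0.2]
opening: 0.0851
```

```bash
python3 -c "
from h import *
st((.6536,.1785,.031))"
```

```text
t 2.70 pos [0.6491 0.1869 0.1566] jaw deg 92.2 zaxis [ 0.008  0.006 -1.   ] F [ 0.1 -0.4  0.2] open 0.0851 q6 -1.44
  to (0.6536, 0.1785, 0.031) tool delta [-0.0032 -0.0093  0.1256]
```

Call:
apply_moves:
  deltas:
    - [-0.003, -0.009, 0.0, -0.03, 1]
    - [0, 0, 0.0, 0, 1]
    - [0, 0, 0.025, 0, 1]
    - [0, 0, 0.02, 0, 1]
    - [0, 0, 0.02, 0, 1]
    - [0, 0, 0.02, 0, 1]
    - [0, 0, 0, 0, 1]
    - [0, 0, 0, 0, 1]

```text
t: 3.7
tool_pos: [0.6533, 0.1835, 0.0721]
tool_rot: [-0.113, 3.125, 0.012]
contact_force: [0.1, -0.4, 0.7]
opening: 0.0855
```

```bash
python3 -c "
from h import *
st((.6536,.1785,.031))
p=ctrl.get_image('side'); cv2.imwrite('pics/side1.png',p['img'][:,:,::-1])"
```

```text
t 3.70 pos [0.6533 0.1835 0.0721] jaw deg 94.2 zaxis [ 0.014  0.008 -1.   ] F [ 0.1 -0.4  0.7] open 0.0855 q6 -1.48
  to (0.6536, 0.1785, 0.031) tool delta [ 0.0007 -0.0053  0.0411]
```

View pics/side1.png

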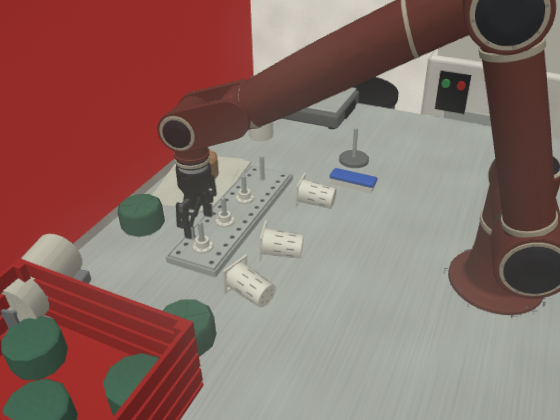

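```bash
python3 -c "
from h import *
o=ctrl.get_obs();p=ctrl.get_image('side')
M=R.from_rotvec(o['tool_rot']).as_matrix();t=o['tool_pos']
print(proj(p,[t,t+M[:,1]*.045,t-M[:,1]*.045,(.6536,.1785,.095),(.655,.068,.095),(.656,-.151,.095)]).round(0))
cv2.imwrite('pics/side2.png',cv2.resize(p['img'][140:290,120:320,::-1],None,fx=4,fy=4))
"
```

```text
[[200. 231.]
 [191. 243.]
 [208. 221.]
 [200. 222.]
 [223. 197.]
 [262. 156.]]
```

View pics/side2.png

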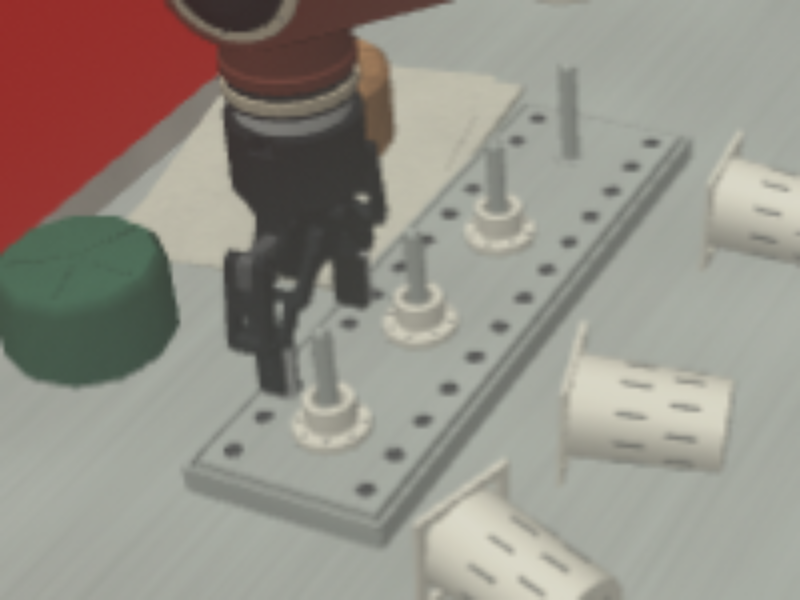

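Call:
apply_moves:
  deltas:
    - [0.001, -0.005, 0.0, 0.07, 1]
    - [0, 0, 0.015, 0, 1]
    - [0, 0, 0.015, 0, 1]
    - [0, 0, 0.008, 0, 1]
    - [0, 0, 0, 0, 1]
    - [0, 0, 0, 0, 1]
    - [0, 0, 0, 0, 1]
    - [0, 0, 0, 0, 1]

```text
t: 4.8
tool_pos: [0.6549, 0.1793, 0.034]
tool_rot: [-0.005, 3.124, 0.014]
contact_force: [0.4, 0.1, 0.9]
opening: 0.0851
```

```bash
python3 -c "
from h import *
st((.6536,.1785,.031))"
```

```text
t 4.80 pos [0.6549 0.1793 0.034 ] jaw deg 90.2 zaxis [ 0.018  0.009 -1.   ] F [0.4 0.1 0.9] open 0.0851 q6 -1.42
  to (0.6536, 0.1785, 0.031) tool delta [ 0.0013 -0.0008  0.0029]
```

Call:
apply_moves:
  deltas:
    - [0, 0, 0.003, 0, 0]
    - [0, 0, 0, 0, -1]
    - [0, 0, 0, 0, -1]
    - [0, 0, 0, 0, -1]
    - [0, 0, 0, 0, -1]
    - [0, 0, 0, 0, -1]
    - [0, 0, -0.02, 0, -1]
    - [0, 0, -0.03, 0, -1]

```text
t: 5.8
tool_pos: [0.652, 0.1785, 0.0802]
tool_rot: [-0.005, 3.129, 0.013]
contact_force: [0.0, 0.3, -0.3]
opening: 0.0307
```

```bash
python3 -c "
from h import *
st((.6536,.1785,.031),(.462,-.3842,.2))"
```

```text
t 5.80 pos [0.652  0.1785 0.0802] jaw deg 90.2 zaxis [ 0.013  0.008 -1.   ] F [ 0.   0.3 -0.3] open 0.0307 q6 -1.42
  to (0.6536, 0.1785, 0.031) tool delta [-0.0009 -0.0004  0.0492]
  to (0.462, -0.3842, 0.2) tool delta [ 0.1904 -0.561  -0.127 ]
```

Call:
apply_moves:
  deltas:
    - [0, 0, -0.045, 0, -1]
    - [0, 0, -0.045, 0, -1]
    - [0.018, -0.052, 0, 0, -1]
    - [0.018, -0.052, 0, 0, -1]
    - [0.018, -0.052, 0, 0, -1]
    - [0.018, -0.052, 0, 0, -1]
    - [0.018, -0.052, 0, 0, -1]
    - [0.018, -0.052, 0, 0, -1]

```text
t: 6.8
tool_pos: [0.5464, -0.1404, 0.185]
tool_rot: [-0.018, 3.106, 0.01]
contact_force: [1.1, -0.1, 0.2]
opening: 0.0306
```

```bash
python3 -c "
from h import *
st((.462,-.3842,.16))"
```

```text
t 6.80 pos [ 0.5464 -0.1404  0.185 ] jaw deg 90.7 zaxis [ 0.035  0.007 -0.999] F [ 1.1 -0.1  0.2] open 0.0306 q6 -1.98
  to (0.462, -0.3842, 0.16) tool delta [ 0.088  -0.243   0.0203]
```

Call:
apply_moves:
  deltas:
    - [0.016, -0.046, 0, 0, -1]
    - [0.016, -0.046, 0, 0, -1]
    - [0.016, -0.046, 0, 0, -1]
    - [0.016, -0.046, 0, 0, -1]
    - [0.016, -0.046, 0, 0, -1]
    - [0, 0, 0, 0, -1]
    - [0, 0, 0, 0, -1]
    - [0, 0, 0, 0, -1]

```text
t: 7.8
tool_pos: [0.4652, -0.3813, 0.1918]
tool_rot: [-0.011, 3.097, -0.002]
contact_force: [-0.6, -0.9, -0.2]
opening: 0.0303
```

```bash
python3 -c "
from h import *
st((.462,-.3842,.135))
p=ctrl.get_image('side'); cv2.imwrite('pics/side3.png',p['img'][:,:,::-1])"
```

```text
t 7.80 pos [ 0.4652 -0.3813  0.1918] jaw deg 90.4 zaxis [ 0.045 -0.001 -0.999] F [-0.6 -0.9 -0.2] open 0.0303 q6 -2.41
  to (0.462, -0.3842, 0.135) tool delta [ 0.0058 -0.0029  0.0566]
```

View pics/side3.png

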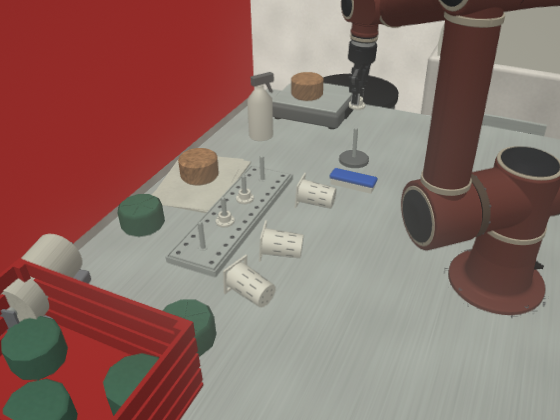

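Call:
apply_moves:
  deltas:
    - [0.006, -0.003, 0.01, 0, -1]
    - [0, 0, 0.02, 0, -1]
    - [0, 0, 0.015, 0, -1]
    - [0, 0, 0, 0, -1]
    - [0, 0, 0, 0, -1]
    - [0, 0, 0, 0, -1]
    - [0, 0, 0, 0, -1]
    - [0, 0, 0, 0, -1]

```text
t: 8.85
tool_pos: [0.4618, -0.3822, 0.1427]
tool_rot: [-0.016, 3.097, 0.0]
contact_force: [0.4, 0.5, -0.2]
opening: 0.0301
```

```bash
python3 -c "
from h import *
st((.462,-.3842,.125),(.462,-.3842,.05))
p=ctrl.get_image('side'); cv2.imwrite('pics/side4.png',cv2.resize(p['img'][60:180,290:450,::-1],None,fx=5,fy=5))"
```

```text
t 8.85 pos [ 0.4618 -0.3822  0.1427] jaw deg 90.6 zaxis [ 0.044  0.    -0.999] F [ 0.4  0.5 -0.2] open 0.0301 q6 -2.42
  to (0.462, -0.3842, 0.125) tool delta [ 0.0006 -0.002   0.0177]
  to (0.462, -0.3842, 0.05) tool delta [ 0.0039 -0.002   0.0927]
```

View pics/side4.png

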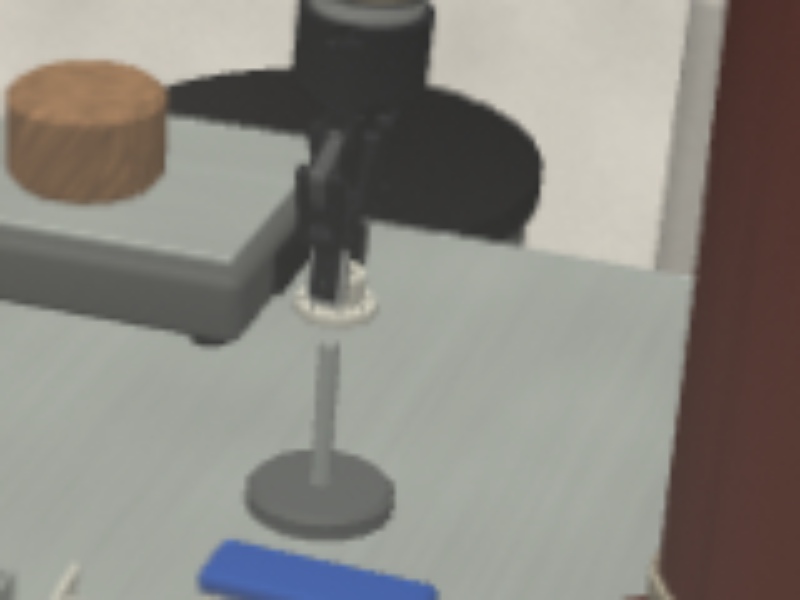

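```bash
python3 -c "
from h import *
p=ctrl.get_image('side')
q=proj(p,[(.462,-.3842,.11),(.462,-.3842,.015),(.472,-.3842,.11),(.462,-.3742,.11),(.462,-.3842,.130)])
print((q-[290,60])*5)"
```

```text
[[329.55632837 340.36616414]
 [319.77679324 481.64978427]
 [313.2547236  337.34326744]
 [324.3219648  347.49605389]
 [331.66484283 309.45381642]]
```

Call:
apply_moves:
  deltas:
    - [-0.003, -0.002, 0.005, 0, -1]
    - [0, 0, 0.015, 0, -1]
    - [0.001, 0, 0.02, 0, -1]
    - [0.001, 0, 0.02, 0, -1]
    - [0.001, 0, 0.02, 0, -1]
    - [0, 0, 0.01, 0, -1]
    - [0, 0, 0, 0, -1]
    - [0, 0, 0, 0, -1]

```text
t: 9.95
tool_pos: [0.4648, -0.3831, 0.0439]
tool_rot: [-0.016, 3.1, 0.005]
contact_force: [0.3, -0.5, -0.7]
opening: 0.0306
```

```bash
python3 -c "
from h import *
st((.465,-.3842,.05))
p=ctrl.get_image('side'); cv2.imwrite('pics/side5.png',cv2.resize(p['img'][60:180,290:450,::-1],None,fx=5,fy=5))"
```

```text
t 9.95 pos [ 0.4648 -0.3831  0.0439] jaw deg 90.6 zaxis [ 0.041  0.004 -0.999] F [ 0.3 -0.5 -0.7] open 0.0306 q6 -2.42
  to (0.465, -0.3842, 0.05) tool delta [-0.0004 -0.0011 -0.0061]
```

View pics/side5.png

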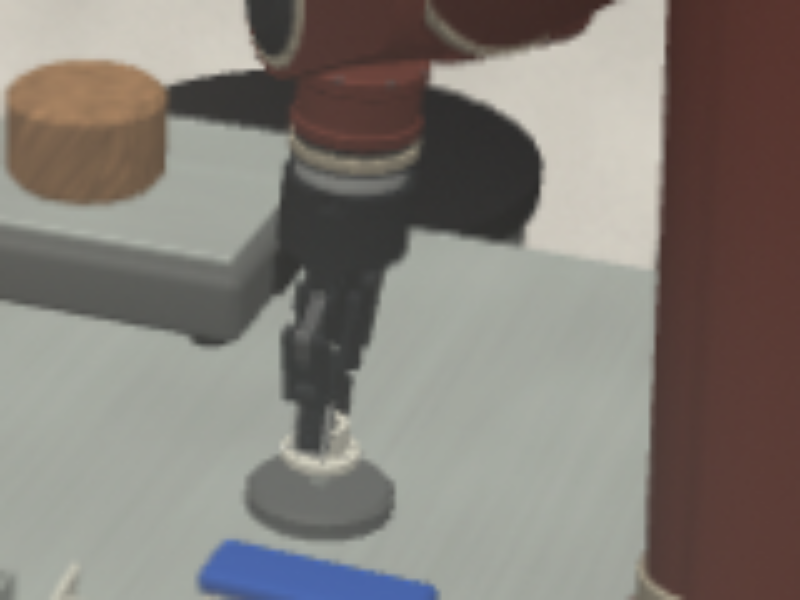

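Call:
apply_moves:
  deltas:
    - [0, 0, 0, 0, 1]
    - [0, 0, 0, 0, 1]
    - [0, 0, 0, 0, 1]
    - [0, 0, -0.04, 0, 1]
    - [0, 0, -0.05, 0, 1]
    - [-0.01, 0.03, -0.04, 0, 1]
    - [-0.02, 0.045, 0, 0, 1]
    - [-0.02, 0.045, 0, 0, 1]

```text
t: 11.0
tool_pos: [0.5097, -0.2642, 0.1849]
tool_rot: [-0.006, 3.094, -0.002]
contact_force: [1.2, -0.3, -0.5]
opening: 0.0852
```

```bash
python3 -c "
from h import *
st((.655,.0683,.16))
p=ctrl.get_image('top'); cv2.imwrite('pics/top2.png',p['img'][:,:,::-1])"
```

```text
t 11.00 pos [ 0.5097 -0.2642  0.1849] jaw deg 90.2 zaxis [ 0.048 -0.002 -0.999] F [ 1.2 -0.3 -0.5] open 0.0852 q6 -2.20
  to (0.655, 0.0683, 0.16) tool delta [-0.1452  0.3319  0.0314]
```

View pics/top2.png

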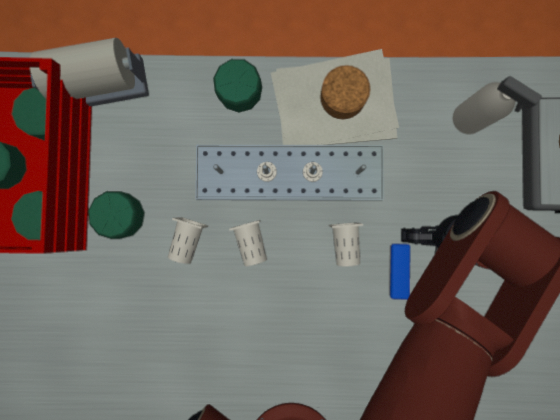

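Call:
apply_moves:
  deltas:
    - [-0.021, 0.048, 0.0, 0, 1]
    - [-0.021, 0.048, 0, 0, 1]
    - [-0.021, 0.048, 0, 0, 1]
    - [-0.021, 0.048, 0, 0, 1]
    - [-0.021, 0.048, 0, 0, 1]
    - [-0.021, 0.048, 0, 0, 1]
    - [-0.019, 0.043, 0.0, 0, 1]
    - [0, 0, 0, 0, 1]

```text
t: 12.05
tool_pos: [0.6593, 0.0836, 0.1966]
tool_rot: [-0.015, 3.085, -0.001]
contact_force: [0.2, -0.5, 0.6]
opening: 0.0854
```

```bash
python3 -c "
from h import *
st((.655,.0683,.12),(.655,.0683,.031))"
```

```text
t 12.05 pos [0.6593 0.0836 0.1966] jaw deg 90.6 zaxis [ 0.057 -0.    -0.998] F [ 0.2 -0.5  0.6] open 0.0854 q6 -1.57
  to (0.655, 0.0683, 0.12) tool delta [ 0.0087 -0.0152  0.0762]
  to (0.655, 0.0683, 0.031) tool delta [ 0.0138 -0.0151  0.1651]
```

Call:
apply_moves:
  deltas:
    - [0.007, -0.015, 0.02, 0, 1]
    - [0.001, 0, 0.03, 0, 1]
    - [0.002, 0, 0.03, 0, 1]
    - [0, 0, 0.0, 0, 1]
    - [0.0015, 0, 0.025, 0, 1]
    - [0.0015, 0, 0.025, 0, 1]
    - [0, 0, 0.0, 0, 1]
    - [0, 0, 0, 0, 1]

```text
t: 13.05
tool_pos: [0.6506, 0.0545, 0.0626]
tool_rot: [0.001, 3.085, -0.007]
contact_force: [-0.5, -0.5, -0.3]
opening: 0.0853
```

```bash
python3 -c "
from h import *
st((.655,.0683,.031))"
```

```text
t 13.05 pos [0.6506 0.0545 0.0626] jaw deg 90.0 zaxis [ 0.057 -0.005 -0.998] F [-0.5 -0.5 -0.3] open 0.0853 q6 -1.60
  to (0.655, 0.0683, 0.031) tool delta [-0.0026  0.0139  0.0317]
```

Call:
apply_moves:
  deltas:
    - [-0.004, 0.014, 0.0, 0, 1]
    - [0, 0, 0.0, 0, 1]
    - [0, 0, 0.0, 0, 1]
    - [0, 0, 0.0, 0, 1]
    - [0.001, 0, 0.015, 0, 1]
    - [0.001, 0, 0.015, 0, 1]
    - [0, 0, 0.0, 0, 1]
    - [0, 0, 0, 0, 1]

```text
t: 14.05
tool_pos: [0.6559, 0.0693, 0.0332]
tool_rot: [0.001, 3.081, -0.007]
contact_force: [0.3, 0.8, 0.2]
opening: 0.0856
```

```bash
python3 -c "
from h import *
st((.655,.0683,.031))"
```

```text
t 14.05 pos [0.6559 0.0693 0.0332] jaw deg 90.0 zaxis [ 0.06  -0.005 -0.998] F [0.3 0.8 0.2] open 0.0856 q6 -1.57
  to (0.655, 0.0683, 0.031) tool delta [ 0.0011 -0.001   0.0022]
```

Call:
apply_moves:
  deltas:
    - [0.001, -0.001, 0.002, 0, 0]
    - [0, 0, 0, 0, -1]
    - [0, 0, 0, 0, -1]
    - [0, 0, 0, 0, -1]
    - [0, 0, 0, 0, -1]
    - [0.001, 0, -0.02, 0, -1]
    - [-0.003, 0, -0.05, 0, -1]
    - [-0.003, 0, -0.05, 0, -1]

```text
t: 15.05
tool_pos: [0.6508, 0.069, 0.1515]
tool_rot: [0.001, 3.086, -0.006]
contact_force: [0.1, 0.3, -0.1]
opening: 0.0298
```

```bash
python3 -c "
from h import *
st((.463,-.3842,.17))"
```

```text
t 15.05 pos [0.6508 0.069  0.1515] jaw deg 90.0 zaxis [ 0.056 -0.004 -0.998] F [ 0.1  0.3 -0.1] open 0.0298 q6 -1.58
  to (0.463, -0.3842, 0.17) tool delta [ 0.1862 -0.4534 -0.0271]
```

Call:
apply_moves:
  deltas:
    - [0.01, -0.025, -0.02, 0, -1]
    - [0.021, -0.051, -0.005, 0, -1]
    - [0.021, -0.051, 0, 0, -1]
    - [0.021, -0.051, 0, 0, -1]
    - [0.021, -0.051, 0, 0, -1]
    - [0.021, -0.051, 0, 0, -1]
    - [0.021, -0.051, 0, 0, -1]
    - [0.021, -0.051, 0, 0, -1]

```text
t: 16.05
tool_pos: [0.4956, -0.3215, 0.1912]
tool_rot: [-0.013, 3.056, -0.018]
contact_force: [0.7, -0.6, -0.3]
opening: 0.0298
```

Call:
apply_moves:
  deltas:
    - [0.015, -0.04, 0, 0, -1]
    - [0, 0, 0, 0, -1]
    - [0, 0, 0, 0, -1]
    - [0, 0, 0, 0, -1]
    - [0, 0, 0, 0, -1]
    - [0, 0, 0, 0, -1]
    - [0, 0, 0, 0, -1]
    - [0, 0, 0, 0, -1]

```text
t: 17.05
tool_pos: [0.4805, -0.3627, 0.1955]
tool_rot: [-0.013, 3.052, -0.024]
contact_force: [-0.3, -0.0, -0.5]
opening: 0.0299
```

```bash
python3 -c "
from h import *
st((.463,-.3842,.15))"
```

```text
t 17.05 pos [ 0.4805 -0.3627  0.1955] jaw deg 90.4 zaxis [ 0.09  -0.015 -0.996] F [-0.3 -0.  -0.5] open 0.0299 q6 -2.39
  to (0.463, -0.3842, 0.15) tool delta [ 0.0217 -0.0206  0.044 ]
```

Call:
apply_moves:
  deltas:
    - [0.021, -0.021, 0.0, 0, -1]
    - [0, 0, 0.02, 0, -1]
    - [0.002, 0, 0.02, 0, -1]
    - [0, 0, 0, 0, -1]
    - [0, 0, 0, 0, -1]
    - [0, 0, 0, 0, -1]
    - [0, 0, 0, 0, -1]
    - [0, 0, 0, 0, -1]

```text
t: 18.05
tool_pos: [0.4626, -0.3834, 0.1517]
tool_rot: [-0.016, 3.051, -0.022]
contact_force: [-0.3, 0.6, -1.2]
opening: 0.0302
```

```bash
python3 -c "
from h import *
st((.463,-.3842,.15),(.463,-.3842,.06))
p=ctrl.get_image('side'); cv2.imwrite('pics/side6.png',cv2.resize(p['img'][60:180,290:450,::-1],None,fx=5,fy=5))"
```

```text
t 18.05 pos [ 0.4626 -0.3834  0.1517] jaw deg 90.6 zaxis [ 0.091 -0.014 -0.996] F [-0.3  0.6 -1.2] open 0.0302 q6 -2.44
  to (0.463, -0.3842, 0.15) tool delta [-0.0002 -0.0007  0.0018]
  to (0.463, -0.3842, 0.06) tool delta [0.0079 0.0006 0.0914]
```

View pics/side6.png

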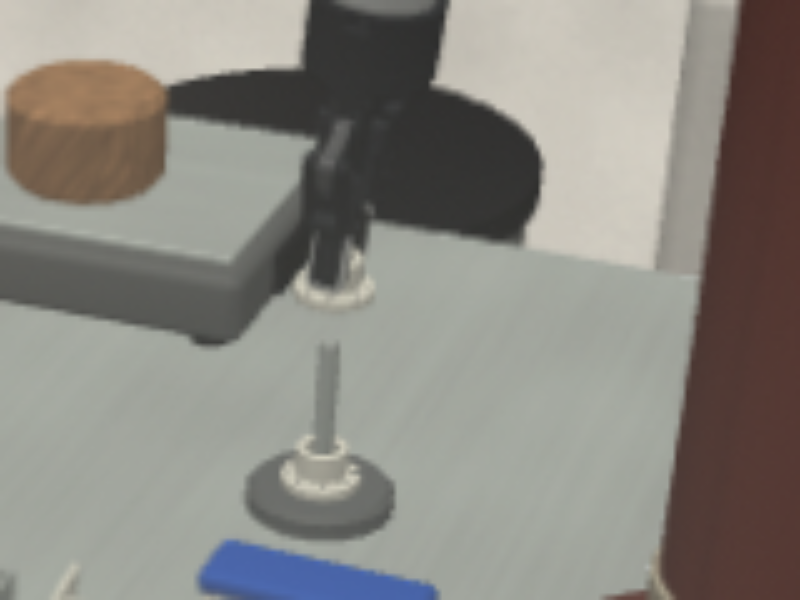

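Call:
apply_moves:
  deltas:
    - [-0.002, -0.001, 0.01, 0, -1]
    - [0.002, 0, 0.02, 0, -1]
    - [0.002, 0, 0.02, 0, -1]
    - [0.002, 0, 0.02, 0, -1]
    - [0.001, 0, 0.015, 0, -1]
    - [0, 0, 0, 0, -1]
    - [0, 0, 0, 0, -1]
    - [0, 0, 0, 0, -1]

```text
t: 19.1
tool_pos: [0.4643, -0.3847, 0.0582]
tool_rot: [-0.016, 3.054, -0.018]
contact_force: [-0.3, -0.2, 0.3]
opening: 0.03
```

```bash
python3 -c "
from h import *
st((.465,-.3842,.055))
p=ctrl.get_image('side'); cv2.imwrite('pics/side7.png',cv2.resize(p['img'][60:180,290:450,::-1],None,fx=5,fy=5))"
```

```text
t 19.10 pos [ 0.4643 -0.3847  0.0582] jaw deg 90.6 zaxis [ 0.088 -0.011 -0.996] F [-0.3 -0.2  0.3] open 0.0300 q6 -2.45
  to (0.465, -0.3842, 0.055) tool delta [-0.0004  0.0005  0.0033]
```

View pics/side7.png

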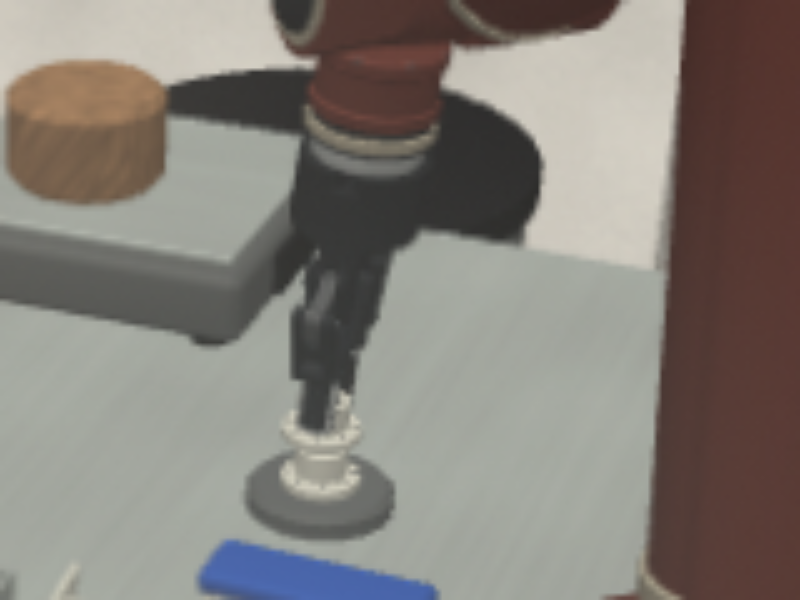

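Call:
apply_moves:
  deltas:
    - [0, 0, 0, 0, 1]
    - [0, 0, 0, 0, 1]
    - [0, 0, 0, 0, 1]
    - [-0.003, 0, -0.04, 0, 1]
    - [-0.003, 0, -0.05, 0, 1]
    - [-0.01, 0.02, -0.02, 0, 1]
    - [-0.025, 0.04, 0, 0, 1]
    - [-0.025, 0.04, 0, 0, 1]

```text
t: 20.15
tool_pos: [0.5206, -0.2804, 0.1766]
tool_rot: [-0.007, 3.051, -0.018]
contact_force: [0.9, 0.1, -0.1]
opening: 0.0853
```

Call:
apply_moves:
  deltas:
    - [-0.02, 0.035, 0.003, 0, 1]
    - [-0.02, 0.035, 0.003, 0, 1]
    - [-0.02, 0.035, 0.003, 0, 1]
    - [-0.02, 0.035, 0.003, 0, 1]
    - [-0.02, 0.035, 0.003, 0, 1]
    - [0, 0.02, 0, 0, 1]
    - [0, 0, 0, 0, 1]
    - [0, 0, 0, 0, 1]

```text
t: 21.15
tool_pos: [0.6196, -0.0653, 0.1605]
tool_rot: [-0.021, 3.061, -0.009]
contact_force: [0.7, 0.3, 0.6]
opening: 0.0851
```

```bash
python3 -c "
from h import *
st((.656,-.0416,.12),(.656,-.0416,.031))
"
```

```text
t 21.15 pos [ 0.6196 -0.0653  0.1605] jaw deg 90.8 zaxis [ 0.08  -0.005 -0.997] F [0.7 0.3 0.6] open 0.0851 q6 -1.82
  to (0.656, -0.0416, 0.12) tool delta [-0.0333  0.0235  0.0432]
  to (0.656, -0.0416, 0.031) tool delta [-0.0262  0.024   0.1319]
```

Call:
apply_moves:
  deltas:
    - [-0.018, 0.012, 0.0, 0, 1]
    - [-0.017, 0.012, 0.0, 0, 1]
    - [0, 0, 0.0, 0, 1]
    - [0, 0, 0, 0, 1]
    - [0.001, 0, 0.02, 0, 1]
    - [0.001, 0, 0.02, 0, 1]
    - [0, 0, 0, 0, 1]
    - [0, 0, 0, 0, 1]

```text
t: 22.15
tool_pos: [0.6518, -0.0476, 0.1182]
tool_rot: [-0.007, 3.066, -0.012]
contact_force: [-0.4, -0.6, 0.1]
opening: 0.0855
```

```bash
python3 -c "
from h import *
st((.656,-.0416,.12),(.656,-.0416,.031))
"
```

```text
t 22.15 pos [ 0.6518 -0.0476  0.1182] jaw deg 90.3 zaxis [ 0.075 -0.007 -0.997] F [-0.4 -0.6  0.1] open 0.0855 q6 -1.77
  to (0.656, -0.0416, 0.12) tool delta [-0.0044  0.0059 -0.0015]
  to (0.656, -0.0416, 0.031) tool delta [0.0023 0.0066 0.0872]
```

Call:
apply_moves:
  deltas:
    - [-0.004, 0.006, 0.0, 0, 1]
    - [0, 0, 0.0, 0, 1]
    - [0.001, 0, 0.02, 0, 1]
    - [0.0015, 0, 0.02, 0, 1]
    - [0.002, 0, 0.02, 0, 1]
    - [0.001, 0, 0.018, 0, 1]
    - [0, 0, 0, 0, 1]
    - [0, 0, 0, 0, 1]

```text
t: 23.15
tool_pos: [0.6559, -0.0414, 0.0338]
tool_rot: [-0.008, 3.068, -0.011]
contact_force: [0.2, -0.0, 0.3]
opening: 0.0852
```

```bash
python3 -c "
from h import *
st((.656,-.0416,.031))
"
```

```text
t 23.15 pos [ 0.6559 -0.0414  0.0338] jaw deg 90.3 zaxis [ 0.074 -0.007 -0.997] F [ 0.2 -0.   0.3] open 0.0852 q6 -1.76
  to (0.656, -0.0416, 0.031) tool delta [ 0.0002 -0.0002  0.0028]
```

Call:
apply_moves:
  deltas:
    - [0, 0, 0.002, 0, 0]
    - [0, 0, 0, 0, -1]
    - [0, 0, 0, 0, -1]
    - [0, 0, 0, 0, -1]
    - [0, 0, 0, 0, -1]
    - [-0.001, 0, -0.02, 0, -1]
    - [-0.003, 0, -0.05, 0, -1]
    - [-0.003, 0, -0.05, 0, -1]

```text
t: 24.15
tool_pos: [0.6526, -0.0402, 0.154]
tool_rot: [-0.008, 3.071, -0.01]
contact_force: [0.5, 0.6, -0.5]
opening: 0.0297
```

```bash
python3 -c "
from h import *
st((.464,-.3842,.18))
"
```

```text
t 24.15 pos [ 0.6526 -0.0402  0.154 ] jaw deg 90.3 zaxis [ 0.07  -0.006 -0.998] F [ 0.5  0.6 -0.5] open 0.0297 q6 -1.76
  to (0.464, -0.3842, 0.18) tool delta [ 0.1881 -0.3432 -0.037 ]
```

Call:
apply_moves:
  deltas:
    - [0, -0.01, -0.03, 0, -1]
    - [0.02, -0.037, 0, 0, -1]
    - [0.02, -0.037, 0, 0, -1]
    - [0.02, -0.037, 0, 0, -1]
    - [0.02, -0.037, 0, 0, -1]
    - [0.02, -0.037, 0, 0, -1]
    - [0.02, -0.037, 0, 0, -1]
    - [0.02, -0.037, 0, 0, -1]

```text
t: 25.15
tool_pos: [0.5153, -0.3168, 0.1985]
tool_rot: [-0.018, 3.044, -0.025]
contact_force: [0.9, -0.1, -1.1]
opening: 0.0293
```

Call:
apply_moves:
  deltas:
    - [0.02, -0.037, 0, 0, -1]
    - [0.014, -0.025, 0, 0, -1]
    - [0, 0, 0, 0, -1]
    - [0, 0, 0, 0, -1]
    - [0, 0, 0, 0, -1]
    - [0, 0, 0, 0, -1]
    - [0, 0, 0, 0, -1]
    - [0, 0, 0, 0, -1]

```text
t: 26.15
tool_pos: [0.4816, -0.381, 0.2029]
tool_rot: [-0.018, 3.038, -0.032]
contact_force: [0.3, 0.4, -0.2]
opening: 0.0294
```

```bash
python3 -c "
from h import *
st((.464,-.3842,.15))
"
```

```text
t 26.15 pos [ 0.4816 -0.381   0.2029] jaw deg 90.6 zaxis [ 0.103 -0.02  -0.994] F [ 0.3  0.4 -0.2] open 0.0294 q6 -2.41
  to (0.464, -0.3842, 0.15) tool delta [ 0.023  -0.0018  0.0508]
```

Call:
apply_moves:
  deltas:
    - [0.018, -0.002, 0.0, 0, -1]
    - [0.001, 0, 0.02, 0, -1]
    - [0.002, 0, 0.02, 0, -1]
    - [0.001, 0, 0.01, 0, -1]
    - [0, 0, 0, 0, -1]
    - [0, 0, 0, 0, -1]
    - [0, 0, 0, 0, -1]
    - [0, 0, 0, 0, -1]

```text
t: 27.15
tool_pos: [0.4632, -0.3842, 0.1464]
tool_rot: [-0.018, 3.04, -0.03]
contact_force: [-0.2, -0.1, -1.7]
opening: 0.0294
```

```bash
python3 -c "
from h import *
st((.464,-.3842,.15),(.465,-.3842,.082))
p=ctrl.get_image('side'); cv2.imwrite('pics/side8.png',cv2.resize(p['img'][60:180,290:450,::-1],None,fx=5,fy=5))"
```

```text
t 27.15 pos [ 0.4632 -0.3842  0.1464] jaw deg 90.6 zaxis [ 0.102 -0.019 -0.995] F [-0.2 -0.1 -1.7] open 0.0294 q6 -2.45
  to (0.464, -0.3842, 0.15) tool delta [-0.0012 -0.0001 -0.0035]
  to (0.465, -0.3842, 0.082) tool delta [0.0047 0.0013 0.0642]
```

View pics/side8.png

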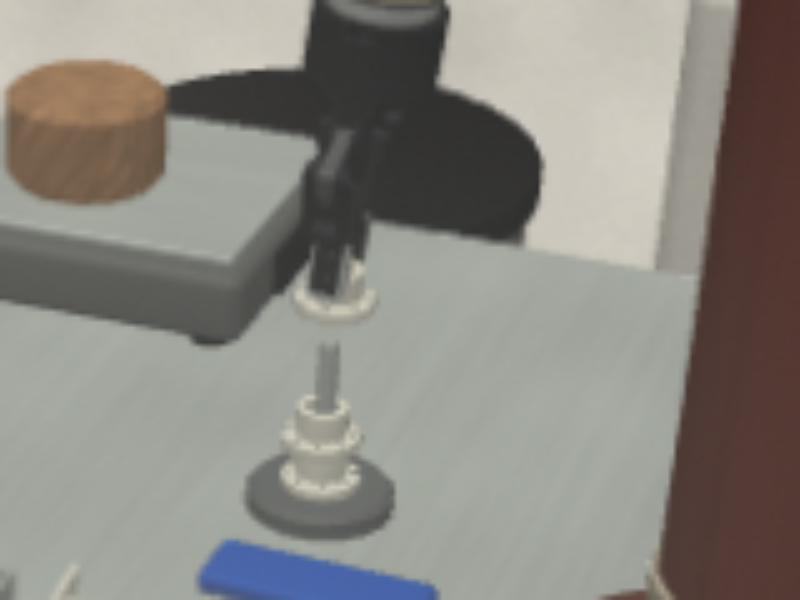

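Call:
apply_moves:
  deltas:
    - [-0.002, 0, 0.0, 0, -1]
    - [0.001, 0, 0.02, 0, -1]
    - [0.002, 0.0005, 0.02, 0, -1]
    - [0.002, 0.0005, 0.02, 0, -1]
    - [0, 0, 0, 0, -1]
    - [0, 0, 0, 0, -1]
    - [0, 0, 0, 0, -1]
    - [0, 0, 0, 0, -1]

```text
t: 28.2
tool_pos: [0.4666, -0.3844, 0.0816]
tool_rot: [-0.018, 3.04, -0.03]
contact_force: [-0.3, 0.1, 0.8]
opening: 0.0294
```

```bash
python3 -c "
from h import *
st((.465,-.3842,.082))
p=ctrl.get_image('side'); cv2.imwrite('pics/side9.png',cv2.resize(p['img'][60:180,290:450,::-1],None,fx=5,fy=5))"
```

```text
t 28.20 pos [ 0.4666 -0.3844  0.0816] jaw deg 90.6 zaxis [ 0.102 -0.019 -0.995] F [-0.3  0.1  0.8] open 0.0294 q6 -2.45
  to (0.465, -0.3842, 0.082) tool delta [ 0.0015  0.0002 -0.0005]
```

View pics/side9.png

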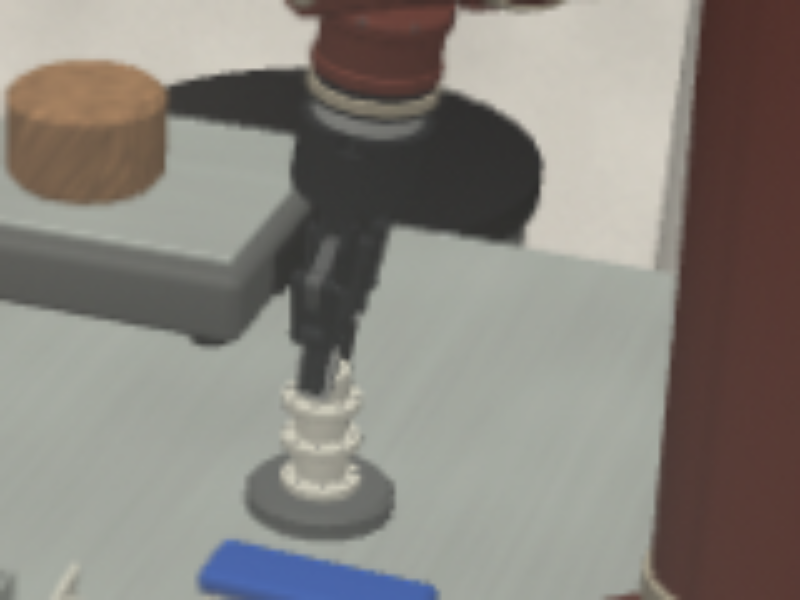

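Call:
apply_moves:
  deltas:
    - [0, 0, 0, 0, 1]
    - [0, 0, 0, 0, 1]
    - [0, 0, 0, 0, 1]
    - [-0.003, 0, -0.03, 0, 1]
    - [-0.004, 0, -0.04, 0, 1]
    - [-0.004, 0, -0.04, 0, 1]
    - [0, 0, 0, 0, 1]
    - [0, 0, 0, 0, 1]

```text
t: 29.25
tool_pos: [0.4652, -0.3809, 0.1925]
tool_rot: [-0.018, 3.043, -0.025]
contact_force: [0.1, -0.0, -0.2]
opening: 0.0858
```

```bash
python3 - <<'E'
from h import *
np.set_printoptions(precision=4,suppress=True)
st()
p=ctrl.get_image('side'); cv2.imwrite('pics/side10.png',cv2.resize(p['img'][60:180,290:450,::-1],None,fx=5,fy=5))
p=ctrl.get_image('top'); cv2.imwrite('pics/top3.png',p['img'][:,:,::-1])
C=cloud(p); Z=C[...,2]
x,y=C[...,0],C[...,1]
m=(Z>.012)&(Z<.09)&(x>.38)&(x<.58)&(y>-.2)&(y<.36)
n,l,s,c=cv2.connectedComponentsWithStats(m.astype(np.uint8))
for i in range(1,n):
    if s[i,4]<200: continue
    P=C[l==i]; P=P[np.isfinite(P).all(1)]
    # axis from body points (z>.04 ridge)
    xy=P[:,:2]; mu=xy.mean(0); w,V=np.linalg.eigh(np.cov((xy-mu).T))
    a=V[:,1]; a=a*np.sign(a[0]); t=(xy-mu)@a; b=(xy-mu)@[-a[1],a[0]]
    print(i,s[i],"mu",mu,"axis",np.degrees(np.arctan2(a[1],a[0])),"ext",np.percentile(t,[0,2,98,100]),np.percentile(b,[1,99]),"zmax",np.percentile(P[:,2],[50,95,100]))
    for k in range(-5,6):
        q=abs(t-k*.01)<.004
        if q.sum()>5: print("   t",k*10,"w",np.round(np.percentile(b[q],[2,98])*1000,1),"z",np.percentile(P[q,2],90).round(4))
E
```

```text
t 29.25 pos [ 0.4652 -0.3809  0.1925] jaw deg 90.6 zaxis [ 0.099 -0.016 -0.995] F [ 0.1 -0.  -0.2] open 0.0858 q6 -2.43
1 [ 168  217   40   46 1076] mu [0.4871 0.2534] axis -14.762971487401236 ext [-0.0506 -0.0478  0.0449  0.0478] [-0.0301  0.0337] zmax [0.0555 0.0668 0.0723]
   t -50 w [-20.9  28.4] z 0.0563
   t -40 w [-21.5  28.8] z 0.0572
   t -30 w [-22.4  31. ] z 0.0577
   t -20 w [-22.7  29.5] z 0.0583
   t -10 w [-23.3  29.2] z 0.0598
   t 0 w [-24.2  29.5] z 0.0605
   t 10 w [-24.9  30.2] z 0.0627
   t 20 w [-25.5  29.8] z 0.0628
   t 30 w [-26.6  28.9] z 0.0632
   t 40 w [-31.6  35. ] z 0.0703
   t 50 w [-22.5  36.8] z 0.0405
2 [ 229  220   38   46 1032] mu [0.4831 0.1019] axis 16.117905684372577 ext [-0.0491 -0.0467  0.0439  0.0488] [-0.0279  0.031 ] zmax [0.0554 0.0669 0.0719]
   t -50 w [-22.3  26.8] z 0.0551
   t -40 w [-24.8  27.4] z 0.0556
   t -30 w [-25.7  28.2] z 0.0578
   t -20 w [-25.2  27.6] z 0.0587
   t -10 w [-26.   28.1] z 0.0593
   t 0 w [-26.9  28.1] z 0.0601
   t 10 w [-27.2  28.8] z 0.0621
   t 20 w [-26.9  28.4] z 0.0628
   t 30 w [-26.9  29. ] z 0.0642
   t 40 w [-29.9  32. ] z 0.0704
   t 50 w [-32.4  31. ] z 0.0401
3 [ 329  222   34   44 1055] mu [ 0.4839 -0.1202] axis 5.362227332965625 ext [-0.0495 -0.0471  0.0447  0.0484] [-0.031   0.0274] zmax [0.0556 0.0666 0.0726]
   t -50 w [-25.3  23.6] z 0.0559
   t -40 w [-28.4  24.5] z 0.0558
   t -30 w [-29.4  25.1] z 0.0578
   t -20 w [-30.2  25.2] z 0.0591
   t -10 w [-28.2  25.3] z 0.0601
   t 0 w [-29.2  25.9] z 0.0607
   t 10 w [-29.7  26.7] z 0.062
   t 20 w [-30.6  26.6] z 0.063
   t 30 w [-29.2  26.2] z 0.0643
   t 40 w [-32.5  31.1] z 0.0706
   t 50 w [-34.5  29.3] z 0.0219
```

View pics/top3.png

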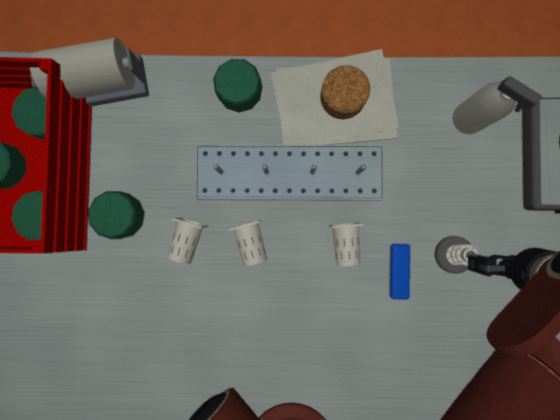

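View pics/side10.png

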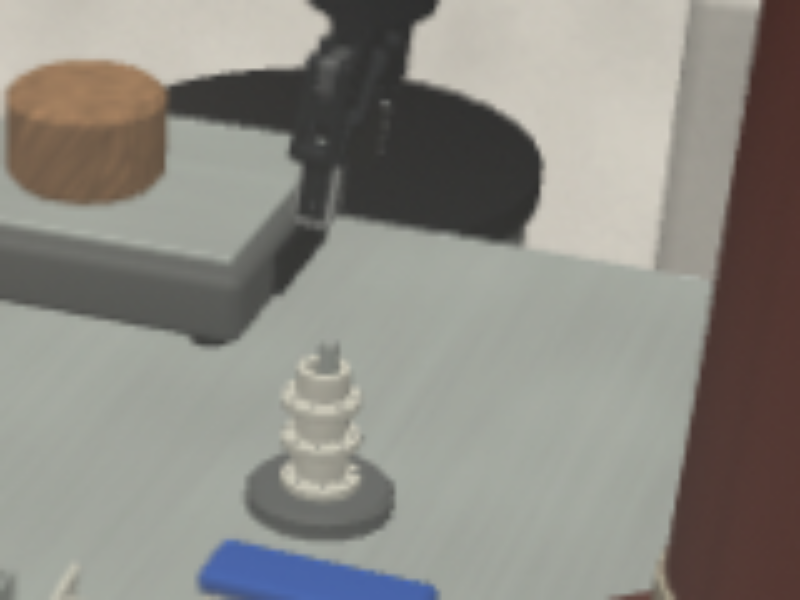

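Call:
apply_moves:
  deltas:
    - [0.0, 0.03, 0.005, -0.08, 1]
    - [0.0, 0.035, 0.005, 0, 1]
    - [0.0, 0.035, 0.005, 0, 1]
    - [0.0, 0.035, 0.005, 0, 1]
    - [0.0, 0.035, 0.005, 0, 1]
    - [0.0, 0.035, 0.005, 0, 1]
    - [0, 0.035, 0, 0, 1]
    - [0, 0, 0, 0, 1]

```text
t: 30.35
tool_pos: [0.4418, -0.1322, 0.1429]
tool_rot: [-0.141, 3.057, -0.011]
contact_force: [-0.3, 0.3, -0.4]
opening: 0.0853
```

Call:
apply_moves:
  deltas:
    - [0, 0, 0.01, 0, 1]
    - [0, 0, 0.01, 0, 1]
    - [0, 0, 0.01, 0, 1]
    - [0, 0, 0.01, 0, 1]
    - [0, 0, 0.0, 0, 1]
    - [0, 0, 0.0, 0, 1]
    - [0, 0, 0, 0, 1]
    - [0, 0, 0, 0, 1]

```text
t: 31.35
tool_pos: [0.4447, -0.1347, 0.0986]
tool_rot: [-0.135, 3.06, -0.01]
contact_force: [-0.2, 0.4, -0.0]
opening: 0.0853
```

```bash
python3 - <<'E'
from h import *
st((.449,-.1258,.1),(.449,-.1258,.004))
E
```

```text
t 31.35 pos [ 0.4447 -0.1347  0.0986] jaw deg 95.0 zaxis [ 0.079 -0.003 -0.997] F [-0.2  0.4 -0. ] open 0.0853 q6 -2.15
  to (0.449, -0.1258, 0.1) tool delta [-0.0051  0.0085 -0.0011]
  to (0.449, -0.1258, 0.004) tool delta [0.0024 0.0095 0.0946]
```

Call:
apply_moves:
  deltas:
    - [-0.004, 0.008, 0.0, 0, 1]
    - [0, 0, 0, 0, 1]
    - [0.001, 0, 0.02, 0, 1]
    - [0.002, 0, 0.02, 0, 1]
    - [0.002, 0, 0.02, 0, 1]
    - [0.002, 0, 0.015, 0, 1]
    - [0.001, 0, 0.01, 0, 1]
    - [0, 0, 0, 0, 1]

```text
t: 32.35
tool_pos: [0.4492, -0.1269, 0.0132]
tool_rot: [-0.139, 3.055, -0.014]
contact_force: [0.5, -0.3, 0.2]
opening: 0.0855
```

```bash
python3 - <<'E'
from h import *
st((.449,-.1258,.004))
p=ctrl.get_image('side'); cv2.imwrite('pics/side11.png',cv2.resize(p['img'][100:260,220:420,::-1],None,fx=4,fy=4))
E
```

```text
t 32.35 pos [ 0.4492 -0.1269  0.0132] jaw deg 95.2 zaxis [ 0.083 -0.005 -0.997] F [ 0.5 -0.3  0.2] open 0.0855 q6 -2.13
  to (0.449, -0.1258, 0.004) tool delta [0.0009 0.0012 0.0091]
```

View pics/side11.png

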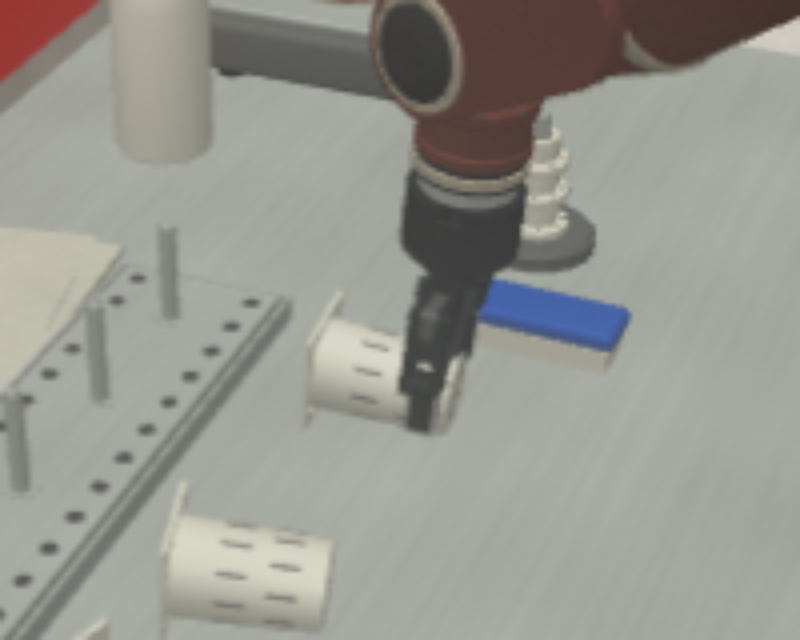

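Fingers straddle the mould's closed end. Now go down slightly, close gently and lift to see whether it swings.

Call:
apply_moves:
  deltas:
    - [0, 0.001, 0.008, 0, 1]
    - [0, 0, 0, 0, -1]
    - [0, 0, 0, 0, -1]
    - [0, 0, 0, 0, -1]
    - [0, 0, 0, 0, -1]
    - [0, 0, 0, 0, -1]
    - [0, 0, -0.02, 0, -1]
    - [0, 0, 0, 0, -1]
  grip_force: 20

```text
t: 33.4
tool_pos: [0.4498, -0.1265, 0.0271]
tool_rot: [-0.138, 3.052, -0.017]
contact_force: [1.1, 0.5, -0.3]
opening: 0.0579
```

```bash
python3 - <<'E'
from h import *
st()
p=ctrl.get_image('side'); cv2.imwrite('pics/side12.png',cv2.resize(p['img'][100:260,220:420,::-1],None,fx=4,fy=4))
E
```

```text
t 33.40 pos [ 0.4498 -0.1265  0.0271] jaw deg 95.2 zaxis [ 0.087 -0.007 -0.996] F [ 1.1  0.5 -0.3] open 0.0579 q6 -2.13
```

View pics/side12.png

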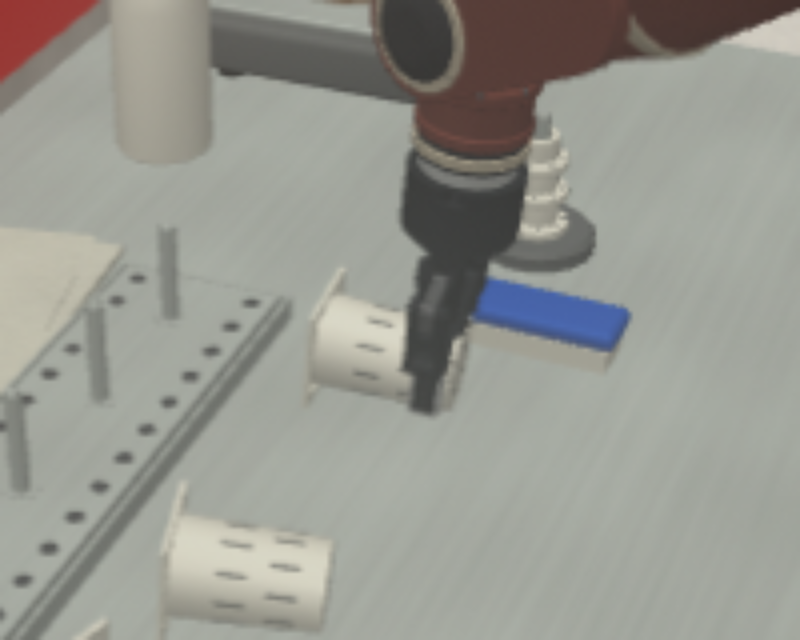

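Call:
apply_moves:
  deltas:
    - [0, 0, -0.03, 0, -1]
    - [0, 0, -0.04, 0, -1]
    - [0, 0, -0.04, 0, -1]
    - [0, 0, 0, 0, -1]
    - [0, 0, 0, 0, -1]
    - [0, 0, 0, 0, -1]
    - [0, 0, 0, 0, -1]
    - [0, 0, 0, 0, -1]

```text
t: 34.45
tool_pos: [0.4337, -0.1227, 0.1271]
tool_rot: [-0.139, 3.071, -0.002]
contact_force: [-0.8, 0.4, -1.7]
opening: 0.0573
```

```bash
python3 - <<'E'
from h import *
st()
p=ctrl.get_image('side'); cv2.imwrite('pics/side13.png',cv2.resize(p['img'][80:240,220:420,::-1],None,fx=4,fy=4))
E
```

```text
t 34.45 pos [ 0.4337 -0.1227  0.1271] jaw deg 95.2 zaxis [ 0.068  0.002 -0.998] F [-0.8  0.4 -1.7] open 0.0573 q6 -2.13
```

View pics/side13.png

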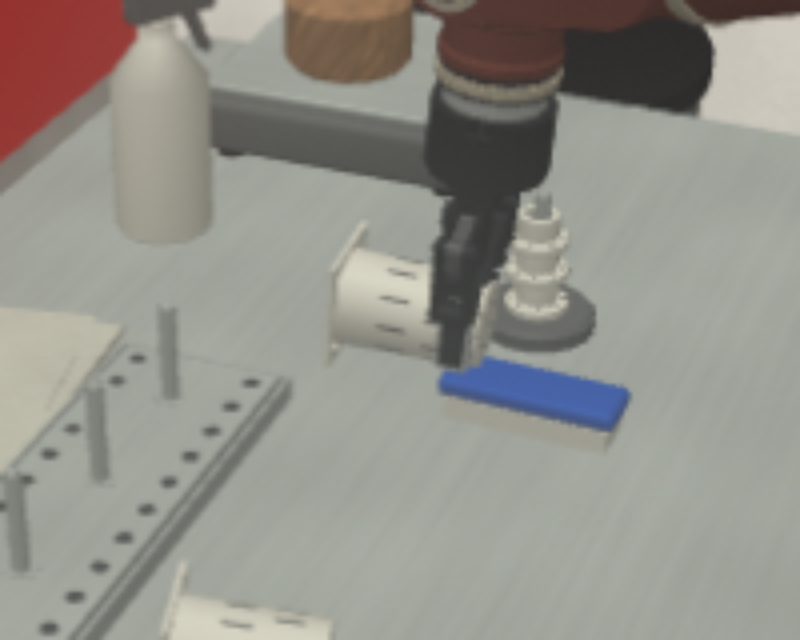

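Call:
apply_moves:
  deltas:
    - [0, 0, 0, 0.09, -1]
    - [0, 0, 0, 0, -1]
    - [-0.02, -0.007, 0.003, 0, -1]
    - [-0.02, -0.007, 0.003, 0, -1]
    - [-0.02, -0.007, 0.003, 0, -1]
    - [-0.02, -0.007, 0.003, 0, -1]
    - [0, 0, 0, 0, -1]
    - [0, 0, 0, 0, -1]

```text
t: 35.5
tool_pos: [0.5158, -0.151, 0.119]
tool_rot: [-0.011, 3.076, 0.004]
contact_force: [-0.4, 1.0, -0.5]
opening: 0.0579
```

```bash
python3 - <<'E'
from h import *
st((.557,-.151,.088))
E
```

```text
t 35.50 pos [ 0.5158 -0.151   0.119 ] jaw deg 90.4 zaxis [ 0.066  0.003 -0.998] F [-0.4  1.  -0.5] open 0.0579 q6 -2.03
  to (0.557, -0.151, 0.088) tool delta [-0.039  -0.0004  0.0337]
```

Call:
apply_moves:
  deltas:
    - [-0.015, 0, 0.012, 0, -1]
    - [-0.013, 0, 0.012, 0, -1]
    - [-0.01, 0, 0.008, 0, -1]
    - [0, 0, 0, 0, -1]
    - [0, 0, 0, 0, -1]
    - [0, 0, 0, 0, -1]
    - [0, 0, 0, 0, -1]
    - [0, 0, 0, 0, -1]

```text
t: 36.5
tool_pos: [0.5543, -0.15, 0.0907]
tool_rot: [-0.013, 3.075, 0.002]
contact_force: [-0.2, 0.1, -0.9]
opening: 0.0577
```

```bash
python3 - <<'E'
from h import *
st((.557,-.151,.088))
p=ctrl.get_image('side'); cv2.imwrite('pics/side14.png',cv2.resize(p['img'][80:240,220:420,::-1],None,fx=4,fy=4))
C=cloud(p)
# mould cloud near
m=(abs(C[...,1]+.15)<.045)&(C[...,2]>.06)&(C[...,2]<.16)&(C[...,0]>.52)&(C[...,0]<.66)
bright=p['img'].astype(int).sum(2)>430
P=C[m&bright]; print(len(P),P.min(0),P.max(0))
for x in np.arange(.53,.66,.01):
    q=P[abs(P[:,0]-x)<.004]
    if len(q): print(round(x,3),q[:,2].min().round(3),q[:,2].max().round(3),len(q))
E
```

```text
t 36.50 pos [ 0.5543 -0.15    0.0907] jaw deg 90.5 zaxis [ 0.067  0.002 -0.998] F [-0.2  0.1 -0.9] open 0.0577 q6 -2.00
  to (0.557, -0.151, 0.088) tool delta [-0.0025 -0.001   0.0029]
420 [ 0.53809857 -0.18617416  0.08698667] [ 0.65983515 -0.11071772  0.15436491]
0.54 0.115 0.141 31
0.55 0.094 0.094 1
0.56 0.097 0.097 1
0.57 0.111 0.122 9
0.58 0.092 0.135 22
0.59 0.11 0.146 36
0.6 0.112 0.146 43
0.61 0.113 0.149 57
0.62 0.113 0.15 52
0.63 0.088 0.154 87
0.64 0.087 0.091 2
```

View pics/side14.png

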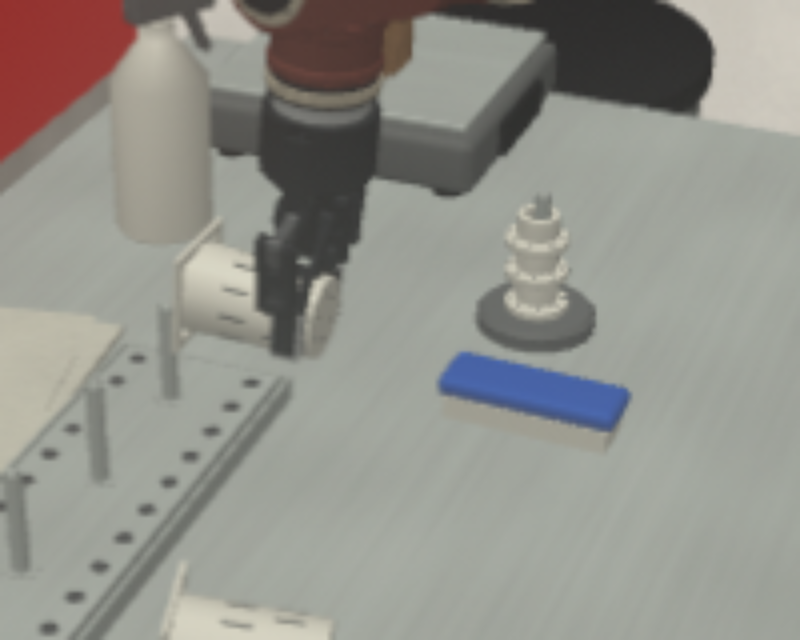

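Call:
apply_moves:
  deltas:
    - [0, -0.001, 0.011, 0, -1]
    - [0, 0, 0, 0, -1]
    - [0, 0, 0, 0, -1]
    - [-0.006, 0, 0, 0, -1]
    - [-0.006, 0, 0, 0, -1]
    - [-0.004, 0, 0.0, 0, -1]
    - [0, 0, 0, 0, -1]
    - [0, 0, 0, 0, -1]

```text
t: 37.55
tool_pos: [0.5693, -0.1509, 0.0791]
tool_rot: [-0.014, 3.084, 0.003]
contact_force: [-0.4, 0.1, -0.9]
opening: 0.0577
```

```bash
python3 - <<'E'
from h import *
st((.583,-.151,.106))
p=ctrl.get_image('side'); cv2.imwrite('pics/side15.png',cv2.resize(p['img'][80:240,220:420,::-1],None,fx=4,fy=4))
E
```

```text
t 37.55 pos [ 0.5693 -0.1509  0.0791] jaw deg 90.5 zaxis [ 0.057  0.003 -0.998] F [-0.4  0.1 -0.9] open 0.0577 q6 -1.99
  to (0.583, -0.151, 0.106) tool delta [-0.0152 -0.0001 -0.0261]
```

View pics/side15.png

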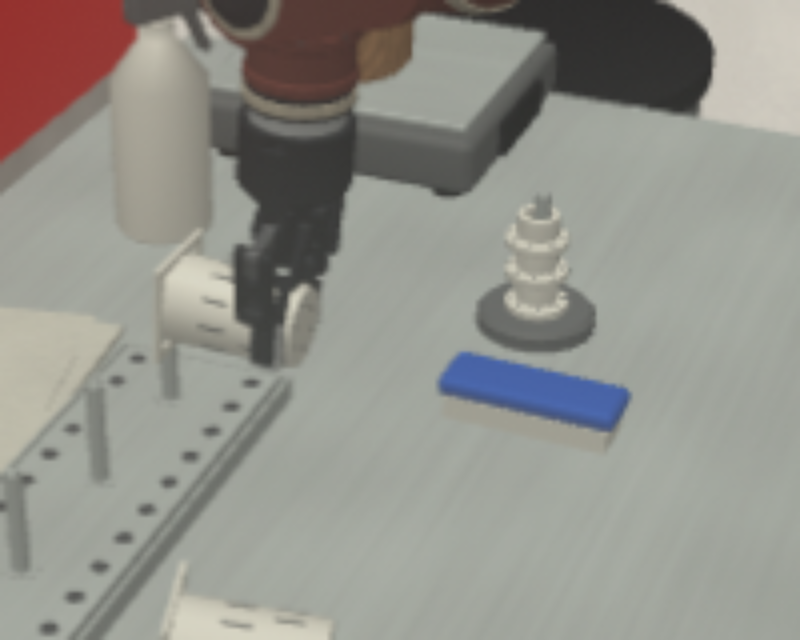

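Call:
apply_moves:
  deltas:
    - [-0.004, 0, 0, 0, -1]
    - [-0.004, 0, -0.003, 0, -1]
    - [-0.004, 0, -0.004, 0, -1]
    - [-0.004, 0, -0.005, 0, -1]
    - [-0.003, 0, -0.005, 0, -1]
    - [0, 0, 0.0, 0, -1]
    - [0, 0, 0, 0, -1]
    - [0, 0, 0, 0, -1]

```text
t: 38.6
tool_pos: [0.5739, -0.1508, 0.0913]
tool_rot: [-0.015, 3.124, 0.007]
contact_force: [-2.2, -0.5, 0.2]
opening: 0.0582
```

```bash
python3 - <<'E'
from h import *
st((.583,-.151,.106))
p=ctrl.get_image('side'); cv2.imwrite('pics/side16.png',cv2.resize(p['img'][80:240,220:420,::-1],None,fx=4,fy=4))
E
```

```text
t 38.60 pos [ 0.5739 -0.1508  0.0913] jaw deg 90.6 zaxis [ 0.017  0.005 -1.   ] F [-2.2 -0.5  0.2] open 0.0582 q6 -1.97
  to (0.583, -0.151, 0.106) tool delta [-0.0093 -0.0002 -0.0146]
```

View pics/side16.png

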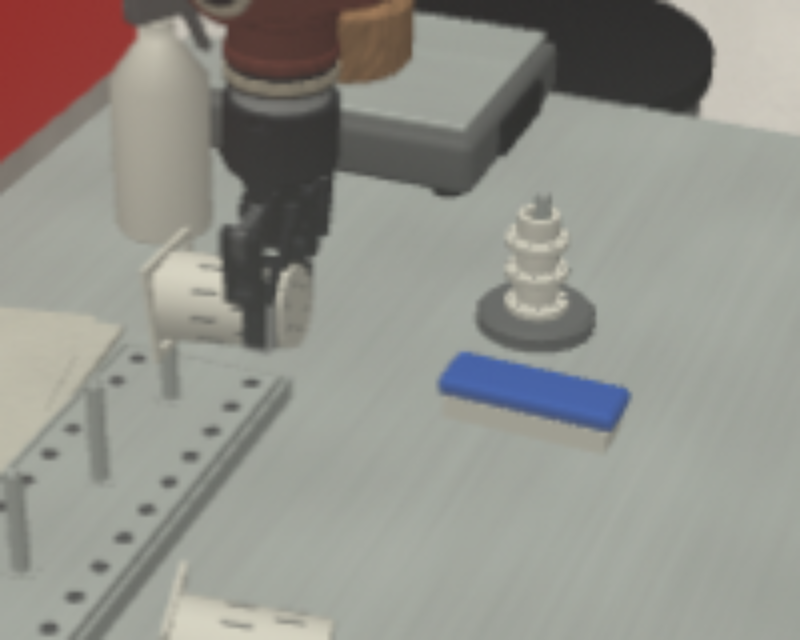

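Call:
apply_moves:
  deltas:
    - [-0.01, 0, 0, 0, -1]
    - [-0.01, 0, -0.004, 0, -1]
    - [-0.01, 0, -0.004, 0, -1]
    - [-0.01, 0, -0.004, 0, -1]
    - [0, 0, 0, 0, -1]
    - [0, 0, 0.0, 0, -1]
    - [0, 0, 0, 0, -1]
    - [0, 0, 0, 0, -1]

```text
t: 39.65
tool_pos: [0.5834, -0.1508, 0.1016]
tool_rot: [0.018, -3.068, -0.016]
contact_force: [-4.5, -1.0, 1.0]
opening: 0.0575
```

```bash
python3 - <<'E'
from h import *
st((.583,-.151,.106))
p=ctrl.get_image('side'); cv2.imwrite('pics/side17.png',cv2.resize(p['img'][80:240,220:420,::-1],None,fx=4,fy=4))
E
```

```text
t 39.65 pos [ 0.5834 -0.1508  0.1016] jaw deg 90.6 zaxis [-0.073  0.01  -0.997] F [-4.5 -1.   1. ] open 0.0575 q6 -1.95
  to (0.583, -0.151, 0.106) tool delta [ 0.0007 -0.0001 -0.0044]
```

View pics/side17.png

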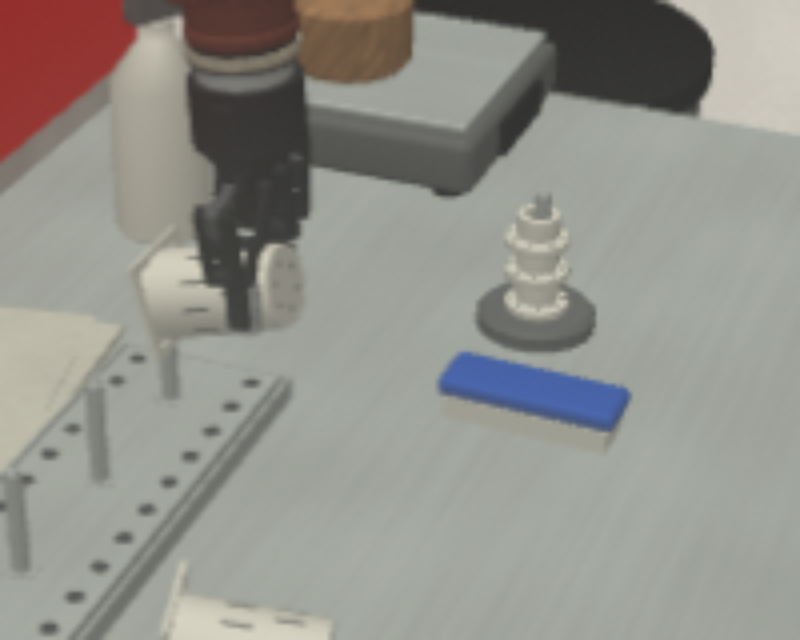

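Call:
apply_moves:
  deltas:
    - [0.02, 0, 0, 0, -1]
    - [0.03, 0, 0, 0, -1]
    - [0.03, 0, 0.01, 0, -1]
    - [0.03, 0, 0.02, 0, -1]
    - [0, 0, 0.02, 0, -1]
    - [0, 0, 0.02, 0, -1]
    - [0, 0, 0, 0, -1]
    - [0, 0, 0, 0, -1]

```text
t: 40.7
tool_pos: [0.477, -0.1527, 0.0415]
tool_rot: [0.018, -3.098, -0.008]
contact_force: [0.1, -0.0, 0.3]
opening: 0.0582
```

```bash
python3 - <<'E'
from h import *
st((.46,-.13,.022))
E
```

```text
t 40.70 pos [ 0.477  -0.1527  0.0415] jaw deg 90.7 zaxis [-0.044  0.005 -0.999] F [ 0.1 -0.   0.3] open 0.0582 q6 -2.03
  to (0.46, -0.13, 0.022) tool delta [0.0159 0.0228 0.0203]
```

Now a slackening test: step the gripper target up towards the held width, just above the table.

Call:
apply_moves:
  deltas:
    - [0.015, 0.02, 0.008, 0, -1]
    - [0, 0, 0, 0, -1]
    - [0, 0, 0, 0, 0.2]
    - [0, 0, 0, 0, 0.2]
    - [0, 0, 0, 0, 0.28]
    - [0, 0, 0, 0, 0.28]
    - [0, 0, 0, 0, 0.28]
    - [0, 0, 0, 0, 0.28]

```text
t: 41.7
tool_pos: [0.4674, -0.1357, 0.0396]
tool_rot: [0.017, -3.109, -0.0]
contact_force: [0.1, 0.3, -0.4]
opening: 0.0577
```

```bash
python3 - <<'E'
from h import *
st()
p=ctrl.get_image('side'); cv2.imwrite('pics/side18.png',cv2.resize(p['img'][80:240,220:420,::-1],None,fx=4,fy=4))
E
```

```text
t 41.70 pos [ 0.4674 -0.1357  0.0396] jaw deg 90.6 zaxis [-0.032 -0.    -0.999] F [ 0.1  0.3 -0.4] open 0.0577 q6 -2.00
```

View pics/side18.png

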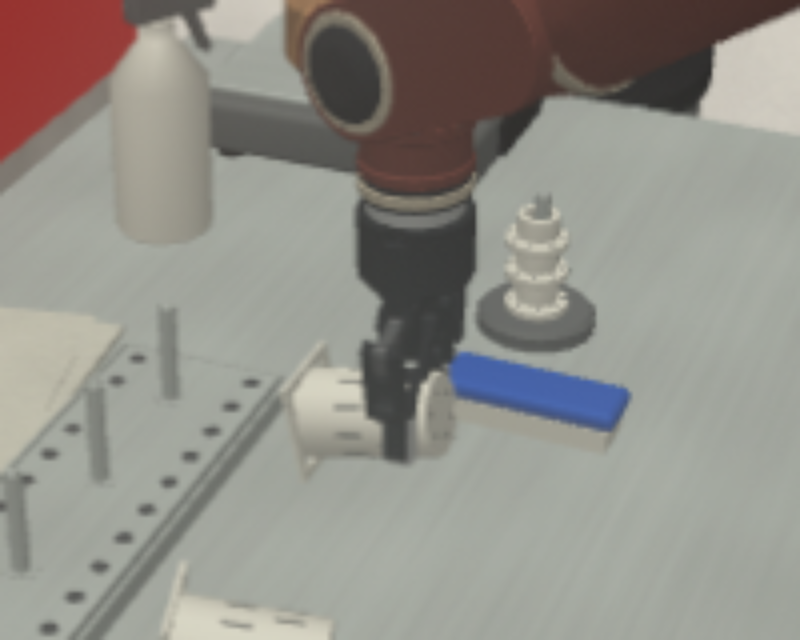

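Call:
apply_moves:
  deltas:
    - [0, 0, 0, 0, 0.31]
    - [0, 0, 0, 0, 0.31]
    - [0, 0, 0, 0, 0.32]
    - [0, 0, 0, 0, 0.32]
    - [0, 0, 0, 0, 0.33]
    - [0, 0, 0, 0, 0.33]
    - [0, 0, 0, 0, 0.34]
    - [0, 0, 0, 0, 0.34]

```text
t: 42.75
tool_pos: [0.4673, -0.1356, 0.0394]
tool_rot: [0.017, -3.109, -0.0]
contact_force: [0.4, -0.4, -0.8]
opening: 0.0577
```

```bash
python3 - <<'E'
from h import *
st()
p=ctrl.get_image('side'); cv2.imwrite('pics/side19.png',cv2.resize(p['img'][80:240,220:420,::-1],None,fx=4,fy=4))
E
```

```text
t 42.75 pos [ 0.4673 -0.1356  0.0394] jaw deg 90.6 zaxis [-0.033  0.    -0.999] F [ 0.4 -0.4 -0.8] open 0.0577 q6 -2.00
```

View pics/side19.png

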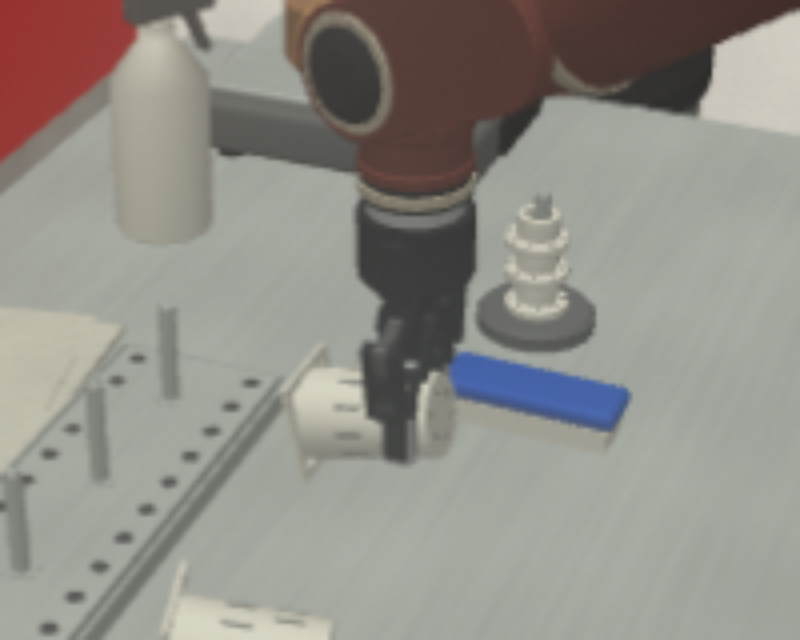

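Call:
apply_moves:
  deltas:
    - [0, 0, 0, 0, 0.345]
    - [0, 0, 0, 0, 0.345]
    - [0, 0, 0, 0, 0.35]
    - [0, 0, 0, 0, 0.35]
    - [0, 0, 0, 0, 0.355]
    - [0, 0, 0, 0, 0.355]
    - [0, 0, 0, 0, 0.36]
    - [0, 0, 0, 0, 0.36]

```text
t: 43.8
tool_pos: [0.4673, -0.1356, 0.0394]
tool_rot: [0.017, -3.109, -0.0]
contact_force: [-1.1, -0.2, -0.9]
opening: 0.058
```

```bash
python3 - <<'E'
from h import *
st()
p=ctrl.get_image('side'); cv2.imwrite('pics/side20.png',cv2.resize(p['img'][80:240,220:420,::-1],None,fx=4,fy=4))
E
```

```text
t 43.80 pos [ 0.4673 -0.1356  0.0394] jaw deg 90.6 zaxis [-0.032  0.    -0.999] F [-1.1 -0.2 -0.9] open 0.0580 q6 -2.00
```

View pics/side20.png

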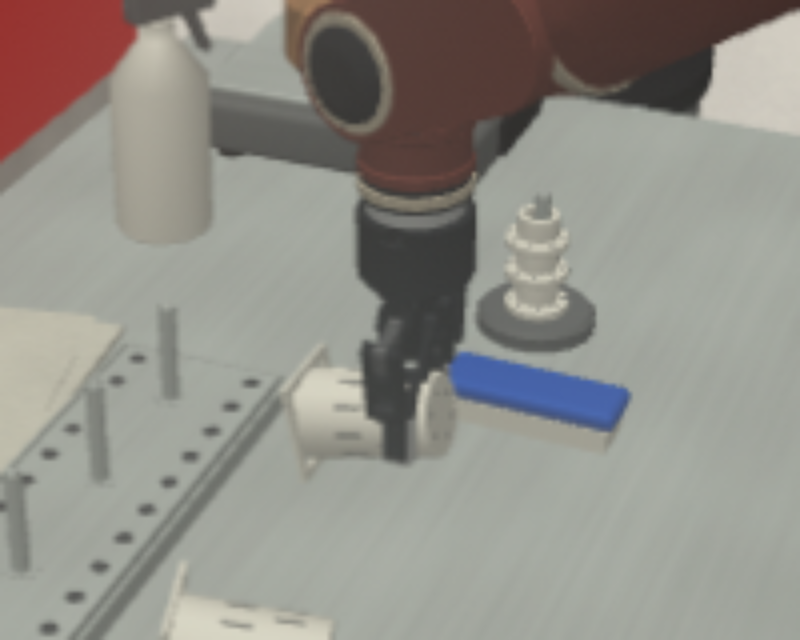

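Call:
apply_moves:
  deltas:
    - [0, 0, 0.017, 0, 0.36]
    - [0, 0, 0, 0, 0.37]
    - [0, 0, 0, 0, 0.37]
    - [0, 0, 0, 0, 0.38]
    - [0, 0, 0, 0, 0.38]
    - [0, 0, 0, 0, 0.39]
    - [0, 0, 0, 0, 0.39]
    - [0, 0, 0, 0, 0.39]

```text
t: 44.85
tool_pos: [0.4666, -0.1356, 0.0213]
tool_rot: [0.017, -3.109, -0.001]
contact_force: [-0.0, -1.0, -0.3]
opening: 0.0593
```

```bash
python3 - <<'E'
from h import *
st()
p=ctrl.get_image('side'); cv2.imwrite('pics/side21.png',cv2.resize(p['img'][80:240,220:420,::-1],None,fx=4,fy=4))
E
```

```text
t 44.85 pos [ 0.4666 -0.1356  0.0213] jaw deg 90.6 zaxis [-0.033  0.    -0.999] F [-0.  -1.  -0.3] open 0.0593 q6 -2.00
```

View pics/side21.png

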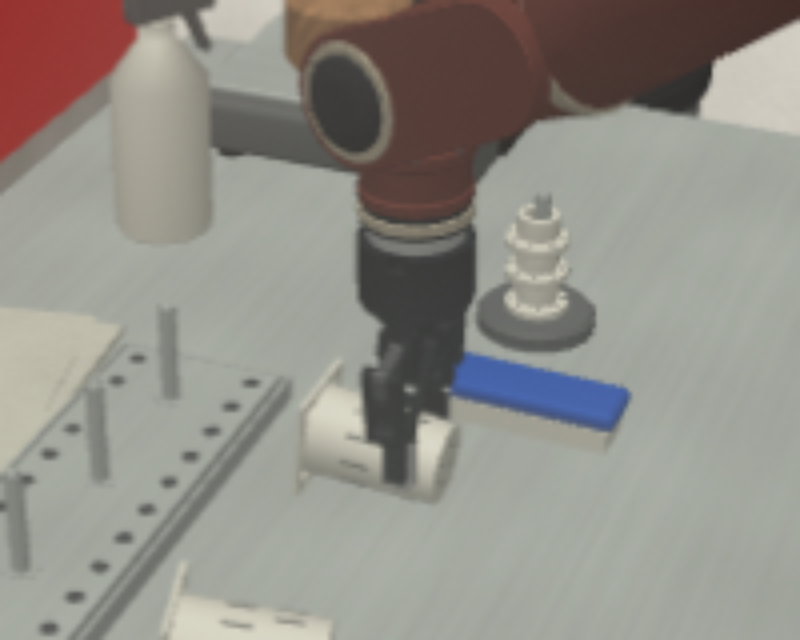

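```bash
python3 - <<'E'
from h import *
p=ctrl.get_image('side');C=cloud(p)
br=(p['img'].min(2)>120)
m=br&(C[...,2]>.008)&(C[...,2]<.08)&(C[...,0]>.4)&(C[...,0]<.57)&(C[...,1]>-.22)&(C[...,1]<-.06)
P=C[m];print(len(P))
for x in np.arange(.42,.57,.005):
    q=P[abs(P[:,0]-x)<.0025]
    if len(q): print(round(x,3),len(q),"y",q[:,1].min().round(3),q[:,1].max().round(3),"z",q[:,2].max().round(3))
p=ctrl.get_image('top'); cv2.imwrite('pics/top4.png',cv2.resize(p['img'][180:330,280:480,::-1],None,fx=4,fy=4))
E
```

```text
645
0.445 61 y -0.163 -0.105 z 0.057
0.45 47 y -0.165 -0.103 z 0.059
0.455 39 y -0.141 -0.098 z 0.06
0.46 25 y -0.169 -0.108 z 0.065
0.465 11 y -0.169 -0.098 z 0.059
0.47 6 y -0.156 -0.075 z 0.074
0.475 11 y -0.116 -0.089 z 0.061
0.48 4 y -0.111 -0.074 z 0.075
0.485 21 y -0.114 -0.102 z 0.046
0.49 21 y -0.113 -0.102 z 0.051
0.495 18 y -0.114 -0.102 z 0.051
0.5 24 y -0.121 -0.104 z 0.061
0.505 35 y -0.129 -0.1 z 0.065
0.51 35 y -0.137 -0.101 z 0.066
0.515 45 y -0.15 -0.102 z 0.065
0.52 39 y -0.14 -0.101 z 0.068
0.525 43 y -0.149 -0.101 z 0.065
0.53 43 y -0.141 -0.101 z 0.07
0.535 83 y -0.168 -0.096 z 0.073
0.54 34 y -0.165 -0.096 z 0.071
```

View pics/top4.png

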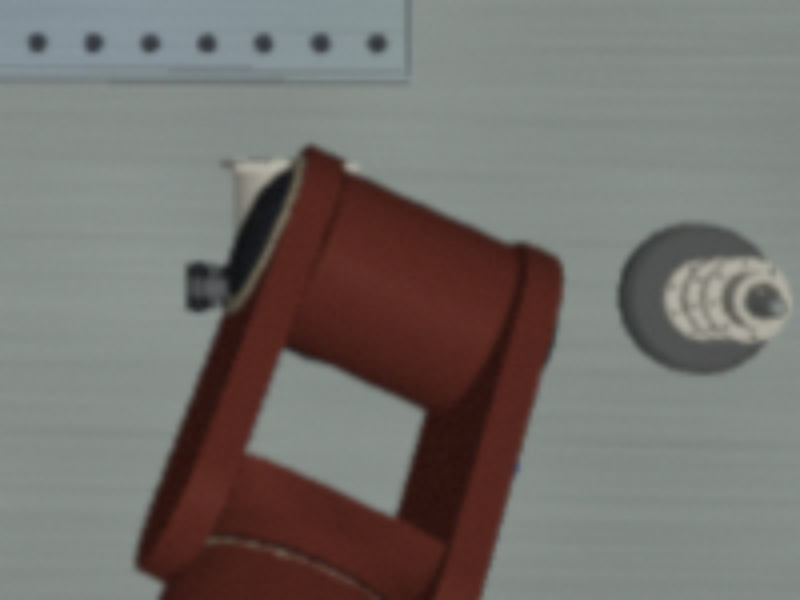

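Call:
apply_moves:
  deltas:
    - [0, 0, 0, 0, 0.8]
    - [0, 0, 0, 0, 0.8]
    - [0.015, 0, 0, 0, 0.8]
    - [0.013, 0, 0.008, 0, 0.8]
    - [0, 0, 0.008, 0, 0.8]
    - [0, 0, 0, 0, 0.8]
    - [0, 0, 0, 0, 0.8]
    - [0, 0, 0, 0, 0.8]

```text
t: 46.0
tool_pos: [0.4358, -0.1359, 0.005]
tool_rot: [0.017, -3.109, -0.0]
contact_force: [0.2, -0.4, 0.4]
opening: 0.0768
```

```bash
python3 - <<'E'
from h import *
st((.438,-.1356,.005))
p=ctrl.get_image('side'); cv2.imwrite('pics/side22.png',cv2.resize(p['img'][80:240,220:420,::-1],None,fx=4,fy=4))
E
```

```text
t 46.00 pos [ 0.4358 -0.1359  0.005 ] jaw deg 90.6 zaxis [-0.033  0.    -0.999] F [ 0.2 -0.4  0.4] open 0.0768 q6 -2.03
  to (0.438, -0.1356, 0.005) tool delta [-0.0022  0.0003 -0.0001]
```

View pics/side22.png

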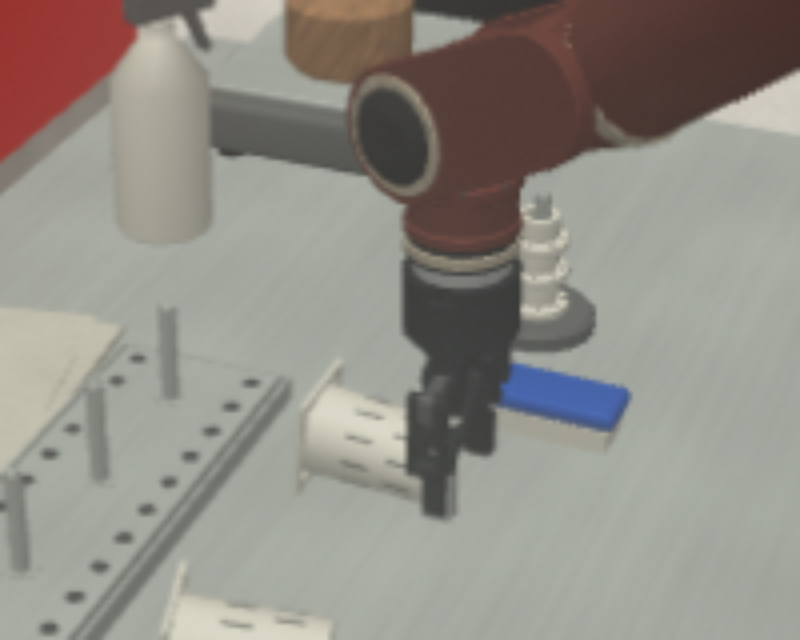

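Call:
apply_moves:
  deltas:
    - [-0.003, 0, 0, 0, 0.4]
    - [0, 0, 0, 0, -1]
    - [0, 0, 0, 0, -1]
    - [0, 0, 0, 0, -1]
    - [0, 0, -0.02, 0, -1]
    - [0, 0, -0.03, 0, -1]
    - [0, 0, -0.03, 0, -1]
    - [0, 0, 0, 0, -1]
  grip_force: 20

```text
t: 47.05
tool_pos: [0.4411, -0.1354, 0.0856]
tool_rot: [0.017, -3.107, -0.002]
contact_force: [0.7, -0.2, -0.6]
opening: 0.0553
```

```bash
python3 - <<'E'
from h import *
st()
p=ctrl.get_image('side'); cv2.imwrite('pics/side23.png',cv2.resize(p['img'][80:240,220:420,::-1],None,fx=4,fy=4))
E
```

```text
t 47.05 pos [ 0.4411 -0.1354  0.0856] jaw deg 90.6 zaxis [-0.035  0.001 -0.999] F [ 0.7 -0.2 -0.6] open 0.0553 q6 -2.03
```

View pics/side23.png

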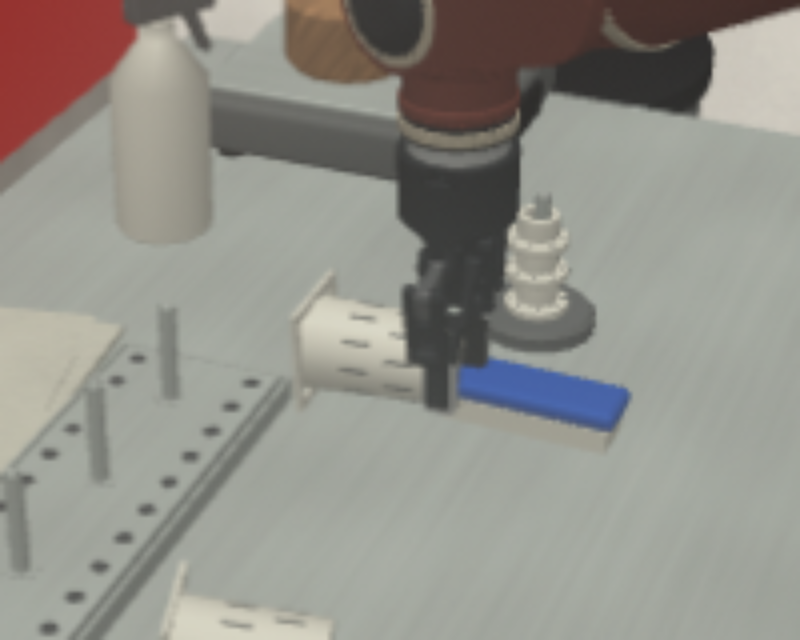

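Call:
apply_moves:
  deltas:
    - [-0.02, -0.004, 0, 0, -1]
    - [-0.025, -0.004, 0, 0, -1]
    - [-0.025, -0.004, 0, 0, -1]
    - [-0.02, -0.004, 0.004, 0, -1]
    - [0, 0, 0, 0, -1]
    - [0, 0, 0, 0, -1]
    - [0, 0, 0, 0, -1]
    - [0, 0, 0, 0, -1]

```text
t: 48.1
tool_pos: [0.5223, -0.1464, 0.0615]
tool_rot: [0.016, -3.084, -0.018]
contact_force: [-0.8, 0.6, -0.8]
opening: 0.0557
```

```bash
python3 - <<'E'
from h import *
st((.53,-.151,.08),(.549,-.151,.08))
p=ctrl.get_image('side'); cv2.imwrite('pics/side24.png',cv2.resize(p['img'][80:240,220:420,::-1],None,fx=4,fy=4))
E
```

```text
t 48.10 pos [ 0.5223 -0.1464  0.0615] jaw deg 90.6 zaxis [-0.058  0.011 -0.998] F [-0.8  0.6 -0.8] open 0.0557 q6 -1.98
  to (0.53, -0.151, 0.08) tool delta [-0.0066 -0.0044 -0.019 ]
  to (0.549, -0.151, 0.08) tool delta [-0.0256 -0.0046 -0.0201]
```

View pics/side24.png

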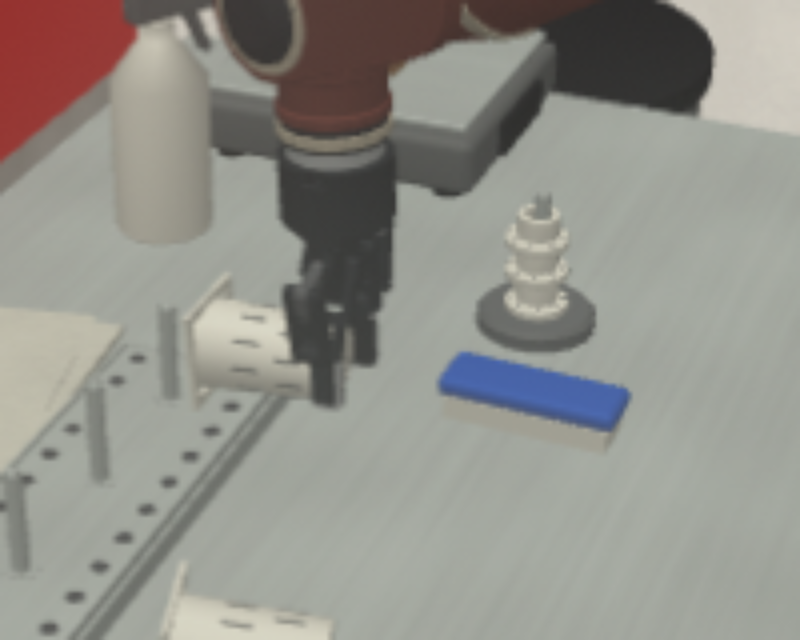

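Call:
apply_moves:
  deltas:
    - [-0.005, -0.004, -0.02, 0, -1]
    - [-0.006, 0, -0.001, 0, -1]
    - [0, 0, 0, 0, -1]
    - [-0.007, 0, -0.001, 0, -1]
    - [-0.008, 0, -0.001, 0, -1]
    - [-0.008, 0, -0.003, 0, -1]
    - [-0.008, 0, -0.003, 0, -1]
    - [0, 0, 0, 0, -1]

```text
t: 49.15
tool_pos: [0.5523, -0.1501, 0.0868]
tool_rot: [0.017, -3.036, -0.023]
contact_force: [0.4, -0.4, -0.6]
opening: 0.0554
```

```bash
python3 - <<'E'
from h import *
st((.549,-.151,.08),(.564,-.151,.109))
p=ctrl.get_image('side'); cv2.imwrite('pics/side25.png',cv2.resize(p['img'][80:240,220:420,::-1],None,fx=4,fy=4))
E
```

```text
t 49.15 pos [ 0.5523 -0.1501  0.0868] jaw deg 90.6 zaxis [-0.105  0.015 -0.994] F [ 0.4 -0.4 -0.6] open 0.0554 q6 -1.96
  to (0.549, -0.151, 0.08) tool delta [ 0.0025 -0.001   0.0071]
  to (0.564, -0.151, 0.109) tool delta [-0.0093 -0.0007 -0.0233]
```

View pics/side25.png

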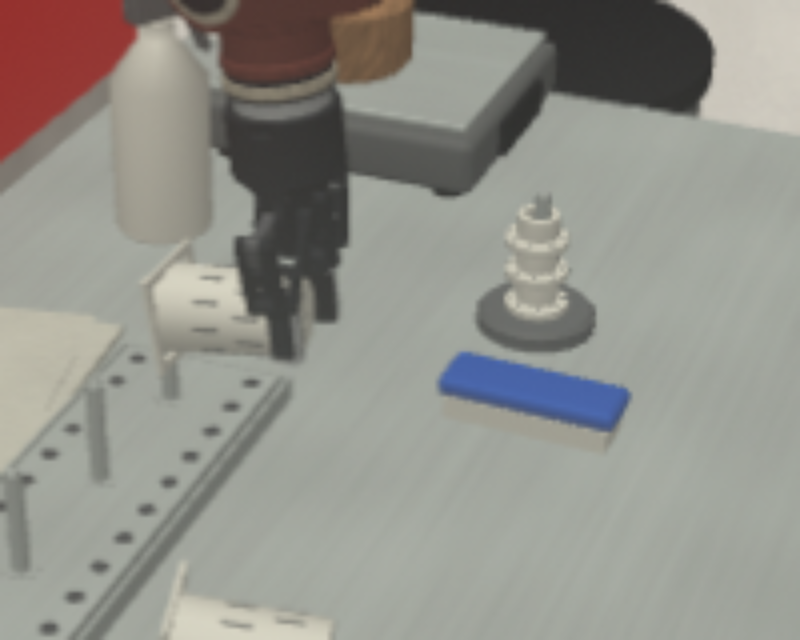

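Call:
apply_moves:
  deltas:
    - [-0.012, 0, -0.003, 0, -1]
    - [-0.012, 0, -0.005, 0, -1]
    - [-0.012, 0, -0.006, 0, -1]
    - [-0.012, 0, -0.006, 0, -1]
    - [0, 0, 0, 0, -1]
    - [0, 0, 0, 0, -1]
    - [0, 0, 0, 0, -1]
    - [0, 0, 0, 0, -1]

```text
t: 50.2
tool_pos: [0.5771, -0.1492, 0.0997]
tool_rot: [0.017, -2.952, -0.031]
contact_force: [-2.9, -0.1, 0.5]
opening: 0.0553
```

```bash
python3 - <<'E'
from h import *
st((.549,-.151,.08),(.564,-.151,.109))
p=ctrl.get_image('side'); cv2.imwrite('pics/side26.png',cv2.resize(p['img'][80:240,220:420,::-1],None,fx=4,fy=4))
E
```

```text
t 50.20 pos [ 0.5771 -0.1492  0.0997] jaw deg 90.5 zaxis [-0.188  0.02  -0.982] F [-2.9 -0.1  0.5] open 0.0553 q6 -1.93
  to (0.549, -0.151, 0.08) tool delta [ 0.0239 -0.002   0.0246]
  to (0.564, -0.151, 0.109) tool delta [ 0.0147 -0.0015 -0.0067]
```

View pics/side26.png

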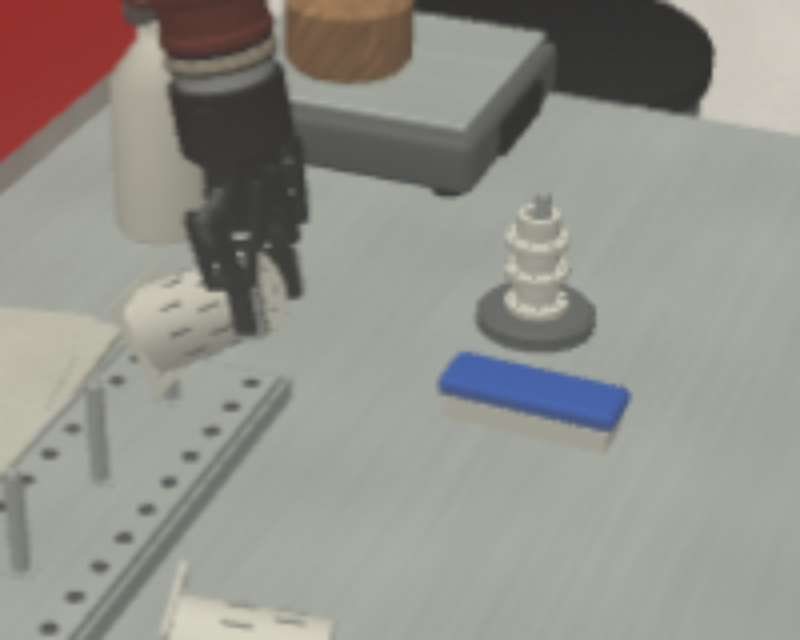

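Call:
apply_moves:
  deltas:
    - [-0.004, 0, -0.008, 0, -1]
    - [-0.004, 0, -0.008, 0, -1]
    - [-0.005, 0, -0.008, 0, -1]
    - [-0.008, 0, -0.006, 0, -1]
    - [-0.012, 0, -0.006, 0, -1]
    - [-0.012, 0, -0.005, 0, -1]
    - [0, 0, 0, 0, -1]
    - [0, 0, 0, 0, -1]

```text
t: 51.25
tool_pos: [0.6337, -0.149, 0.1336]
tool_rot: [0.017, -2.954, -0.032]
contact_force: [-1.5, -0.4, 0.3]
opening: 0.0552
```

```bash
python3 - <<'E'
from h import *
st((.636,-.151,.147))
p=ctrl.get_image('side'); cv2.imwrite('pics/side27.png',cv2.resize(p['img'][80:240,200:400,::-1],None,fx=4,fy=4))
E
```

```text
t 51.25 pos [ 0.6337 -0.149   0.1336] jaw deg 90.6 zaxis [-0.187  0.02  -0.982] F [-1.5 -0.4  0.3] open 0.0552 q6 -1.90
  to (0.636, -0.151, 0.147) tool delta [ 0.0003 -0.0017 -0.0137]
```

View pics/side27.png

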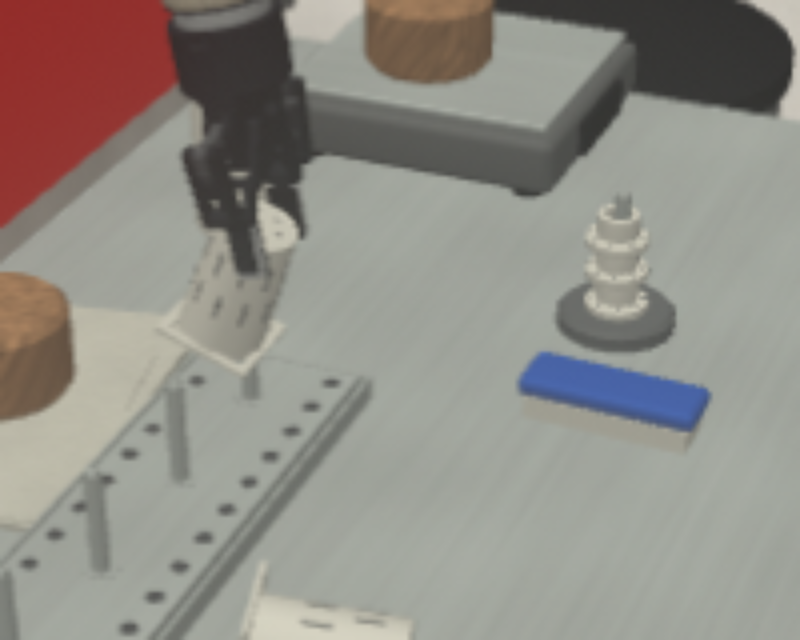

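Call:
apply_moves:
  deltas:
    - [-0.009, 0, -0.002, 0, -1]
    - [-0.009, 0, -0.002, 0, -1]
    - [-0.009, 0, -0.002, 0, -1]
    - [-0.008, 0, -0.002, 0, -1]
    - [0, 0, 0, 0, -1]
    - [0, 0, 0, 0, -1]
    - [0, 0, 0, 0, -1]
    - [0, 0, 0, 0, -1]

```text
t: 52.3
tool_pos: [0.6666, -0.1479, 0.1308]
tool_rot: [0.016, -2.937, -0.037]
contact_force: [-5.9, 0.6, -1.0]
opening: 0.0557
```

```bash
python3 - <<'E'
from h import *
st((.67,-.151,.143))
p=ctrl.get_image('side'); cv2.imwrite('pics/side28.png',cv2.resize(p['img'][80:240,200:400,::-1],None,fx=4,fy=4))
E
```

```text
t 52.30 pos [ 0.6666 -0.1479  0.1308] jaw deg 90.5 zaxis [-0.203  0.023 -0.979] F [-5.9  0.6 -1. ] open 0.0557 q6 -1.89
  to (0.67, -0.151, 0.143) tool delta [-0.0008 -0.0028 -0.0127]
```

View pics/side28.png

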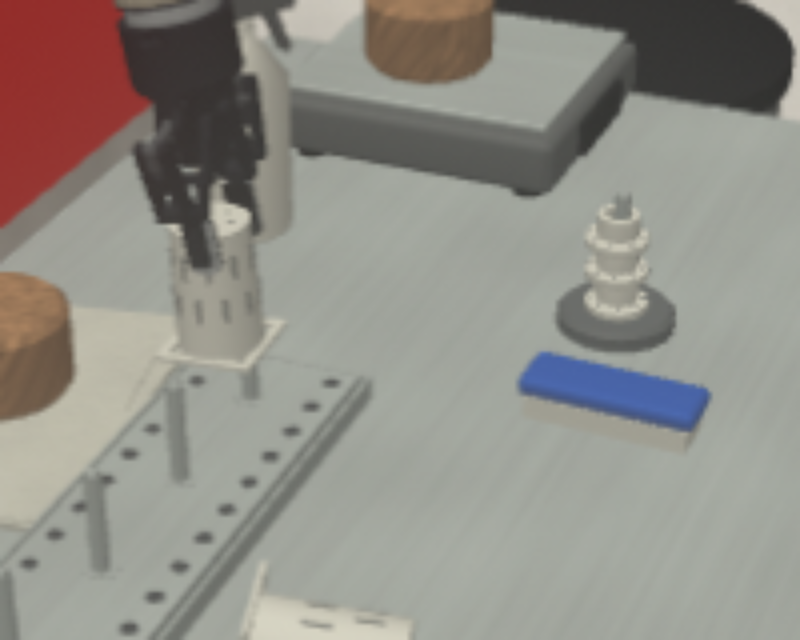

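Call:
apply_moves:
  deltas:
    - [0.012, -0.003, 0.002, 0, -1]
    - [0.011, 0, 0.002, 0, -1]
    - [0, 0, 0, 0, -1]
    - [0, 0, 0, 0, -1]
    - [-0.002, 0, 0.01, 0, -1]
    - [-0.002, 0, 0.01, 0, -1]
    - [0, 0, 0, 0, -1]
    - [0, 0, 0, 0, -1]

```text
t: 53.35
tool_pos: [0.6453, -0.1511, 0.1108]
tool_rot: [0.017, -2.948, -0.034]
contact_force: [-0.1, -0.2, -1.4]
opening: 0.0554
```

```bash
python3 - <<'E'
from h import *
st((.643,-.151,.09))
p=ctrl.get_image('side'); cv2.imwrite('pics/side29.png',cv2.resize(p['img'][80:240,200:400,::-1],None,fx=4,fy=4))
E
```

```text
t 53.35 pos [ 0.6453 -0.1511  0.1108] jaw deg 90.5 zaxis [-0.192  0.022 -0.981] F [-0.1 -0.2 -1.4] open 0.0554 q6 -1.90
  to (0.643, -0.151, 0.09) tool delta [-0.0017 -0.0004  0.0208]
```

View pics/side29.png

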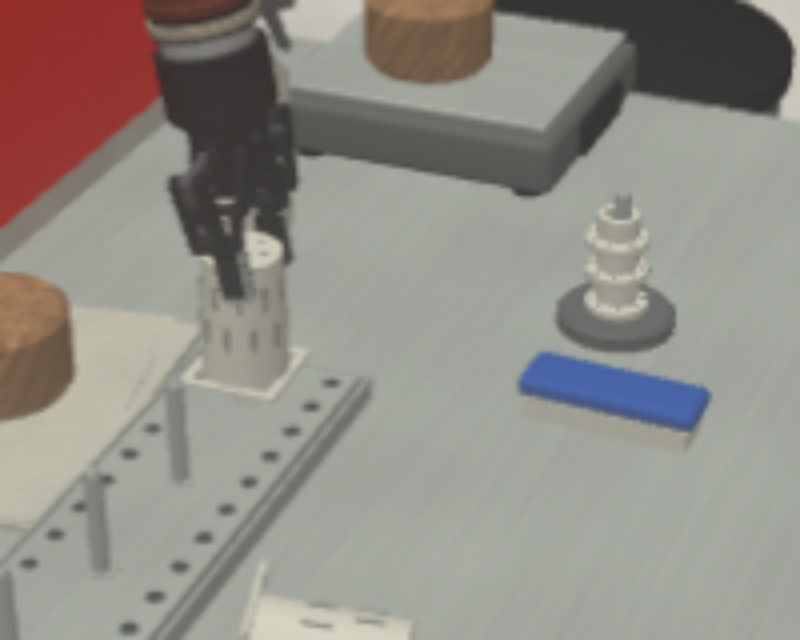

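Call:
apply_moves:
  deltas:
    - [-0.002, 0, 0.008, 0, -1]
    - [-0.0015, 0, 0.007, 0, -1]
    - [-0.001, 0, 0.004, 0, -1]
    - [0, 0, 0.003, 0, -1]
    - [0, 0, 0, 0, -1]
    - [0, 0, 0, 0, -1]
    - [0, 0, 0, 0, -1]
    - [0, 0, 0, 0, -1]

```text
t: 54.4
tool_pos: [0.6473, -0.1508, 0.0893]
tool_rot: [0.017, -2.952, -0.033]
contact_force: [0.5, -1.0, 1.2]
opening: 0.0552
```

```bash
python3 - <<'E'
from h import *
st((.643,-.151,.09))
p=ctrl.get_image('side'); cv2.imwrite('pics/side30.png',cv2.resize(p['img'][80:240,200:400,::-1],None,fx=4,fy=4))
E
```

```text
t 54.40 pos [ 0.6473 -0.1508  0.0893] jaw deg 90.5 zaxis [-0.188  0.021 -0.982] F [ 0.5 -1.   1.2] open 0.0552 q6 -1.90
  to (0.643, -0.151, 0.09) tool delta [ 0.0044 -0.0002  0.0001]
```

View pics/side30.png

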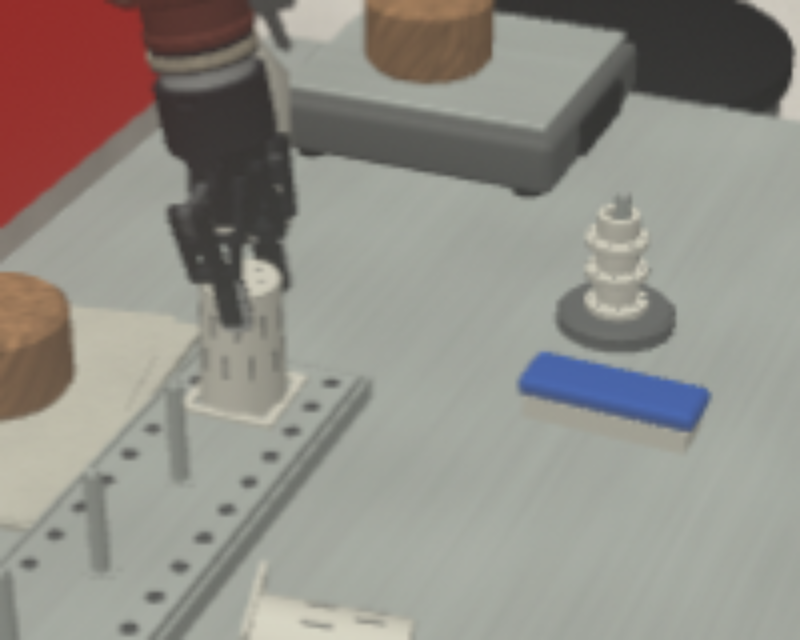

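Call:
apply_moves:
  deltas:
    - [0, 0, 0.002, 0, 0.4]
    - [0, 0, 0, 0, 0.6]
    - [0, 0, 0, 0, 1]
    - [0, 0, 0, 0, 1]
    - [0.003, 0, -0.02, 0, 1]
    - [0.01, 0, -0.05, 0, 1]
    - [0.01, 0, -0.05, 0, 1]
    - [0, 0, 0, 0, 1]

```text
t: 55.45
tool_pos: [0.6472, -0.154, 0.2172]
tool_rot: [0.017, -2.954, -0.032]
contact_force: [0.3, 0.8, 0.8]
opening: 0.0855
```

```bash
cat >> h.py <<'E'
def lying(p,box,prt=True):
    C=cloud(p); Z=C[...,2]; x,y=C[...,0],C[...,1]
    m=(Z>.012)&(Z<.09)&(x>box[0])&(x<box[1])&(y>box[2])&(y<box[3])&(p['img'].min(2)>110)
    n,l,s,c=cv2.connectedComponentsWithStats(m.astype(np.uint8))
    for i in range(1,n):
        if s[i,4]<300: continue
        P=C[l==i]; P=P[np.isfinite(P).all(1)]
        xy=P[:,:2]; mu=xy.mean(0)
        # ridge fit: per-slice midpoints along PCA
        w,V=np.linalg.eigh(np.cov((xy-mu).T)); a=V[:,1]*np.sign(V[0,1])
        for _ in range(2):
            nn=np.array([-a[1],a[0]]); t=(xy-mu)@a; b=(xy-mu)@nn
            ks=np.arange(-.035,.036,.01); md=[np.mean(np.percentile(b[abs(t-k)<.005],[3,97])) for k in ks]
            f=np.polyfit(ks,md,1); mu=mu+nn*f[1]; a=a+nn*f[0]; a/=np.linalg.norm(a)
        nn=np.array([-a[1],a[0]]); t=(xy-mu)@a
        print("mould comp",s[i,:4],"bottom",np.round(mu+a*np.percentile(t,1),4),"mouth",np.round(mu+a*np.percentile(t,99),4),"axis deg %.1f"%np.degrees(np.arctan2(a[1],a[0])))
E
python3 - <<'E'
from h import *
st()
p=ctrl.get_image('side'); cv2.imwrite('pics/side31.png',p['img'][:,:,::-1])
p=ctrl.get_image('top'); cv2.imwrite('pics/top5.png',p['img'][:,:,::-1])
lying(p,(.38,.58,-.2,.36))
C=cloud(p);m=(abs(C[...,2]-.115)<.006)&(abs(C[...,0]-.655)<.06)&(abs(C[...,1]+.15)<.06)
print("top pts",m.sum(),C[m].mean(0) if m.sum() else 0)
E
```

```text
t 55.45 pos [ 0.6472 -0.154   0.2172] jaw deg 90.5 zaxis [-0.186  0.02  -0.982] F [0.3 0.8 0.8] open 0.0855 q6 -1.91
mould comp [168 217  39  46] bottom [0.4411 0.2712] mouth [0.5317 0.2431] axis deg -17.2
mould comp [229 220  38  46] bottom [0.437  0.0901] mouth [0.5259 0.1149] axis deg 15.6
top pts 0 0
```

View pics/side31.png

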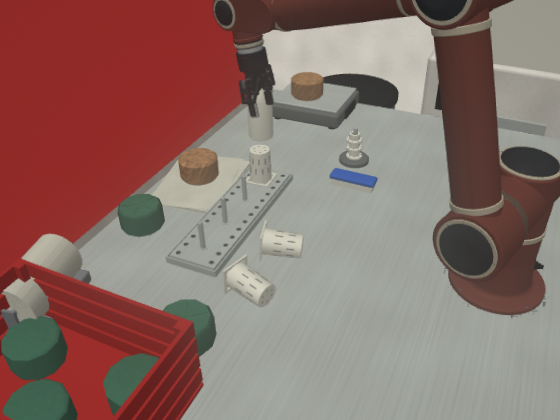

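View pics/top5.png

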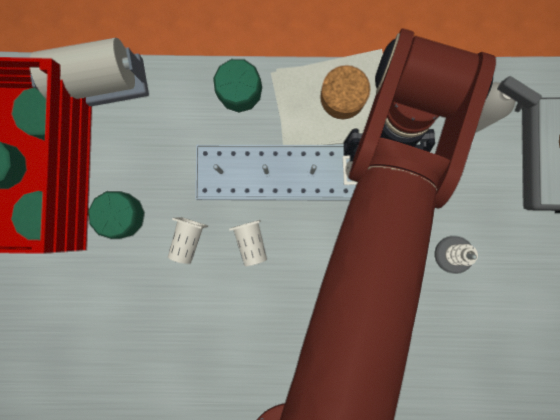

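Call:
apply_moves:
  deltas:
    - [0.025, 0.03, 0.006, 0, 1]
    - [0.027, 0.03, 0.01, 0, 1]
    - [0.027, 0.03, 0.01, 0, 1]
    - [0.027, 0.03, 0.01, 0, 1]
    - [0.027, 0.03, 0.01, 0, 1]
    - [0.027, 0.03, 0.01, 0, 1]
    - [0.027, 0.03, 0.01, 0, 1]
    - [0, 0, 0, 0, 1]

```text
t: 56.55
tool_pos: [0.4325, 0.0628, 0.1756]
tool_rot: [0.015, -2.921, -0.043]
contact_force: [0.3, 0.1, -0.0]
opening: 0.0853
```

Call:
apply_moves:
  deltas:
    - [0, 0, 0, -0.13, 1]
    - [0, 0, 0, -0.13, 1]
    - [0, 0, 0, 0, 1]
    - [0, 0, 0, 0, 1]
    - [0, 0, 0, 0, 1]
    - [0, 0, 0, 0, 1]
    - [0, 0, 0, 0, 1]
    - [0, 0, 0, 0, 1]

```text
t: 57.55
tool_pos: [0.432, 0.061, 0.1722]
tool_rot: [0.395, -2.893, -0.085]
contact_force: [0.5, -0.5, 0.1]
opening: 0.0852
```

```bash
python3 - <<'E'
from h import *
st((.427,.089,.1),(.427,.089,.005))
E
```

```text
t 57.55 pos [0.432  0.061  0.1722] jaw deg 105.0 zaxis [-0.224  0.027 -0.974] F [ 0.5 -0.5  0.1] open 0.0852 q6 -1.89
  to (0.427, 0.089, 0.1) tool delta [-0.0179  0.022   0.0722]
  to (0.427, 0.089, 0.005) tool delta [-0.0378  0.0138  0.1648]
```

Call:
apply_moves:
  deltas:
    - [-0.009, 0.011, 0.02, 0, 1]
    - [-0.009, 0.011, 0.02, 0, 1]
    - [-0.001, 0, 0.03, 0, 1]
    - [0, 0, 0, 0, 1]
    - [0, 0, 0, 0, 1]
    - [-0.005, -0.002, 0.02, 0, 1]
    - [-0.005, -0.002, 0.02, 0, 1]
    - [0, 0, 0, 0, 1]

```text
t: 58.55
tool_pos: [0.4362, 0.0896, 0.0653]
tool_rot: [0.395, -2.907, -0.082]
contact_force: [0.5, 1.1, 0.7]
opening: 0.0856
```

```bash
python3 - <<'E'
from h import *
st((.426,.089,.1),(.426,.089,.005))
E
```

```text
t 58.55 pos [0.4362 0.0896 0.0653] jaw deg 105.0 zaxis [-0.211  0.027 -0.977] F [0.5 1.1 0.7] open 0.0856 q6 -1.83
  to (0.426, 0.089, 0.1) tool delta [ 0.0166  0.005  -0.0318]
  to (0.426, 0.089, 0.005) tool delta [-0.002  -0.0029  0.061 ]
```

Call:
apply_moves:
  deltas:
    - [0, -0.001, 0.02, 0, 1]
    - [-0.001, -0.001, 0.02, 0, 1]
    - [-0.001, -0.001, 0.015, 0, 1]
    - [0, 0, 0.004, 0, 1]
    - [0, 0, 0, 0, 1]
    - [0, 0, 0, 0, 1]
    - [0, 0, 0, 0, 1]
    - [0, 0, 0, 0, 1]

```text
t: 59.55
tool_pos: [0.4348, 0.0887, 0.0148]
tool_rot: [0.397, -2.923, -0.08]
contact_force: [0.6, -0.2, 0.3]
opening: 0.0855
```

```bash
python3 - <<'E'
from h import *
st((.426,.089,.005))
p=ctrl.get_image('side'); cv2.imwrite('pics/side32.png',cv2.resize(p['img'][160:320,200:400,::-1],None,fx=4,fy=4))
E
```

```text
t 59.55 pos [0.4348 0.0887 0.0148] jaw deg 105.0 zaxis [-0.195  0.028 -0.98 ] F [ 0.6 -0.2  0.3] open 0.0855 q6 -1.84
  to (0.426, 0.089, 0.005) tool delta [0.0064 0.0018 0.0113]
```

View pics/side32.png

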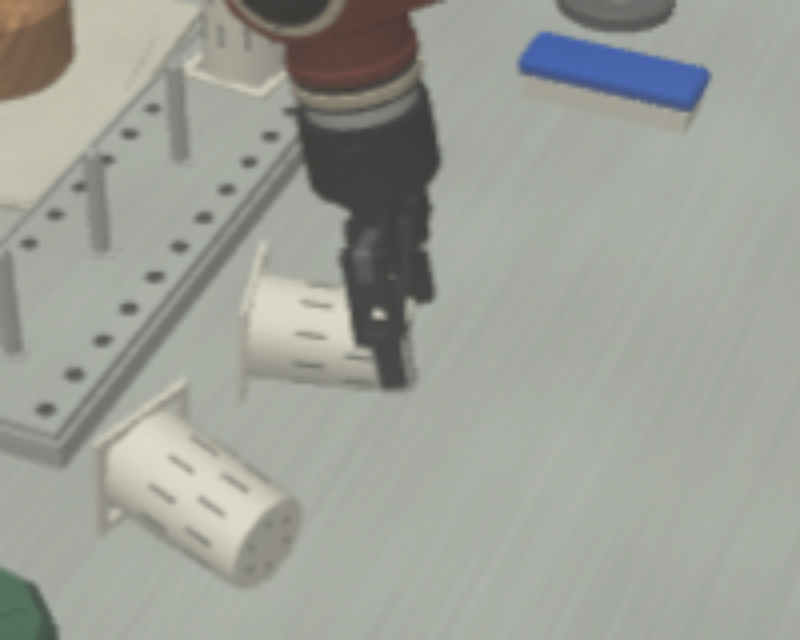

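Call:
apply_moves:
  deltas:
    - [0.006, 0.002, 0.0, 0, 1]
    - [0, 0, 0.01, 0, 0.6]
    - [0, 0, 0, 0, -1]
    - [0, 0, 0, 0, -1]
    - [0, 0, 0, 0, -1]
    - [0, 0, 0, 0, -1]
    - [0.004, 0, -0.02, 0, -1]
    - [0.004, 0, -0.02, 0, -1]

```text
t: 60.6
tool_pos: [0.424, 0.0859, 0.0451]
tool_rot: [0.396, -2.917, -0.081]
contact_force: [-0.1, -1.0, -0.8]
opening: 0.0549
```

```bash
python3 - <<'E'
from h import *
st((.53,.068,.08))
p=ctrl.get_image('side'); cv2.imwrite('pics/side33.png',cv2.resize(p['img'][160:320,200:400,::-1],None,fx=4,fy=4))
E
```

```text
t 60.60 pos [0.424  0.0859 0.0451] jaw deg 105.0 zaxis [-0.201  0.028 -0.979] F [-0.1 -1.  -0.8] open 0.0549 q6 -1.84
  to (0.53, 0.068, 0.08) tool delta [-0.0888 -0.0419 -0.056 ]
```

View pics/side33.png

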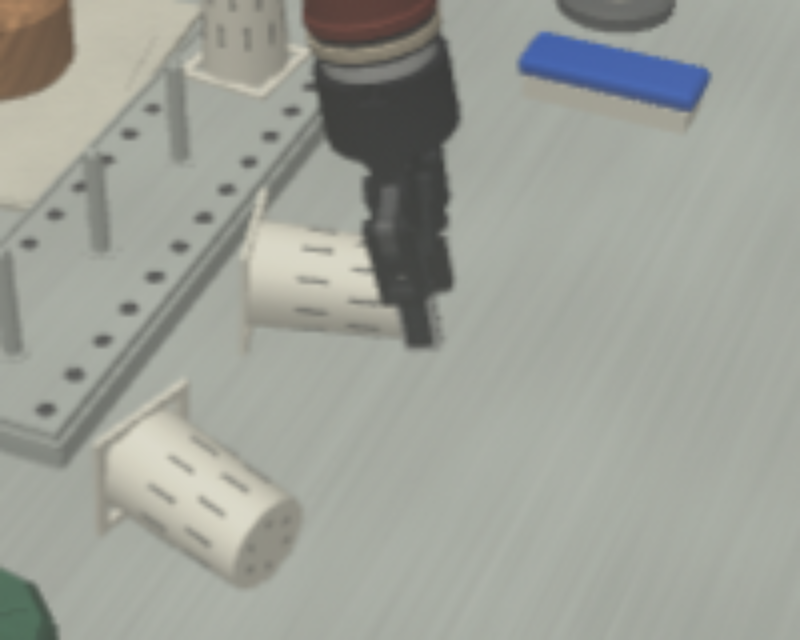

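Call:
apply_moves:
  deltas:
    - [0.006, 0, -0.03, 0.13, -1]
    - [0.004, 0, -0.02, 0.13, -1]
    - [0, 0, 0, 0, -1]
    - [-0.02, -0.004, 0, 0, -1]
    - [-0.02, -0.004, 0, 0, -1]
    - [-0.02, -0.004, 0, 0, -1]
    - [0, 0, 0, 0, -1]
    - [0, 0, 0, 0, -1]

```text
t: 61.65
tool_pos: [0.4823, 0.0709, 0.0795]
tool_rot: [0.02, -2.935, -0.044]
contact_force: [-0.5, -0.7, -1.0]
opening: 0.0544
```

```bash
python3 - <<'E'
from h import *
st((.525,.068,.084),(.545,.068,.084))
E
```

```text
t 61.65 pos [0.4823 0.0709 0.0795] jaw deg 90.6 zaxis [-0.205  0.028 -0.978] F [-0.5 -0.7 -1. ] open 0.0544 q6 -1.61
  to (0.525, 0.068, 0.084) tool delta [-0.0408 -0.0032 -0.0133]
  to (0.545, 0.068, 0.084) tool delta [-0.0604 -0.0034 -0.0174]
```

Call:
apply_moves:
  deltas:
    - [-0.02, -0.003, -0.01, 0, -1]
    - [-0.02, 0, -0.008, 0, -1]
    - [0, 0, 0, 0, -1]
    - [0, 0, 0, 0, -1]
    - [0, 0, 0, 0, -1]
    - [0, 0, 0, 0, -1]
    - [0, 0, 0, 0, -1]
    - [0, 0, 0, 0, -1]

```text
t: 62.65
tool_pos: [0.5194, 0.0692, 0.0863]
tool_rot: [0.026, -2.928, -0.044]
contact_force: [-0.0, -0.2, -0.6]
opening: 0.0546
```

```bash
python3 - <<'E'
from h import *
st((.545,.068,.084))
p=ctrl.get_image('side'); cv2.imwrite('pics/side34.png',cv2.resize(p['img'][120:280,160:360,::-1],None,fx=4,fy=4))
E
```

```text
t 62.65 pos [0.5194 0.0692 0.0863] jaw deg 90.8 zaxis [-0.212  0.028 -0.977] F [-0.  -0.2 -0.6] open 0.0546 q6 -1.62
  to (0.545, 0.068, 0.084) tool delta [-0.0255 -0.0016 -0.0032]
```

View pics/side34.png

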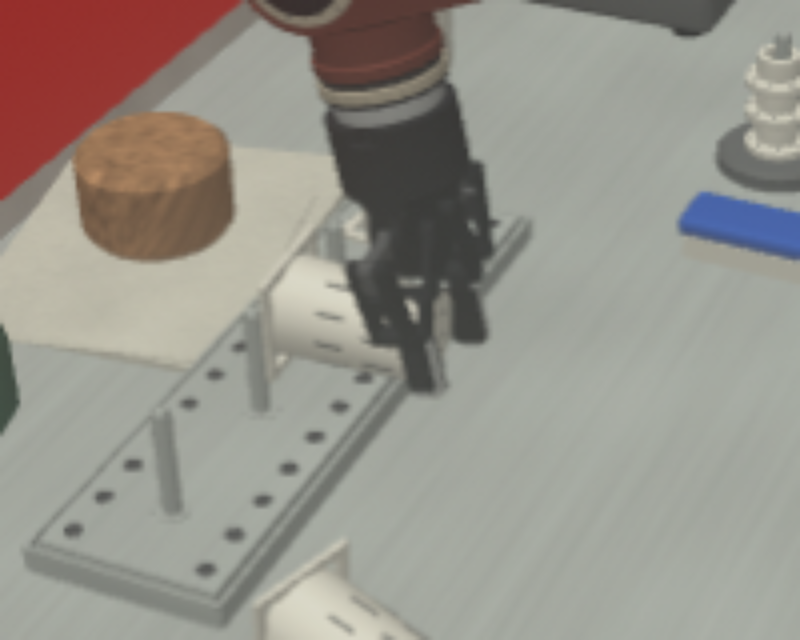

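Call:
apply_moves:
  deltas:
    - [-0.01, -0.001, -0.003, 0, -1]
    - [-0.01, 0, -0.003, 0, -1]
    - [-0.012, 0, -0.004, 0, -1]
    - [-0.012, 0, -0.005, 0, -1]
    - [-0.012, 0, -0.005, 0, -1]
    - [-0.012, 0, -0.006, 0, -1]
    - [0, 0, 0, 0, -1]
    - [0, 0, 0, 0, -1]

```text
t: 63.7
tool_pos: [0.5398, 0.0684, 0.0831]
tool_rot: [0.027, -2.764, -0.037]
contact_force: [0.4, -0.3, 0.8]
opening: 0.0547
```

```bash
python3 - <<'E'
from h import *
st((.62,.068,.13))
p=ctrl.get_image('side'); cv2.imwrite('pics/side35.png',cv2.resize(p['img'][120:280,160:360,::-1],None,fx=4,fy=4))
E
```

```text
t 63.70 pos [0.5398 0.0684 0.0831] jaw deg 90.8 zaxis [-0.368  0.022 -0.929] F [ 0.4 -0.3  0.8] open 0.0547 q6 -1.61
  to (0.62, 0.068, 0.13) tool delta [-0.0573 -0.0001 -0.0731]
```

View pics/side35.png

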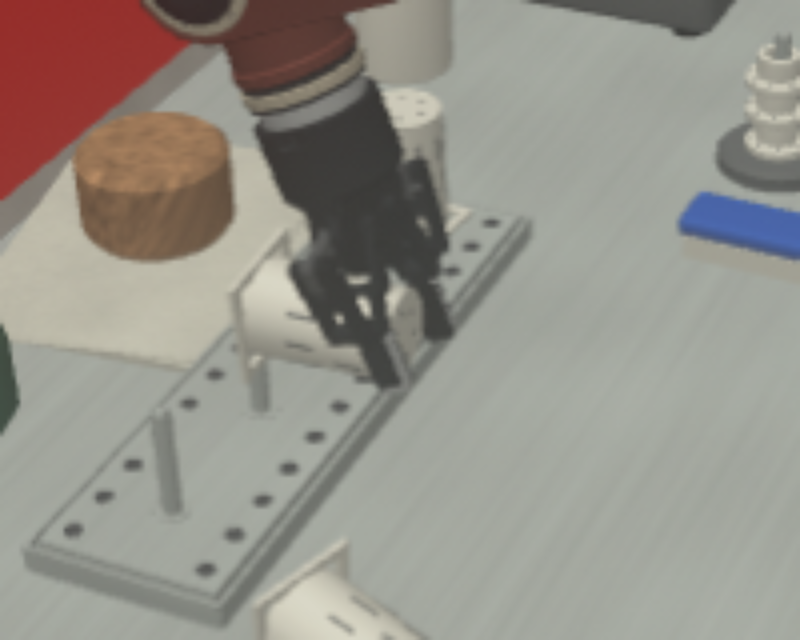

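Call:
apply_moves:
  deltas:
    - [-0.015, 0, -0.012, 0, -1]
    - [-0.015, 0, -0.012, 0, -1]
    - [-0.015, 0, -0.012, 0, -1]
    - [0, 0, 0, 0, -1]
    - [0, 0, 0, 0, -1]
    - [0, 0, 0, 0, -1]
    - [0, 0, 0, 0, -1]
    - [0, 0, 0, 0, -1]

```text
t: 64.75
tool_pos: [0.5522, 0.0713, 0.1067]
tool_rot: [0.031, -2.621, -0.038]
contact_force: [-4.5, 0.1, 0.2]
opening: 0.0545
```

```bash
python3 - <<'E'
from h import *
st((.62,.068,.13))
print(ctrl.get_obs()['q'])
p=ctrl.get_image('side'); cv2.imwrite('pics/side36.png',cv2.resize(p['img'][120:280,160:360,::-1],None,fx=4,fy=4))
E
```

```text
t 64.75 pos [0.5522 0.0713 0.1067] jaw deg 90.9 zaxis [-0.497  0.021 -0.867] F [-4.5  0.1  0.2] open 0.0545 q6 -1.61
  to (0.62, 0.068, 0.13) tool delta [-0.0471 -0.0036 -0.054 ]
[-0.01268831  0.34744834  1.55634953  0.01502995  1.75839918 -1.60856029]
```

View pics/side36.png

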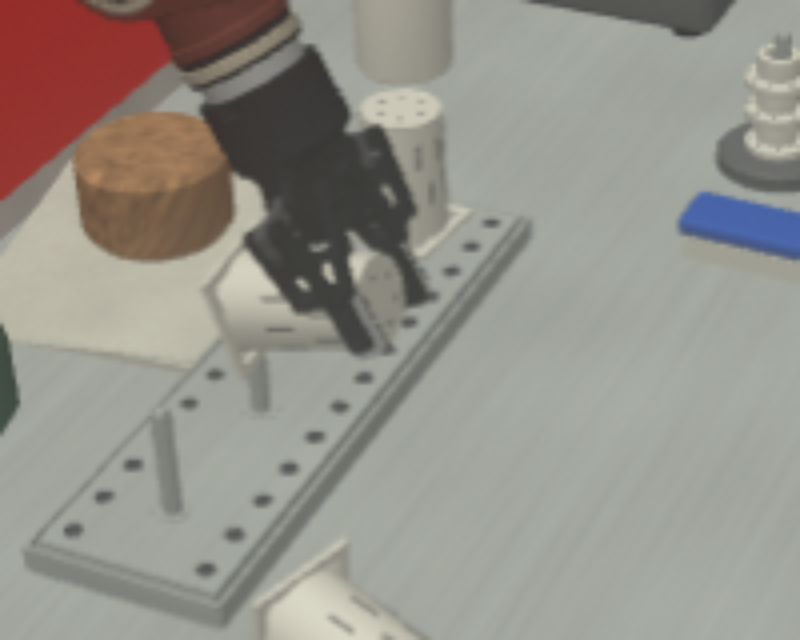

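Call:
apply_moves:
  deltas:
    - [0, 0, 0, 0, 0.3]
    - [0, 0, 0, 0, 0.32]
    - [-0.005, -0.001, -0.012, 0, 0.32]
    - [-0.005, -0.001, -0.012, 0, 0.32]
    - [-0.006, 0, -0.012, 0, 0.32]
    - [0, 0, 0, 0, 0.32]
    - [0, 0, 0, 0, 0.32]
    - [0, 0, 0, 0, 0.32]

```text
t: 65.8
tool_pos: [0.5875, 0.0689, 0.1307]
tool_rot: [0.031, -2.626, -0.038]
contact_force: [-0.5, 0.4, -0.6]
opening: 0.0567
```

```bash
python3 - <<'E'
from h import *
st((.62,.068,.13))
p=ctrl.get_image('side'); cv2.imwrite('pics/side37.png',cv2.resize(p['img'][120:280,160:360,::-1],None,fx=4,fy=4))
E
```

```text
t 65.80 pos [0.5875 0.0689 0.1307] jaw deg 90.9 zaxis [-0.493  0.021 -0.87 ] F [-0.5  0.4 -0.6] open 0.0567 q6 -1.61
  to (0.62, 0.068, 0.13) tool delta [-0.0285 -0.0014 -0.0154]
```

View pics/side37.png

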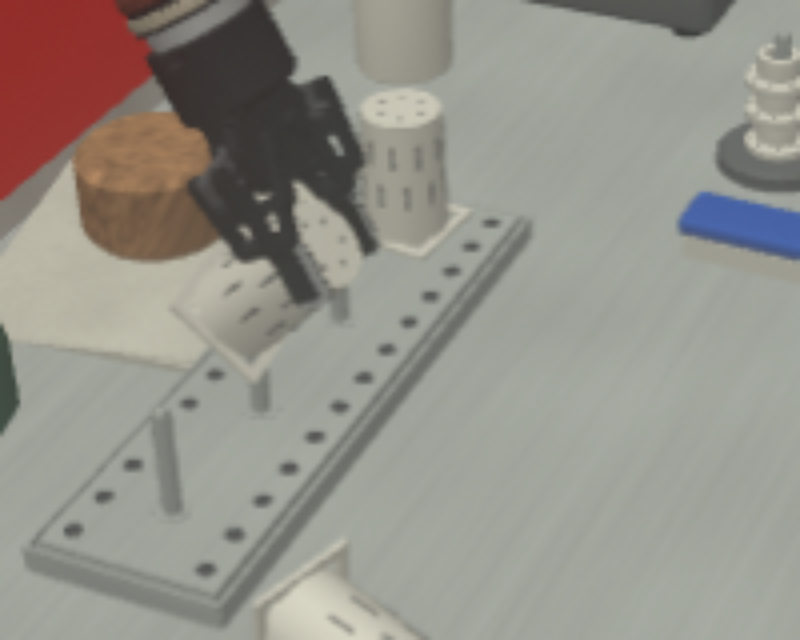

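Call:
apply_moves:
  deltas:
    - [-0.006, 0, -0.01, 0, 0.32]
    - [-0.006, 0, -0.01, 0, 0.32]
    - [-0.006, 0, -0.01, 0, 0.32]
    - [-0.007, 0, -0.008, 0, 0.32]
    - [0, 0, 0, 0, 0.32]
    - [0, 0, 0, 0, 0.32]
    - [0, 0, 0, 0, 0.32]
    - [0, 0, 0, 0, 0.32]

```text
t: 66.85
tool_pos: [0.6306, 0.069, 0.1523]
tool_rot: [0.031, -2.626, -0.039]
contact_force: [-0.3, 0.4, -0.5]
opening: 0.0563
```

```bash
python3 - <<'E'
from h import *
st((.62,.068,.13))
p=ctrl.get_image('side'); cv2.imwrite('pics/side38.png',cv2.resize(p['img'][120:280,160:360,::-1],None,fx=4,fy=4))
E
```

```text
t 66.85 pos [0.6306 0.069  0.1523] jaw deg 90.9 zaxis [-0.493  0.022 -0.87 ] F [-0.3  0.4 -0.5] open 0.0563 q6 -1.61
  to (0.62, 0.068, 0.13) tool delta [-0.0017 -0.0015  0.0246]
```

View pics/side38.png

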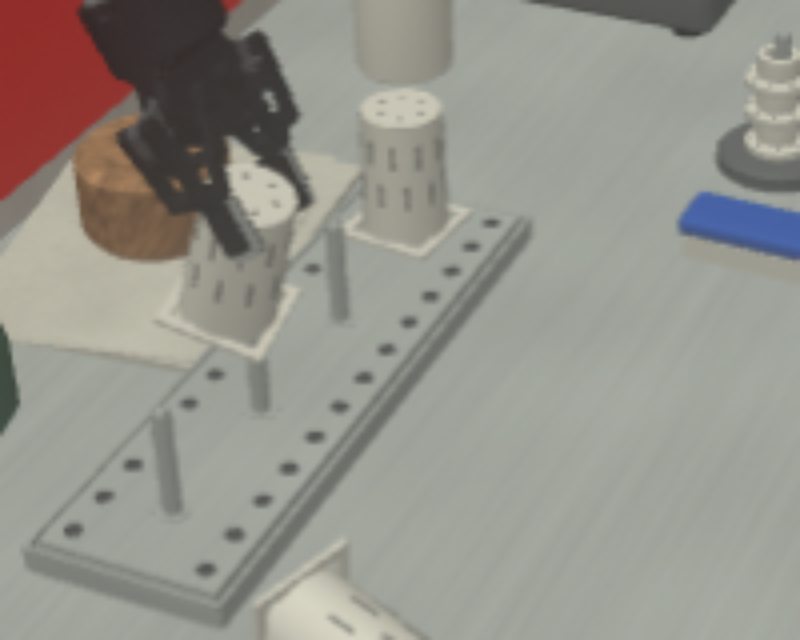

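Call:
apply_moves:
  deltas:
    - [-0.008, 0, -0.004, 0, 0.32]
    - [-0.008, 0, -0.003, 0, 0.32]
    - [-0.008, 0, -0.003, 0, 0.32]
    - [0, 0, 0, 0, 0.32]
    - [0, 0, 0, 0, 0.1]
    - [0, 0, 0, 0, -1]
    - [0, 0, 0, 0, -1]
    - [0, 0, 0, 0, -1]

```text
t: 67.9
tool_pos: [0.6583, 0.0693, 0.1485]
tool_rot: [0.031, -2.626, -0.038]
contact_force: [-0.3, 0.5, -0.9]
opening: 0.0553
```

```bash
python3 - <<'E'
from h import *
st((.636,.068,.13))
p=ctrl.get_image('side'); cv2.imwrite('pics/side39.png',cv2.resize(p['img'][120:280,160:360,::-1],None,fx=4,fy=4))
E
```

```text
t 67.90 pos [0.6583 0.0693 0.1485] jaw deg 90.9 zaxis [-0.493  0.021 -0.87 ] F [-0.3  0.5 -0.9] open 0.0553 q6 -1.61
  to (0.636, 0.068, 0.13) tool delta [ 0.0103 -0.0016  0.0271]
```

View pics/side39.png

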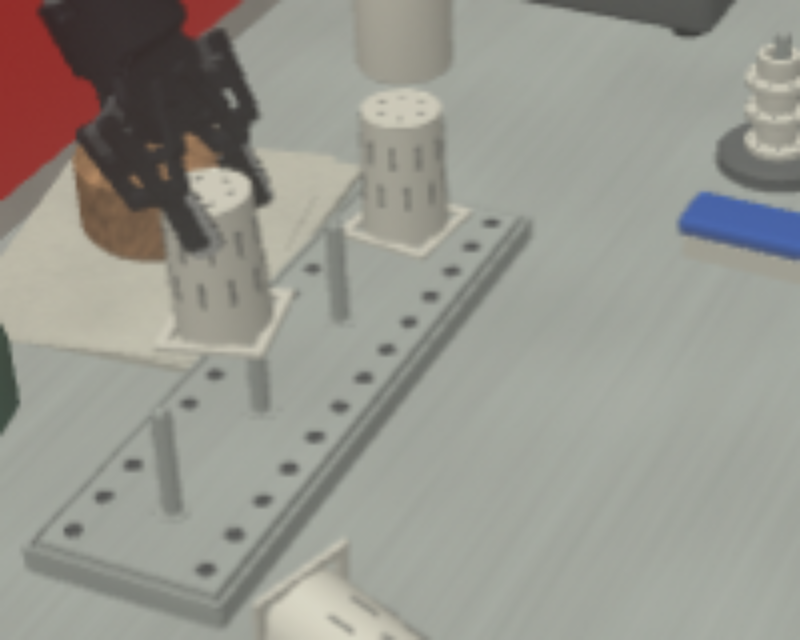

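Call:
apply_moves:
  deltas:
    - [0.01, -0.001, 0.005, 0, -1]
    - [0.009, 0, 0.005, 0, -1]
    - [0, 0, 0, 0, -1]
    - [-0.005, 0, 0.009, 0, -1]
    - [-0.005, 0, 0.009, 0, -1]
    - [-0.005, 0, 0.009, 0, -1]
    - [0, 0, 0, 0, -1]
    - [0, 0, 0, 0, -1]

```text
t: 68.95
tool_pos: [0.6344, 0.069, 0.1151]
tool_rot: [0.031, -2.625, -0.038]
contact_force: [-0.3, 0.8, -0.7]
opening: 0.0555
```

```bash
python3 - <<'E'
from h import *
st((.636,.068,.1))
p=ctrl.get_image('side'); cv2.imwrite('pics/side40.png',cv2.resize(p['img'][120:280,160:360,::-1],None,fx=4,fy=4))
E
```

```text
t 68.95 pos [0.6344 0.069  0.1151] jaw deg 90.9 zaxis [-0.494  0.021 -0.869] F [-0.3  0.8 -0.7] open 0.0555 q6 -1.61
  to (0.636, 0.068, 0.1) tool delta [-0.0088 -0.0015  0.0124]
```

View pics/side40.png

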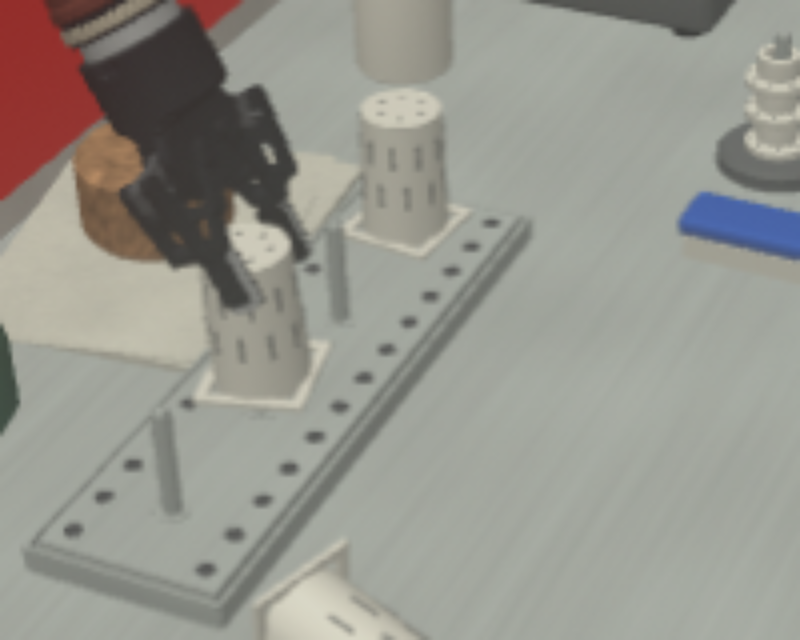

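Call:
apply_moves:
  deltas:
    - [-0.0035, 0, 0.006, 0, -1]
    - [-0.0035, 0, 0.006, 0, -1]
    - [-0.002, 0, 0.004, 0, -1]
    - [0, 0, 0, 0, -1]
    - [0, 0, 0, 0, -1]
    - [0, 0, 0, 0, -1]
    - [0, 0, 0, 0, -1]
    - [0, 0, 0, 0, -1]

```text
t: 70.0
tool_pos: [0.6349, 0.0696, 0.0965]
tool_rot: [0.031, -2.627, -0.038]
contact_force: [-1.1, -0.6, -0.8]
opening: 0.0554
```

```bash
python3 - <<'E'
from h import *
st((.636,.068,.1))
p=ctrl.get_image('side'); cv2.imwrite('pics/side41.png',cv2.resize(p['img'][120:280,160:360,::-1],None,fx=4,fy=4))
E
```

```text
t 70.00 pos [0.6349 0.0696 0.0965] jaw deg 90.9 zaxis [-0.492  0.021 -0.87 ] F [-1.1 -0.6 -0.8] open 0.0554 q6 -1.61
  to (0.636, 0.068, 0.1) tool delta [ 0.0008 -0.0015 -0.0036]
```

View pics/side41.png

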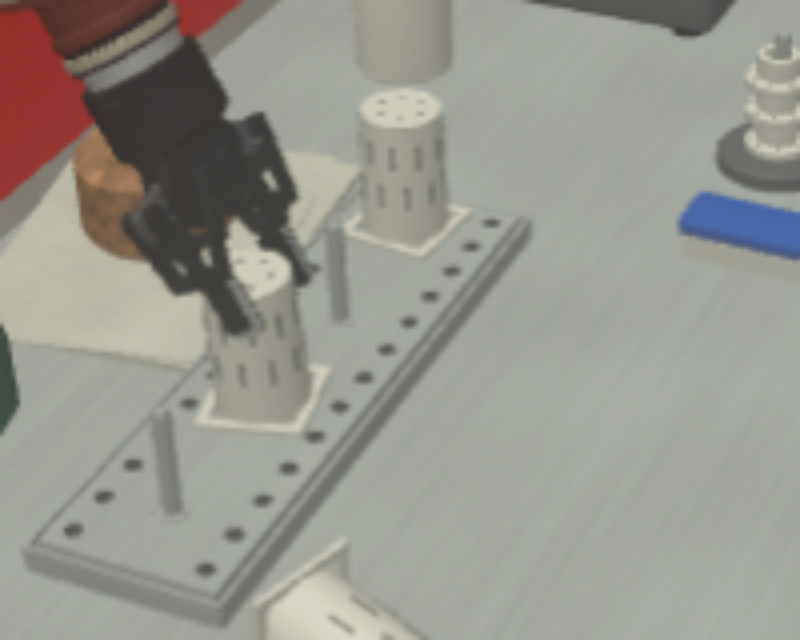

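Call:
apply_moves:
  deltas:
    - [-0.002, 0, 0.004, 0, -1]
    - [-0.002, 0, 0.004, 0, -1]
    - [0, 0, 0, 0, -1]
    - [0, 0, 0, 0, 0.32]
    - [0, 0, 0, 0, 0.4]
    - [0, 0, 0, 0, 1]
    - [0, 0, 0, 0, 1]
    - [0, 0, 0, 0, 1]

```text
t: 71.05
tool_pos: [0.6342, 0.0691, 0.0899]
tool_rot: [0.031, -2.624, -0.036]
contact_force: [0.3, -0.2, 0.8]
opening: 0.0853
```

```bash
python3 - <<'E'
from h import *
st((.636,.068,.1))
p=ctrl.get_image('side'); cv2.imwrite('pics/side42.png',cv2.resize(p['img'][120:280,160:360,::-1],None,fx=4,fy=4))
E
```

```text
t 71.05 pos [0.6342 0.0691 0.0899] jaw deg 90.9 zaxis [-0.495  0.02  -0.869] F [ 0.3 -0.2  0.8] open 0.0853 q6 -1.61
  to (0.636, 0.068, 0.1) tool delta [ 0.0035 -0.0008 -0.0096]
```

View pics/side42.png

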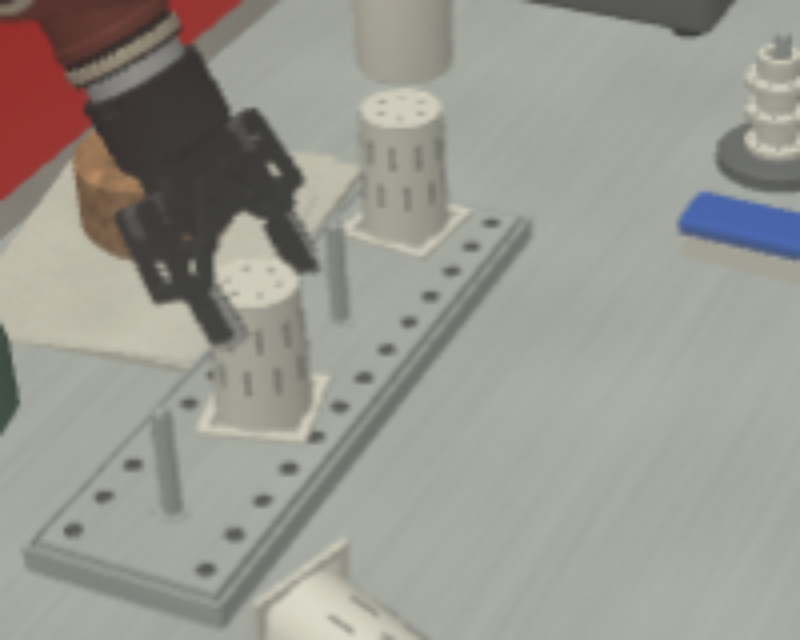

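Call:
apply_moves:
  deltas:
    - [0, 0, -0.02, 0, 1]
    - [0, 0, -0.03, 0, 1]
    - [0.01, 0, -0.03, 0, 1]
    - [0, -0.01, 0, 0, 0]
    - [-0.012, -0.035, -0.006, 0, -1]
    - [-0.012, -0.035, -0.006, 0, -1]
    - [-0.012, -0.03, -0.006, 0, -1]
    - [0, 0, 0, 0, -1]

```text
t: 72.1
tool_pos: [0.7106, -0.0471, 0.1626]
tool_rot: [0.031, -2.626, -0.035]
contact_force: [-0.0, 1.2, 0.5]
opening: 0.0001
```

```bash
python3 - <<'E'
from h import *
st((.70,-.0416,.08))
p=ctrl.get_image('side'); cv2.imwrite('pics/side43.png',p['img'][:,:,::-1])
p=ctrl.get_image('top'); cv2.imwrite('pics/top6.png',p['img'][:,:,::-1])
E
```

```text
t 72.10 pos [ 0.7106 -0.0471  0.1626] jaw deg 90.9 zaxis [-0.493  0.019 -0.87 ] F [-0.   1.2  0.5] open 0.0001 q6 -1.75
  to (0.7, -0.0416, 0.08) tool delta [-0.0316  0.0031  0.0771]
```

View pics/side43.png

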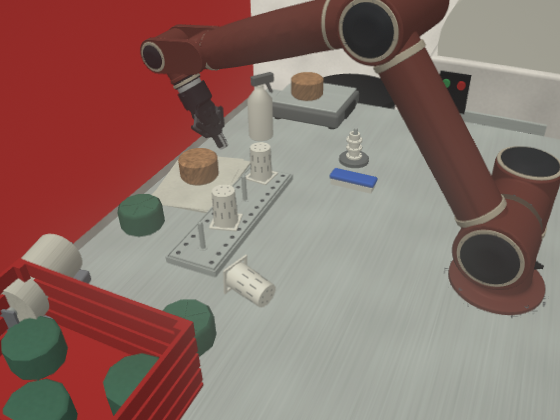

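View pics/top6.png

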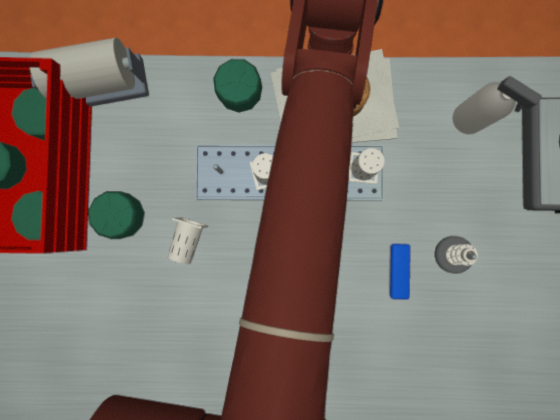

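Call:
apply_moves:
  deltas:
    - [-0.01, 0.004, 0.022, 0, -1]
    - [-0.01, 0.003, 0.022, 0, -1]
    - [-0.008, 0, 0.02, 0, -1]
    - [0, 0, 0.0, 0, -1]
    - [0, 0, 0.0, 0, -1]
    - [0, 0, 0, 0, -1]
    - [0, 0, 0, 0, -1]
    - [0, 0, 0, 0, -1]

```text
t: 73.2
tool_pos: [0.701, -0.0315, 0.0885]
tool_rot: [0.04, -2.624, -0.035]
contact_force: [0.4, 0.8, -0.5]
opening: 0.0002
```

```bash
python3 - <<'E'
from h import *
st((.69,-.0416,.078))
E
```

```text
t 73.20 pos [ 0.701  -0.0315  0.0885] jaw deg 91.3 zaxis [-0.495  0.017 -0.869] F [ 0.4  0.8 -0.5] open 0.0002 q6 -1.73
  to (0.69, -0.0416, 0.078) tool delta [ 0.0047 -0.0102  0.0144]
```

Call:
apply_moves:
  deltas:
    - [0, -0.01, 0.012, 0, -1]
    - [0, 0, 0, 0, -1]
    - [0.012, 0, 0.006, 0, -1]
    - [0.015, 0, 0.006, 0, -1]
    - [0.015, 0, 0.005, 0, -1]
    - [0.015, 0, 0.003, 0, -1]
    - [0, 0, 0, 0, -1]
    - [0, 0, 0, 0, -1]

```text
t: 74.2
tool_pos: [0.6722, -0.0437, 0.081]
tool_rot: [0.044, -2.748, -0.035]
contact_force: [0.1, -0.2, 0.3]
opening: 0.0003
```

```bash
python3 - <<'E'
from h import *
st((.69,-.0416,.078))
p=ctrl.get_image('side'); cv2.imwrite('pics/side44.png',cv2.resize(p['img'][80:240,160:360,::-1],None,fx=4,fy=4))
E
```

```text
t 74.20 pos [ 0.6722 -0.0437  0.081 ] jaw deg 91.5 zaxis [-0.384  0.018 -0.923] F [ 0.1 -0.2  0.3] open 0.0003 q6 -1.76
  to (0.69, -0.0416, 0.078) tool delta [-0.0176  0.0016 -0.004 ]
```

View pics/side44.png

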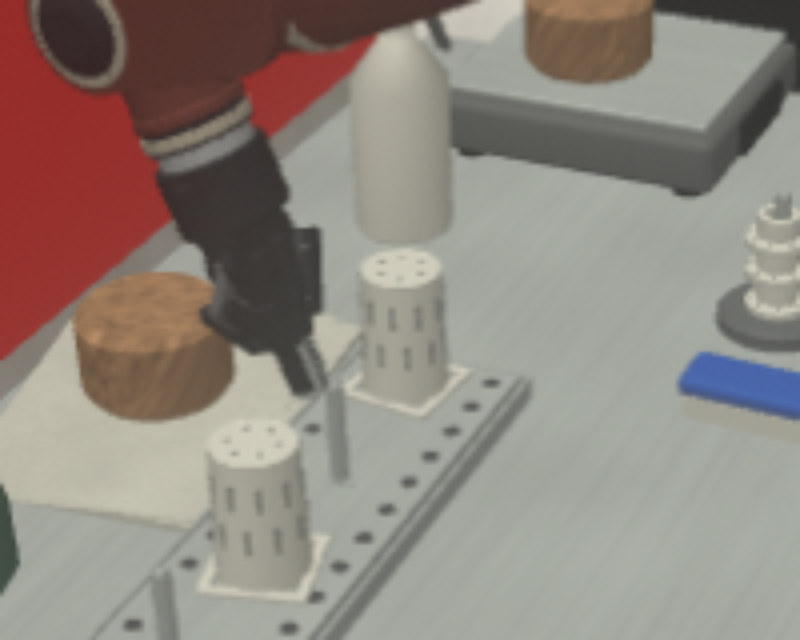

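Call:
apply_moves:
  deltas:
    - [0.015, 0.001, 0.005, 0, -1]
    - [0.015, 0, 0.005, 0, -1]
    - [0.015, 0, 0.005, 0, -1]
    - [0.015, 0, 0.004, 0, -1]
    - [0.015, 0, 0.003, 0, -1]
    - [0.015, 0, 0.002, 0, -1]
    - [0, 0, 0, 0, -1]
    - [0, 0, 0, 0, -1]

```text
t: 75.25
tool_pos: [0.6728, -0.0441, 0.0846]
tool_rot: [0.045, -3.033, -0.029]
contact_force: [-0.2, 0.5, 0.2]
opening: 0.0003
```

```bash
python3 - <<'E'
from h import *
st((.69,-.0416,.078))
E
```

```text
t 75.25 pos [ 0.6728 -0.0441  0.0846] jaw deg 91.6 zaxis [-0.108  0.018 -0.994] F [-0.2  0.5  0.2] open 0.0003 q6 -1.78
  to (0.69, -0.0416, 0.078) tool delta [-0.0178  0.0019  0.0047]
```

Call:
apply_moves:
  deltas:
    - [0.015, 0.001, 0.005, 0, -1]
    - [0.015, 0, 0.003, 0, -1]
    - [0.008, 0, 0.002, 0, -1]
    - [0, 0, 0, 0, -1]
    - [-0.02, 0, 0, 0, -1]
    - [0, 0, -0.04, 0, 0]
    - [0, 0, -0.05, 0, 1]
    - [0, 0, -0.02, 0, 1]

```text
t: 76.25
tool_pos: [0.6874, -0.0455, 0.1933]
tool_rot: [0.038, -3.13, -0.029]
contact_force: [0.2, -0.4, 1.6]
opening: 0.0542
```

```bash
python3 - <<'E'
from h import *
st((.46,.27,.17))
E
```

```text
t 76.25 pos [ 0.6874 -0.0455  0.1933] jaw deg 91.4 zaxis [-0.012  0.018 -1.   ] F [ 0.2 -0.4  1.6] open 0.0542 q6 -1.78
  to (0.46, 0.27, 0.17) tool delta [0.2194 0.3204 0.0318]
```

Call:
apply_moves:
  deltas:
    - [0.025, 0.035, 0, 0, 1]
    - [0.027, 0.039, 0, 0, 1]
    - [0.027, 0.039, 0, 0, 1]
    - [0.027, 0.039, 0, 0, 1]
    - [0.027, 0.039, 0, 0, 1]
    - [0.027, 0.039, 0, 0, 1]
    - [0.027, 0.039, 0, 0, 1]
    - [0.025, 0.03, 0, 0, 1]

```text
t: 77.25
tool_pos: [0.4558, 0.2524, 0.1945]
tool_rot: [0.027, -3.111, -0.023]
contact_force: [0.0, 0.1, 0.1]
opening: 0.0851
```

Call:
apply_moves:
  deltas:
    - [0, 0, 0, 0.165, 1]
    - [0, 0, 0, 0.16, 1]
    - [0, 0, 0, 0, 1]
    - [0, 0, 0.02, 0, 1]
    - [0, 0, 0.02, 0, 1]
    - [0, 0, 0.02, 0, 1]
    - [0, 0, 0, 0, 1]
    - [0, 0, 0, 0, 1]

```text
t: 78.25
tool_pos: [0.4449, 0.2517, 0.1224]
tool_rot: [-0.47, -3.058, -0.001]
contact_force: [0.5, -0.2, 0.7]
opening: 0.0855
```

```bash
python3 - <<'E'
from h import *
p=ctrl.get_image('top'); cv2.imwrite('pics/top7.png',p['img'][:,:,::-1])
lying(p,(.38,.58,.15,.36))
p=ctrl.get_image('side'); cv2.imwrite('pics/side45.png',p['img'][:,:,::-1])
C=cloud(p)
m=(p['img'].min(2)>120)&(C[...,2]>.01)&(C[...,2]<.08)&(C[...,0]>.4)&(C[...,0]<.57)&(C[...,1]>.17)&(C[...,1]<.33)
P=C[m];print(len(P),P.min(0),P.max(0))
st((.433,.2735,.1),(.433,.2735,.005))
E
```

```text
mould comp [171 217  32  42] bottom [0.4517 0.265 ] mouth [0.5329 0.2459] axis deg -13.2
1399 [0.43390409 0.21198951 0.01010022] [0.54097221 0.29962957 0.07416209]
t 78.35 pos [0.445  0.2518 0.1228] jaw deg 72.5 zaxis [-0.046  0.008 -0.999] F [-0.6 -0.1 -0.2] open 0.0855 q6 -0.92
  to (0.433, 0.2735, 0.1) tool delta [0.0169 0.0172 0.0235]
  to (0.433, 0.2735, 0.005) tool delta [0.0125 0.0178 0.1184]
```

View pics/top7.png

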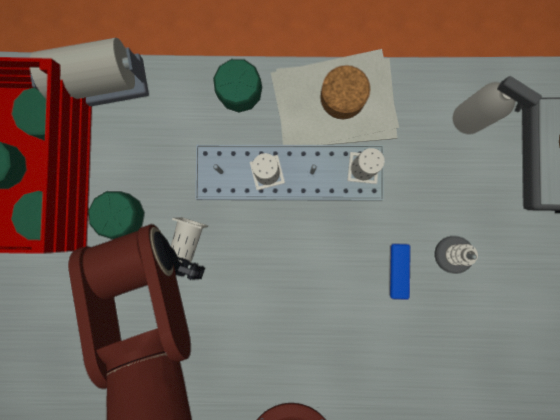

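View pics/side45.png

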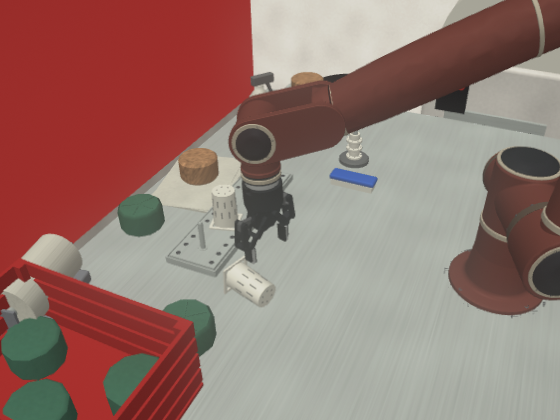

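Call:
apply_moves:
  deltas:
    - [0.015, 0.017, 0, 0, 1]
    - [0, 0, 0, 0, 1]
    - [0, 0, 0, 0, 1]
    - [0, 0, 0.02, 0, 1]
    - [-0.001, 0, 0.02, 0, 1]
    - [-0.001, 0, 0.02, 0, 1]
    - [0, 0, 0, 0, 1]
    - [0, 0, 0, 0, 1]

```text
t: 79.35
tool_pos: [0.4366, 0.2708, 0.0607]
tool_rot: [-0.473, -3.061, -0.001]
contact_force: [0.1, -0.4, 0.8]
opening: 0.0858
```

```bash
python3 - <<'E'
from h import *
st((.435,.273,.005))
E
```

```text
t 79.35 pos [0.4366 0.2708 0.0607] jaw deg 72.4 zaxis [-0.043  0.008 -0.999] F [ 0.1 -0.4  0.8] open 0.0858 q6 -0.88
  to (0.435, 0.273, 0.005) tool delta [-0.0003  0.002   0.0558]
```

Call:
apply_moves:
  deltas:
    - [0, 0.002, 0.02, 0, 1]
    - [0, 0, 0.02, 0, 1]
    - [0, 0, 0.012, 0, 1]
    - [0, 0, 0.003, 0, 1]
    - [0, 0, 0, 0, 1]
    - [0, 0, 0, 0, 1]
    - [0, 0, 0, 0, 1]
    - [0, 0, 0, 0, 1]

```text
t: 80.35
tool_pos: [0.4396, 0.2748, 0.0101]
tool_rot: [-0.475, -3.07, -0.01]
contact_force: [-0.9, 0.1, 0.3]
opening: 0.0855
```

```bash
python3 - <<'E'
from h import *
st((.435,.273,.005))
p=ctrl.get_image('side'); cv2.imwrite('pics/side46.png',cv2.resize(p['img'][190:350,160:360,::-1],None,fx=4,fy=4))
E
```

```text
t 80.35 pos [0.4396 0.2748 0.0101] jaw deg 72.4 zaxis [-0.033  0.012 -0.999] F [-0.9  0.1  0.3] open 0.0855 q6 -0.87
  to (0.435, 0.273, 0.005) tool delta [ 0.0036 -0.0031  0.0052]
```

View pics/side46.png

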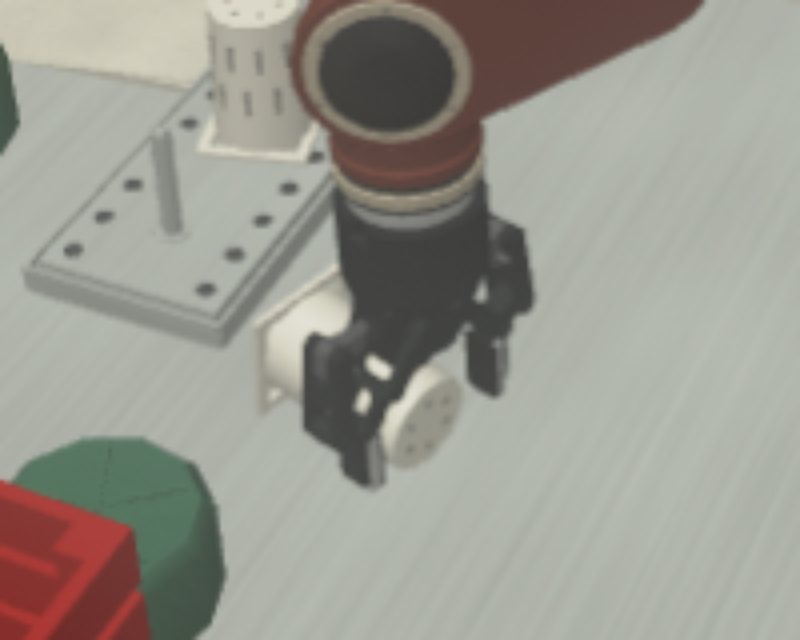

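Call:
apply_moves:
  deltas:
    - [0.004, -0.002, 0.005, 0, 1]
    - [0, 0, 0, 0, 0.6]
    - [0, 0, 0, 0, -1]
    - [0, 0, 0, 0, -1]
    - [0, 0, 0, 0, -1]
    - [0, 0, 0, 0, -1]
    - [0, 0, -0.02, 0, -1]
    - [0, 0, -0.03, 0, -1]

```text
t: 81.4
tool_pos: [0.4336, 0.2723, 0.0527]
tool_rot: [-0.474, -3.064, -0.004]
contact_force: [0.2, 0.6, -0.0]
opening: 0.0555
```

```bash
python3 - <<'E'
from h import *
st((.53,.1785,.085))
p=ctrl.get_image('side'); cv2.imwrite('pics/side47.png',cv2.resize(p['img'][190:350,160:360,::-1],None,fx=4,fy=4))
E
```

```text
t 81.40 pos [0.4336 0.2723 0.0527] jaw deg 72.4 zaxis [-0.04   0.009 -0.999] F [ 0.2  0.6 -0. ] open 0.0555 q6 -0.87
  to (0.53, 0.1785, 0.085) tool delta [-0.1188 -0.0605 -0.037 ]
```

View pics/side47.png

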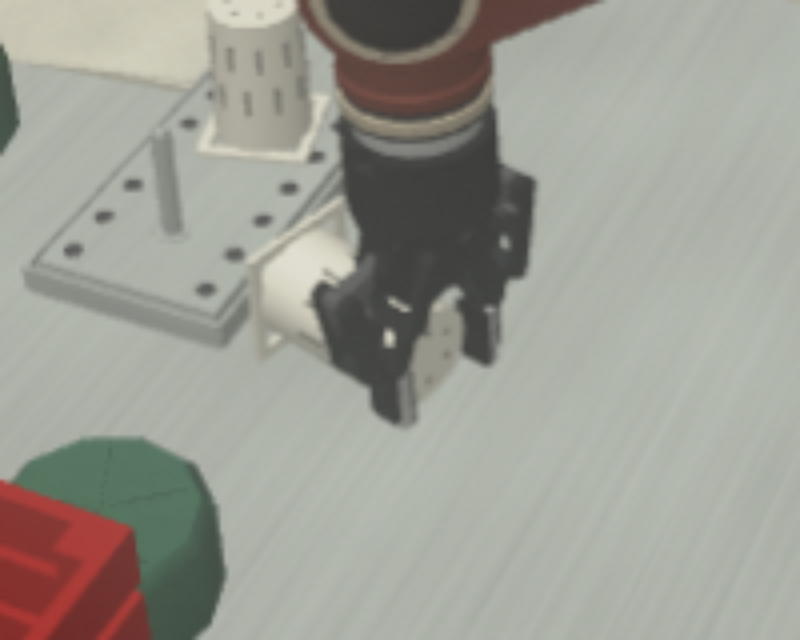

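Call:
apply_moves:
  deltas:
    - [0, 0, -0.03, -0.155, -1]
    - [0, 0, -0.015, -0.155, -1]
    - [0, 0, 0, 0, -1]
    - [-0.02, -0.022, 0, 0, -1]
    - [-0.02, -0.022, 0, 0, -1]
    - [-0.02, -0.022, 0, 0, -1]
    - [0, 0, 0, 0, -1]
    - [0, 0, 0, 0, -1]

```text
t: 82.45
tool_pos: [0.4967, 0.2058, 0.0924]
tool_rot: [-0.0, -3.101, -0.017]
contact_force: [-0.0, -0.3, -1.2]
opening: 0.055
```

```bash
python3 - <<'E'
from h import *
st((.53,.1785,.085))
E
```

```text
t 82.45 pos [0.4967 0.2058 0.0924] jaw deg 90.0 zaxis [-0.04   0.011 -0.999] F [-0.  -0.3 -1.2] open 0.0550 q6 -1.33
  to (0.53, 0.1785, 0.085) tool delta [-0.0336 -0.0273  0.0057]
```

Call:
apply_moves:
  deltas:
    - [-0.017, -0.014, -0.003, 0, -1]
    - [-0.016, -0.013, -0.003, 0, -1]
    - [0, 0, 0, 0, -1]
    - [0, 0, 0, 0, -1]
    - [0, 0, 0, 0, -1]
    - [0, 0, 0, 0, -1]
    - [0, 0, 0, 0, -1]
    - [0, 0, 0, 0, -1]

```text
t: 83.45
tool_pos: [0.5304, 0.1787, 0.0963]
tool_rot: [0.002, -3.1, -0.018]
contact_force: [-0.1, 0.5, -1.1]
opening: 0.0549
```

```bash
python3 - <<'E'
from h import *
st((.54,.1785,.083))
p=ctrl.get_image('side'); cv2.imwrite('pics/side48.png',cv2.resize(p['img'][160:320,130:330,::-1],None,fx=4,fy=4))
E
```

```text
t 83.45 pos [0.5304 0.1787 0.0963] jaw deg 90.1 zaxis [-0.041  0.011 -0.999] F [-0.1  0.5 -1.1] open 0.0549 q6 -1.40
  to (0.54, 0.1785, 0.083) tool delta [-0.0101 -0.0004  0.0129]
```

View pics/side48.png

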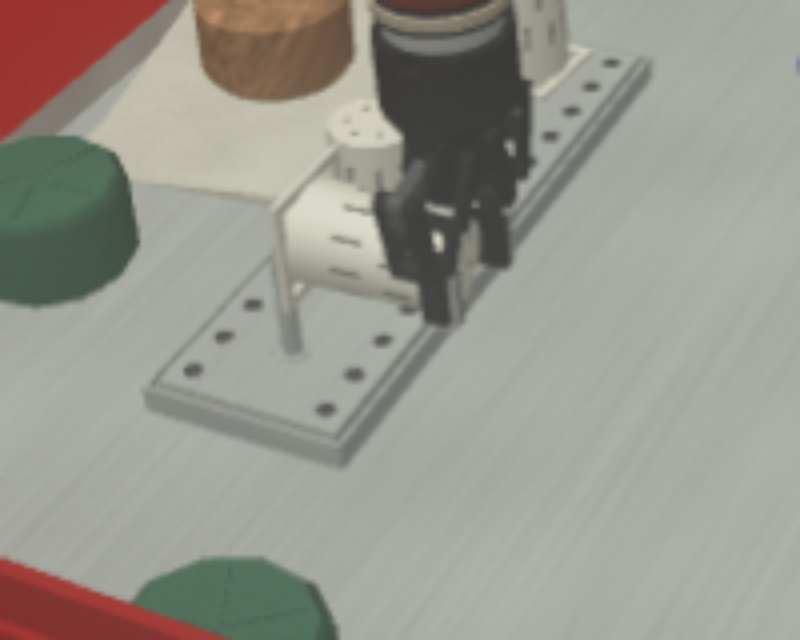

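Call:
apply_moves:
  deltas:
    - [0, 0, 0.013, 0, -1]
    - [0, 0, 0, 0, -1]
    - [-0.008, 0, 0, 0, -1]
    - [-0.008, 0, 0, 0, -1]
    - [-0.003, 0, 0, 0, 0.28]
    - [0, 0, 0, 0, 0.3]
    - [0, 0, 0, 0, 0.3]
    - [0, 0, 0, 0, 0.3]

```text
t: 84.5
tool_pos: [0.5462, 0.1789, 0.0799]
tool_rot: [0.002, -3.087, -0.016]
contact_force: [-2.9, 0.1, 1.5]
opening: 0.0557
```

```bash
python3 - <<'E'
from h import *
st((.54,.1785,.083))
p=ctrl.get_image('side'); cv2.imwrite('pics/side49.png',cv2.resize(p['img'][160:320,130:330,::-1],None,fx=4,fy=4))
E
```

```text
t 84.50 pos [0.5462 0.1789 0.0799] jaw deg 90.1 zaxis [-0.055  0.011 -0.998] F [-2.9  0.1  1.5] open 0.0557 q6 -1.40
  to (0.54, 0.1785, 0.083) tool delta [ 0.0063 -0.0004 -0.0027]
```

View pics/side49.png

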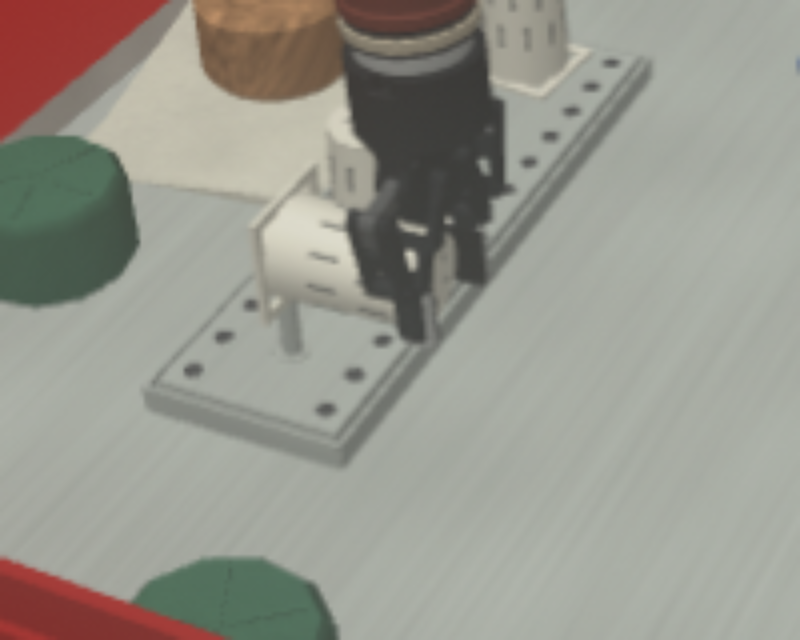

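Call:
apply_moves:
  deltas:
    - [-0.004, 0, -0.002, 0, 0.32]
    - [-0.009, 0, -0.004, 0, 0.32]
    - [-0.009, 0, -0.005, 0, 0.32]
    - [-0.009, 0, -0.006, 0, 0.32]
    - [0, 0, 0, 0, 0.32]
    - [0, 0, 0, 0, 0.32]
    - [0, 0, 0, 0, 0.32]
    - [0, 0, 0, 0, 0.32]

```text
t: 85.55
tool_pos: [0.5563, 0.1801, 0.0907]
tool_rot: [0.006, -3.024, -0.013]
contact_force: [-0.1, -0.5, -0.9]
opening: 0.0566
```

```bash
python3 - <<'E'
from h import *
st((.54,.1785,.083))
p=ctrl.get_image('side'); cv2.imwrite('pics/side50.png',cv2.resize(p['img'][160:320,130:330,::-1],None,fx=4,fy=4))
E
```

```text
t 85.55 pos [0.5563 0.1801 0.0907] jaw deg 90.2 zaxis [-0.117  0.008 -0.993] F [-0.1 -0.5 -0.9] open 0.0566 q6 -1.41
  to (0.54, 0.1785, 0.083) tool delta [ 0.0153 -0.0016  0.0096]
```

View pics/side50.png

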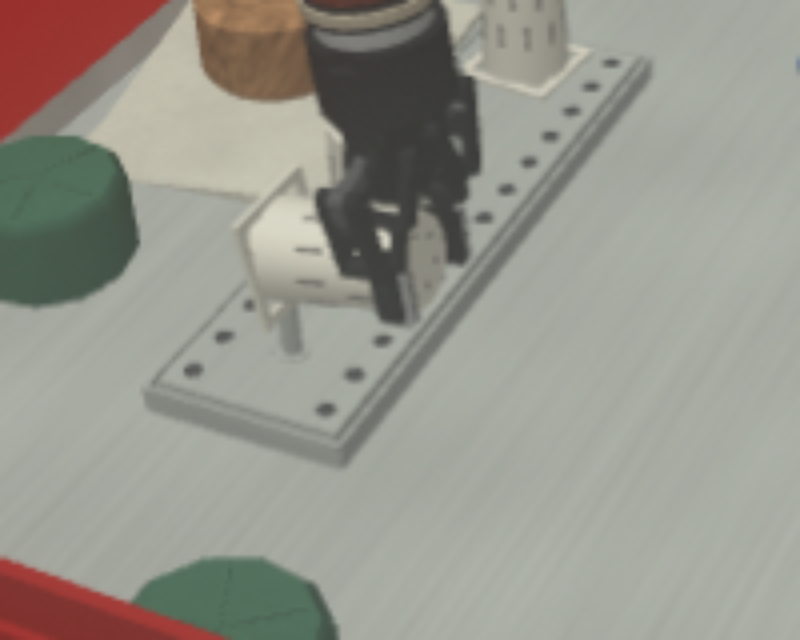

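Call:
apply_moves:
  deltas:
    - [-0.01, -0.001, -0.004, 0, 0.33]
    - [-0.01, 0, -0.006, 0, 0.33]
    - [-0.01, 0, -0.008, 0, 0.33]
    - [-0.01, 0, -0.008, 0, 0.33]
    - [0, 0, 0, 0, 0.33]
    - [0, 0, 0, 0, 0.33]
    - [0, 0, 0, 0, 0.33]
    - [0, 0, 0, 0, 0.33]

```text
t: 86.6
tool_pos: [0.5886, 0.18, 0.1116]
tool_rot: [0.008, -2.987, -0.013]
contact_force: [-1.6, 0.3, 0.6]
opening: 0.057
```

```bash
python3 - <<'E'
from h import *
st((.54,.1785,.083))
p=ctrl.get_image('side'); cv2.imwrite('pics/side51.png',cv2.resize(p['img'][160:320,130:330,::-1],None,fx=4,fy=4))
E
```

```text
t 86.60 pos [0.5886 0.18   0.1116] jaw deg 90.3 zaxis [-0.154  0.008 -0.988] F [-1.6  0.3  0.6] open 0.0570 q6 -1.42
  to (0.54, 0.1785, 0.083) tool delta [ 0.0436 -0.0015  0.0357]
```

View pics/side51.png

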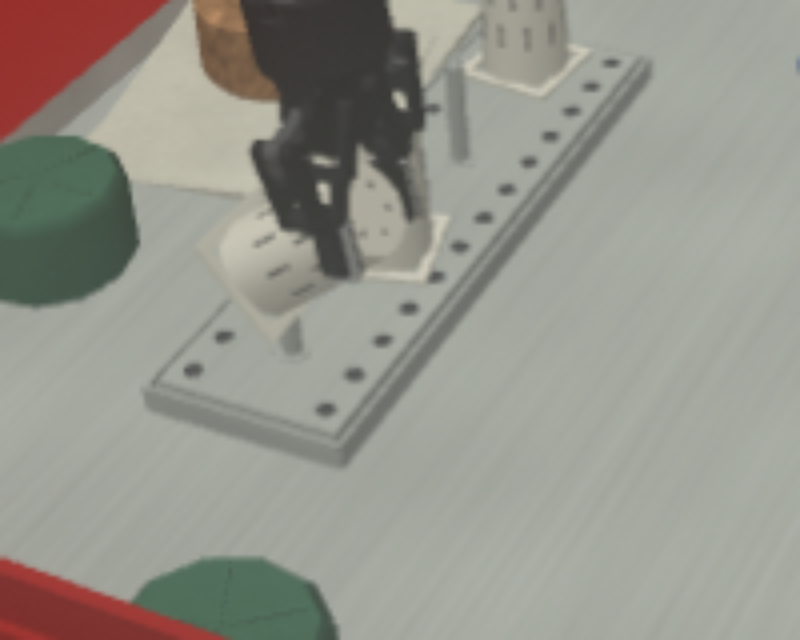

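Call:
apply_moves:
  deltas:
    - [-0.007, -0.001, -0.009, 0, 0.32]
    - [-0.007, 0, -0.009, 0, 0.32]
    - [-0.007, 0, -0.009, 0, 0.32]
    - [-0.008, 0, -0.006, 0, 0.32]
    - [-0.008, 0, -0.006, 0, 0.32]
    - [0, 0, 0, 0, 0.32]
    - [0, 0, 0, 0, 0.32]
    - [0, 0, 0, 0, 0.32]

```text
t: 87.65
tool_pos: [0.6342, 0.1786, 0.1463]
tool_rot: [0.008, -2.987, -0.012]
contact_force: [-1.2, 0.8, -0.1]
opening: 0.0567
```

```bash
python3 - <<'E'
from h import *
st((.54,.1785,.083))
p=ctrl.get_image('side'); cv2.imwrite('pics/side52.png',cv2.resize(p['img'][160:320,130:330,::-1],None,fx=4,fy=4))
E
```

```text
t 87.65 pos [0.6342 0.1786 0.1463] jaw deg 90.3 zaxis [-0.154  0.008 -0.988] F [-1.2  0.8 -0.1] open 0.0567 q6 -1.43
  to (0.54, 0.1785, 0.083) tool delta [ 0.0833 -0.0002  0.0771]
```

View pics/side52.png

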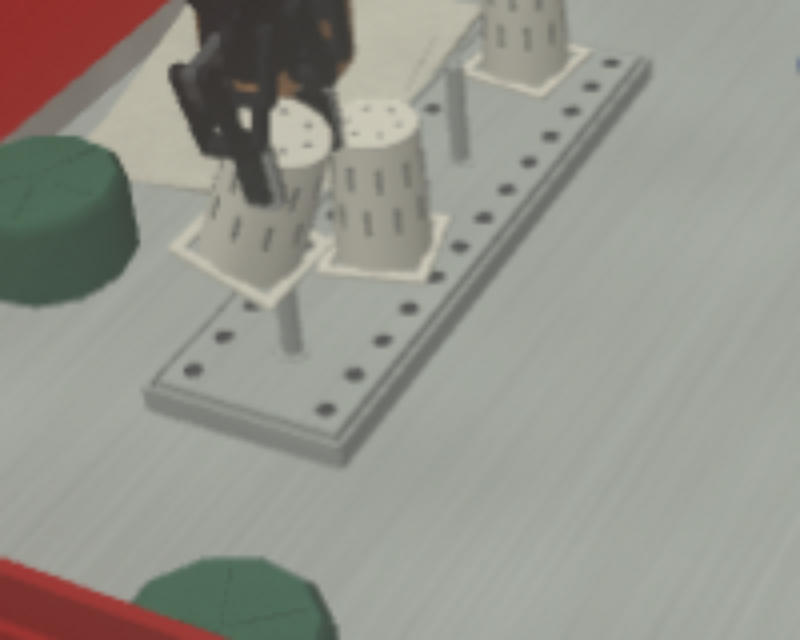

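Call:
apply_moves:
  deltas:
    - [-0.01, 0, 0, 0, 0.32]
    - [-0.01, 0, 0, 0, 0.32]
    - [-0.01, 0, 0, 0, 0.32]
    - [0, 0, 0, 0, 0.32]
    - [0, 0, 0, 0, 0.1]
    - [0, 0, 0, 0, -1]
    - [0, 0, 0, 0, -1]
    - [0, 0, 0, 0, -1]

```text
t: 88.7
tool_pos: [0.6641, 0.1789, 0.1405]
tool_rot: [0.009, -2.982, -0.012]
contact_force: [-3.5, 0.0, 0.3]
opening: 0.0572
```

```bash
python3 - <<'E'
from h import *
st((.6416,.1785,.13))
p=ctrl.get_image('side'); cv2.imwrite('pics/side53.png',cv2.resize(p['img'][160:320,130:330,::-1],None,fx=4,fy=4))
E
```

```text
t 88.70 pos [0.6641 0.1789 0.1405] jaw deg 90.3 zaxis [-0.159  0.007 -0.987] F [-3.5  0.   0.3] open 0.0572 q6 -1.44
  to (0.6416, 0.1785, 0.13) tool delta [ 0.0205 -0.0004  0.0139]
```

View pics/side53.png

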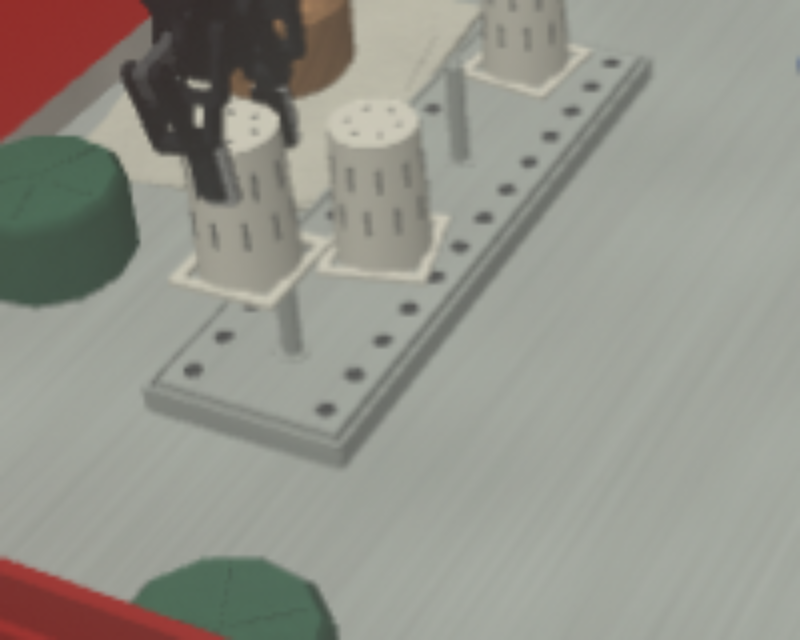

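Call:
apply_moves:
  deltas:
    - [0.011, 0, 0.002, 0, -1]
    - [0.01, 0, 0.002, 0, -1]
    - [0, 0, 0, 0, -1]
    - [-0.002, 0, 0.01, 0, -1]
    - [-0.002, 0, 0.01, 0, -1]
    - [-0.002, 0, 0.01, 0, -1]
    - [0, 0, 0, 0, -1]
    - [0, 0, 0, 0, -1]

```text
t: 89.75
tool_pos: [0.6448, 0.1789, 0.1068]
tool_rot: [0.008, -2.988, -0.012]
contact_force: [0.4, 0.0, -0.5]
opening: 0.0566
```

```bash
python3 - <<'E'
from h import *
st((.6416,.1785,.09))
p=ctrl.get_image('side'); cv2.imwrite('pics/side54.png',cv2.resize(p['img'][160:320,130:330,::-1],None,fx=4,fy=4))
E
```

```text
t 89.75 pos [0.6448 0.1789 0.1068] jaw deg 90.3 zaxis [-0.153  0.008 -0.988] F [ 0.4  0.  -0.5] open 0.0566 q6 -1.44
  to (0.6416, 0.1785, 0.09) tool delta [ 0.0006 -0.0005  0.0171]
```

View pics/side54.png

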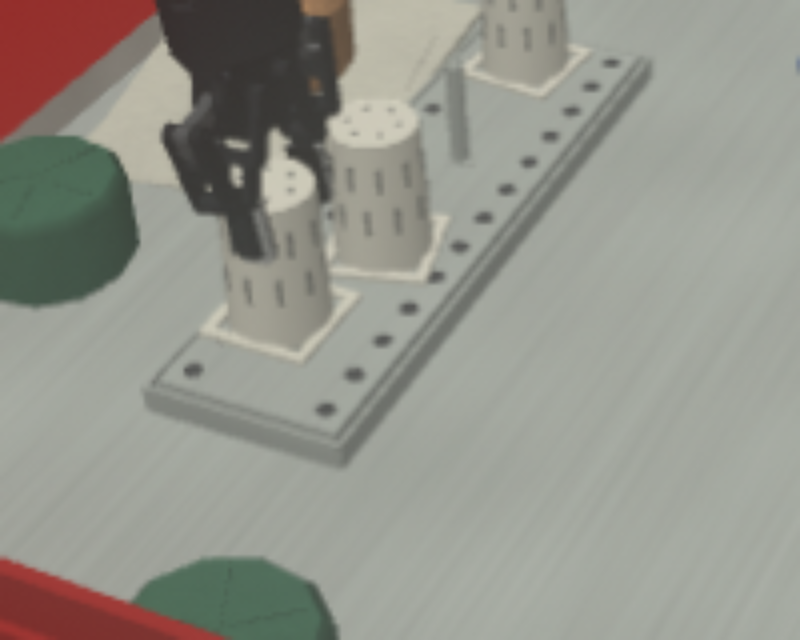

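Call:
apply_moves:
  deltas:
    - [-0.001, 0, 0.008, 0, -1]
    - [-0.001, 0, 0.006, 0, -1]
    - [0, 0, 0.004, 0, -1]
    - [0, 0, 0, 0, -1]
    - [0, 0, 0, 0, -1]
    - [0, 0, 0, 0, -1]
    - [0, 0, 0, 0, -1]
    - [0, 0, 0, 0, -1]

```text
t: 90.8
tool_pos: [0.6446, 0.1791, 0.0885]
tool_rot: [0.008, -2.99, -0.012]
contact_force: [-0.4, 0.0, -0.5]
opening: 0.057
```

```bash
python3 - <<'E'
from h import *
st((.6416,.1785,.09))
p=ctrl.get_image('side'); cv2.imwrite('pics/side55.png',cv2.resize(p['img'][160:320,130:330,::-1],None,fx=4,fy=4))
E
```

```text
t 90.80 pos [0.6446 0.1791 0.0885] jaw deg 90.3 zaxis [-0.151  0.008 -0.989] F [-0.4  0.  -0.5] open 0.0570 q6 -1.44
  to (0.6416, 0.1785, 0.09) tool delta [ 0.0032 -0.0006 -0.001 ]
```

View pics/side55.png

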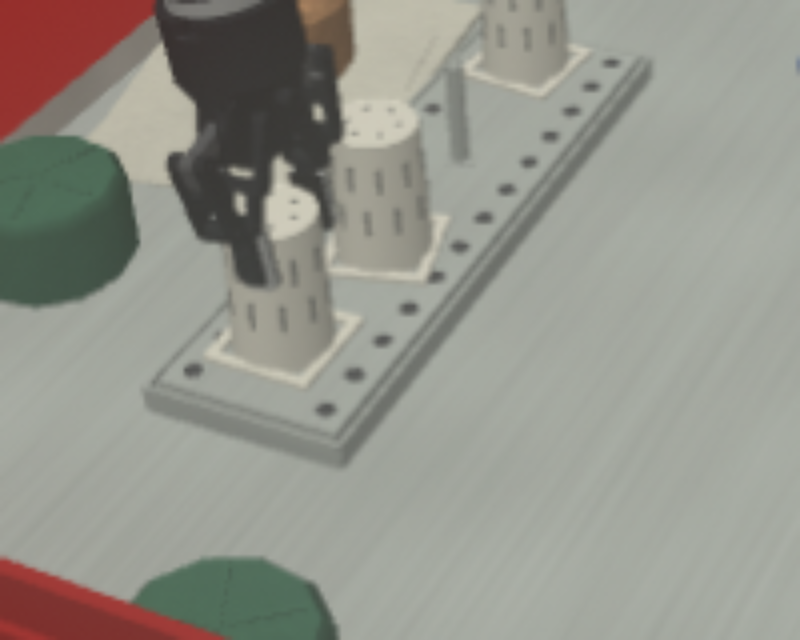

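Call:
apply_moves:
  deltas:
    - [0, 0, 0.004, 0, -1]
    - [0, 0, 0.004, 0, -1]
    - [0, 0, 0, 0, 0.35]
    - [0, 0, 0, 0, 0.45]
    - [0, 0, 0, 0, 0.8]
    - [0, 0, 0, 0, 0.9]
    - [0, 0, 0, 0, 0.9]
    - [0, 0, 0, 0, 0.9]

```text
t: 91.85
tool_pos: [0.6444, 0.1793, 0.0814]
tool_rot: [0.008, -2.993, -0.013]
contact_force: [-0.0, -0.2, -0.4]
opening: 0.0809
```

```bash
python3 - <<'E'
from h import *
st((.6416,.1785,.09))
p=ctrl.get_image('side'); cv2.imwrite('pics/side56.png',cv2.resize(p['img'][160:320,130:330,::-1],None,fx=4,fy=4))
E
```

```text
t 91.85 pos [0.6444 0.1793 0.0814] jaw deg 90.3 zaxis [-0.148  0.008 -0.989] F [-0.  -0.2 -0.4] open 0.0809 q6 -1.44
  to (0.6416, 0.1785, 0.09) tool delta [ 0.004  -0.0007 -0.0081]
```

View pics/side56.png

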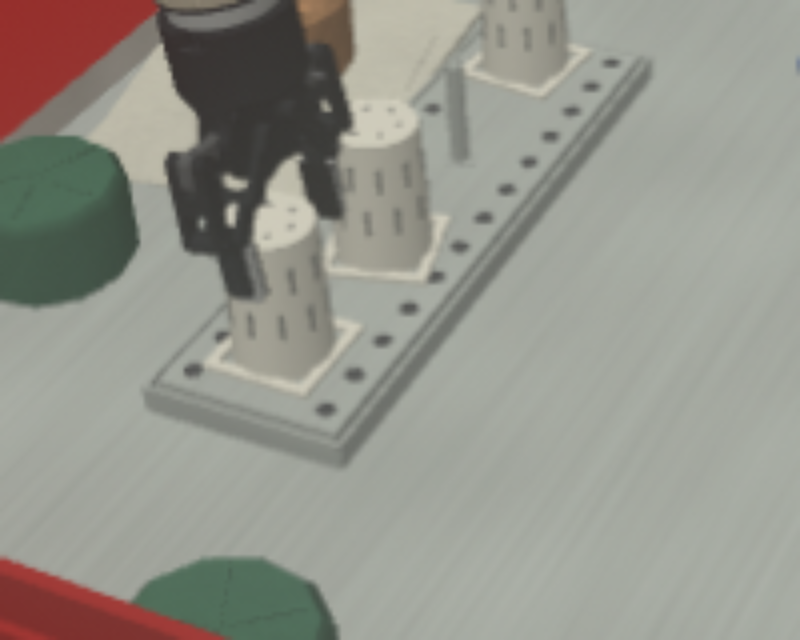

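Seated. Retract upward, then move away to leave a clear view.

Call:
apply_moves:
  deltas:
    - [0, 0, -0.02, 0, 1]
    - [0, 0, -0.04, 0, 1]
    - [0, 0, -0.05, 0, 1]
    - [0, 0, -0.04, 0, 1]
    - [0.03, 0.03, 0, 0, 1]
    - [0.03, 0.04, 0, 0, 1]
    - [0.03, 0.05, 0, 0, 1]
    - [0.03, 0.05, 0, 0, 1]

```text
t: 92.9
tool_pos: [0.5501, 0.3487, 0.2675]
tool_rot: [-0.003, -3.006, -0.02]
contact_force: [0.7, -0.0, 0.5]
opening: 0.0855
```

Call:
apply_moves:
  deltas:
    - [0.03, 0.05, 0, 0, 1]
    - [0.03, 0.05, 0, 0, 1]
    - [0.03, 0.05, 0, 0, 1]
    - [0.03, 0.03, 0, 0, 1]
    - [0, 0, 0, 0, 1]
    - [0, 0, 0, 0, 1]
    - [0, 0, 0, 0, 1]
    - [0, 0, 0, 0, 1]

```text
t: 93.9
tool_pos: [0.4282, 0.5367, 0.3]
tool_rot: [0.002, -3.019, -0.034]
contact_force: [-0.2, -0.5, 0.4]
opening: 0.0851
```

```bash
python3 - <<'E'
from h import *
np.set_printoptions(precision=4,suppress=True)
st()
p=ctrl.get_image('side'); cv2.imwrite('pics/side57.png',p['img'][:,:,::-1])
p=ctrl.get_image('top'); cv2.imwrite('pics/top8.png',p['img'][:,:,::-1])
C=cloud(p); x,y,z=C[...,0],C[...,1],C[...,2]
for n,(a,b) in {"peg1":(.6536,.1785),"peg2":(.655,.0683),"peg4":(.656,-.151)}.items():
    m=(np.hypot(x-a,y-b)<.06)&(z>.105)&(z<.13)
    P=C[m]; c,r=cv2.minEnclosingCircle(P[:,:2].astype(np.float32))
    A=np.c_[P[:,:2]-np.array(c),np.ones(len(P))]; co=np.linalg.lstsq(A,P[:,2],rcond=None)[0]
    print(n,"top centre",np.round(c,4),"r",round(r,4),"off",round(float(np.hypot(c[0]-a,c[1]-b)),4),"z",P[:,2].mean().round(4),"tilt deg",np.degrees(np.hypot(co[0],co[1])).round(1),len(P))
m=(np.hypot(x-.462,y+.3842)<.03)&(z>.075)&(z<.1); print("stack top",C[m].mean(0),m.sum())
for n in ("brush","foil_a"):
    print(n,[ (np.round(d['uv'],1),round(d['confidence'],2)) for d in ctrl.spot_point(p,n)])
E
```

```text
t 93.90 pos [0.4282 0.5367 0.3   ] jaw deg 90.0 zaxis [-0.122  0.022 -0.992] F [-0.2 -0.5  0.4] open 0.0851 q6 -0.82
peg1 top centre [0.6584 0.1798] r 0.028 off 0.0049 z 0.1139 tilt deg 1.6 526
peg2 top centre [0.6534 0.0673] r 0.0283 off 0.0019 z 0.114 tilt deg 1.2 523
peg4 top centre [ 0.6667 -0.1641] r 0.0291 off 0.0169 z 0.1141 tilt deg 1.3 557
stack top [ 0.4638 -0.3797  0.0857] 218
brush [(array([401.1, 269.2]), 0.72), (array([466.5, 254.4]), 0.44), (array([370.9, 160.1]), 0.22)]
foil_a [(array([122.4, 213.1]), 0.87)]
```

View pics/top8.png

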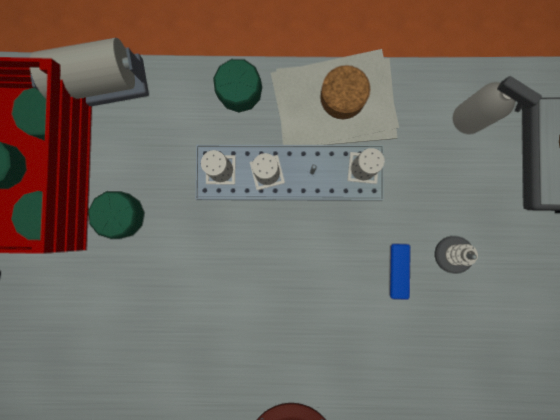

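View pics/side57.png

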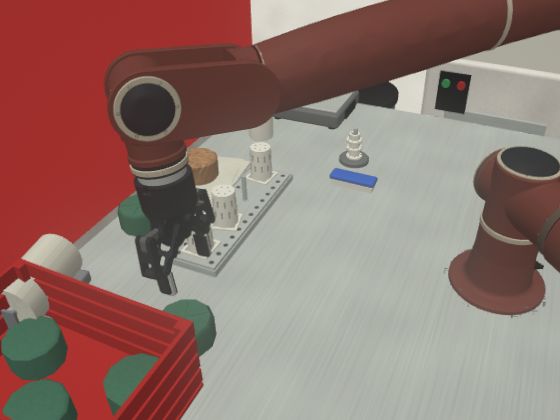

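```bash
python3 -c "
from station import ctrl
print(ctrl.finish_job())"
```

```text
the job is handed in; nothing more can be done
None
```

All three plates are stored hub up on the spindle, and after that all three moulds went mouth down over pegs 1, 2 and 4. I handed the job in at about 94 s; the interface reports no verdict.

The tool can only turn about its own axis, so I tipped each mould upright by gripping its closed end and pushing the rim against its peg. For the second and third moulds I loosened the grip slightly so they could pivot.

My last checks, all from the camera images:

| Mould on | Top height | Tilt | Distance from peg axis |
|---|---|---|---|
| peg 1 | 114 mm | 1.6° | 5 mm |
| peg 2 | 114 mm | 1.2° | 2 mm |
| peg 4 | 114 mm | 1.3° | 17 mm |

- **Peg 4 mould:** it sits noticeably off centre, but still inside the 26 mm limit. I left it there.
- **Plates:** all three look seated in the lowest three places. I confirmed this by eye in the close-up taken after the last plate. My final height reading of the stack averaged hub and disc points, so it does not prove the top plate's exact height.
- **Brush and wrapped cheese:** the cheese was found at the same pixel as at the start. The brush's detected point shifted about 5 pixels (roughly 12 mm), but it looks unmoved in the pictures and nothing touched it.
- **Dropped mould:** while testing a looser grip, the first mould fell about 1 cm onto the table. I picked it up again and placed it normally.

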